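# Empty the light console's latched wand tray

### The job

Lift the release key out of its wooden block and push its thin pin down through the small hole in the console's top to trip the hidden latch, so that the tray springs out. Stand every light wand from the tray upright in the caddy, one to a cell, white end up; only when all are in, push the tray back in until it latches shut. Leave the key standing back in its block and do not disturb the pucks, tape roll and power adapter.

Things in the scene. Friction and masses are not known exactly. Their poses are not given: they have to be found in the camera images.
- console: fixed wood-framed box with a dark hexagon-patterned top, 240 deep (x) x 360 wide (y) x 135 mm high; origin at the centre of its underside, front face (to the robot) at x = -120 mm, z up. Its tray slides out along its own -x.
- hole (a point): centre, at top-surface level, of the round access hole (18 mm wide, framed by a small square steel plate 1 mm proud) in the console's top, 35 mm behind its front face and 38 mm inside its right-hand (-y) side; axes as the console's. The latch's 30 mm square brass pad lies 45 mm straight below this point.
- latch (a joint): travel of the hidden spring latch pad, m: 0 = up (holding), grows as it is pressed down, to at most 0.016. The tray is let go at about 0.012. It takes about 3 N to start and 8 N to press fully, and springs back up by itself.
- tray (a joint): how far the spring tray stands out, m: 0 = home and latched, 0.13 = fully out. The spring pushes out with 5 N at home, 2.5 N when out; once tripped it slides out by itself in about 1 s. To shut it, push it along the console's +x to about 4 mm past 0 (stop at -0.006), up to 15 N; the latch snaps and holds it at 0.
- tray_bar (a point): centre of the outer (robot-side) face of the tray's level dark steel bar: 100 mm long (y), 20 high, 12 deep, 33 mm proud of the tray's wooden front panel (272 mm wide, top edge 70 mm up). The point is 56 mm above the bench and moves with the tray; axes as the console's. When home it is 45 mm before the console's front face.
- wand1_mid (a point): centre of a light wand: rod 24 mm in diameter, 120 mm long, 90 g, black grip at the foot (-z), white diffuser at the top (+z), z along it. May be absent. Starts leaning at 45 degrees in the tray, white end up and to the tray's front; with the tray out its upper half is clear of the cradle, 38 mm free to the next wand (62 mm pitch), and it comes out along its axis or straight up.
- wand2_mid (a point): centre of a light wand: rod 24 mm in diameter, 120 mm long, 90 g, black grip at the foot (-z), white diffuser at the top (+z), z along it. May be absent. Starts leaning at 45 degrees in the tray, white end up and to the tray's front; with the tray out its upper half is clear of the cradle, 38 mm free to the next wand (62 mm pitch), and it comes out along its axis or straight up.
- wand3_mid (a point): centre of a light wand: rod 24 mm in diameter, 120 mm long, 90 g, black grip at the foot (-z), white diffuser at the top (+z), z along it. May be absent. Starts leaning at 45 degrees in the tray, white end up and to the tray's front; with the tray out its upper half is clear of the cradle, 38 mm free to the next wand (62 mm pitch), and it comes out along its axis or straight up.
- wand4_mid (a point): centre of a light wand: rod 24 mm in diameter, 120 mm long, 90 g, black grip at the foot (-z), white diffuser at the top (+z), z along it. May be absent. Starts leaning at 45 degrees in the tray, white end up and to the tray's front; with the tray out its upper half is clear of the cradle, 38 mm free to the next wand (62 mm pitch), and it comes out along its axis or straight up.
- caddy: loose open plywood caddy, 188 (x) x 50 (y) x 65 mm high, about 0.6 kg; origin at the centre of its underside, z up. One row of four cells along its x, their centres at about x = -69, -23, 23 and 69 mm, each 42 to 43 mm square inside with a 4 mm floor and 4 mm walls.
- key_grip (a point): middle of the release key's black round handle (20 mm in diameter, 64 mm long), z along the key to the handle's top. Below it are a flange (26 mm in diameter, 6 mm thick, underside 40 mm below this point) and a steel pin 8 mm in diameter, 75 mm long, its tip 115 mm below this point. About 120 g. It starts upright in its block, flange resting on top.
- bore (a point): centre, at the top surface, of the 15 mm square hole (79 mm deep) in the key's loose wooden block, 75 x 75 mm and 85 mm high, about 0.9 kg; z up
- puck1: octagonal white light puck, 68 mm across, 45 mm high, standing on the console; origin at the centre of its underside. Leave it alone.
- puck2: like puck1, also on the console. Leave it alone.
- puck3: like puck1, on the bench. Leave it alone.
- puck4: like puck1, on the bench. Leave it alone.
- taperoll: roll of black tape lying flat, 96 mm in diameter, 48 mm high; origin at the centre of its underside. Leave it alone.
- adapter: black power adapter, a flat box 90 x 50 x 30 mm on the bench; origin at the centre of its underside. Leave it alone.
- key_tip (a point): tip of the key's pin, on its axis, 115 mm below key_grip
Not all that is in view belongs to the job. Leave any blue look-alike of the part that bears key_grip alone.

How it is judged (in metres and radians):
On the way, in this order (a step that is already met when the one before it is completed fails the run):
1. the latch is pressed down by the key, its pin down the access hole (value of joint latch above 0.01 m and x of key_tip in the frame of hole between -0.012 and 0.012 m and y of key_tip in the frame of hole between -0.012 and 0.012 m and z of key_tip in the frame of hole below -0.04 m).
2. the tray has sprung out (value of joint tray above 0.12 m), for 0.2 s.
3. every wand stands in the caddy, white end up, while the tray is still out (angle between each of wand1_mid, wand2_mid, wand3_mid, wand4_mid's own z axis and vertical below 0.4 rad and x of wand1_mid in the frame of caddy between -0.094 and 0.094 m and y of wand1_mid in the frame of caddy between -0.025 and 0.025 m and z of wand1_mid in the frame of caddy between 0.045 and 0.085 m and x of wand2_mid in the frame of caddy between -0.094 and 0.094 m and y of wand2_mid in the frame of caddy between -0.025 and 0.025 m and z of wand2_mid in the frame of caddy between 0.045 and 0.085 m and x of wand3_mid in the frame of caddy between -0.094 and 0.094 m and y of wand3_mid in the frame of caddy between -0.025 and 0.025 m and z of wand3_mid in the frame of caddy between 0.045 and 0.085 m and x of wand4_mid in the frame of caddy between -0.094 and 0.094 m and y of wand4_mid in the frame of caddy between -0.025 and 0.025 m and z of wand4_mid in the frame of caddy between 0.045 and 0.085 m and value of joint tray above 0.1 m), for 0.2 s.
At the end, for the whole second after the job is handed in: All wands stand in the caddy, white end up (centre inside its walls, 45 to 85 mm above its underside, tilt under 0.4 rad); caddy upright, still; tray latched home (under 4 mm out); key in its block (within 12 mm of the bore axis, flange within 7 mm of the top, tilt under 0.15 rad) (angle between each of wand1_mid, wand2_mid, wand3_mid, wand4_mid's own z axis and vertical below 0.4 rad and x of wand1_mid in the frame of caddy between -0.094 and 0.094 m and y of wand1_mid in the frame of caddy between -0.025 and 0.025 m and z of wand1_mid in the frame of caddy between 0.045 and 0.085 m and x of wand2_mid in the frame of caddy between -0.094 and 0.094 m and y of wand2_mid in the frame of caddy between -0.025 and 0.025 m and z of wand2_mid in the frame of caddy between 0.045 and 0.085 m and x of wand3_mid in the frame of caddy between -0.094 and 0.094 m and y of wand3_mid in the frame of caddy between -0.025 and 0.025 m and z of wand3_mid in the frame of caddy between 0.045 and 0.085 m and x of wand4_mid in the frame of caddy between -0.094 and 0.094 m and y of wand4_mid in the frame of caddy between -0.025 and 0.025 m and z of wand4_mid in the frame of caddy between 0.045 and 0.085 m and value of joint tray below 0.004 m and velocity of joint tray below 0.01 m/s and horizontal distance between key_grip and bore below 0.012 m and z of key_grip in the frame of bore below 0.047 m and angle between key_grip's own z axis and vertical below 0.15 rad and angle between caddy's own z axis and vertical below 0.1 rad and linear speed of caddy below 0.03 m/s); the robot touches nothing.
It fails at once if a puck, the tape roll or the adapter is shoved more than 30 mm (distance of any of puck1, puck2, puck3, puck4, taperoll, adapter from where it was at the start of the episode above 0.03 m).
Of wand1, wand2, wand3, wand4 only 2 to 4 are there at a start; the rules pass over those that are not, and their reading is None.
At some moment in a run one of caddy, keyblock may be knocked a few centimetres aside while the robot is not near it.
It also fails if it takes over 210 s, if anything falls off the work surface, if the arm or the gripper's body presses on something with over 40 N, if the wrist force passes 120 N, or if a joint passes its speed limit or range.

### The arm

A 6-joint arm with a two-finger parallel gripper is mounted at the origin on the work surface. World frame = base frame: x ahead of the robot, y to its left, z up, the work surface at z = 0. Lengths are in mm, angles in rad, forces in N, time in s.
With the tool pointing down it reaches from about 300 to 775 mm from the base axis. Payload 14.6 kg.
Tool frame: the origin (TCP) lies midway between the tips of the shut fingers; the grasp point (between the pads) lies manip.tcp_to_grasp behind it (manip.tcp_to_grasp is the distance from the TCP to the grasp point, in mm); x points along the fingers, z is the direction in which the jaws open and shut, and the axes are right-handed (so a half turn about x gives the same grasp; the last joint's range is limited). The gripper opens to 94 mm and grips with 3 to 60 N. Pads are 16 mm wide; open, the fingers measure 119 mm over their backs; the gripper's body (75 mm by 177 mm) begins 78 mm behind the grasp point.
Start: joints at [1.103, 0.3, 1.521, -0, 1.321, -0.067], TCP at [214.582, 506.403, 205.446] pointing down, gripper open.
Joint ranges: [-3.03, 3.03], [-0.79, 2.21], [0.23, 2.52], [-1.04, 4.18], [0, 3.07], [-2.55, 2.55]. Speed limits (rad/s): [2.22, 2.22, 2.57, 3.14, 3.14, 3.14].

### API

Orientations are given as [roll, pitch, yaw] about the fixed x, y, z axes, in that order (R = Rz(yaw) Ry(pitch) Rx(roll)).
In Python, from cell import manip gives the robot as it stands.
- The arm moves only by the shell command python3 -m jog 'ROWS' [FORCE]. ROWS is JSON, a list of rows, each an object of numbers: "grip": the opening, from 0 (shut) to 1 (fully open); "tx", "ty", "tz": the shift along the tool's x, y, z in units of 40 mm (1.0 is 40 mm); "turn": the turn about the tool's x in units of 6 degrees (1.0 is 6 degrees). In form: [{"grip": .., "tx": .., "ty": .., "tz": .., "turn": ..}, ...]. A call has 1 to 12 rows; each row is the pose to reach, as a shift and turn from the pose commanded when the call began, along the tool's axes at that moment; what a row does not reach only later rows make up. A row lasts 1/12 s, in which the tool goes at most 41.7 mm and 7.16 degrees, less where a joint would pass 70% of its speed; a pose out of reach is approached as far as the arm can. A call with a gripper value outside its range is refused whole. The fingers move at their own pace and stop on an object; FORCE is the grip in N (left out, the last holds). Time passes only in rows, so rows that repeat a pose let the fingers close. It gives the time, the measured TCP pose, the force and the opening at its end, in the units of the state.
- manip.read_state(): the state, without advancing time (a new reading comes with each control period).
- manip.camera(name): name is "side" or "top"; returns a dict with "image" (480x640x3 uint8, red, green, blue), "fx", "fy", "cx", "cy" (pixels), "eye" and "attitude" of the camera in the world. Camera axes: x right, y up, looking along -z (the intrinsics and any distortion apply to the point x, -y, -z); pixel columns grow to the right and rows downward; lengths in mm; the calibration is good to about 2 mm. A picture is of the moment at which its call begins. There is no depth.
- manip.sign_off(): hands the job in, once; it reports no verdict.
The state is a dict: "clock": time; "joints": joint angles; "qd": joint speeds; "effort": joint torques, N m; "eef_pos": TCP position; "eef_rot": TCP orientation; "wrist_force": force on the tool from outside, world axes, zero at the start; "moment": the same for the moment, N m; "finger_gap": finger opening in mm.
Only numpy, scipy, OpenCV 4.12 (cv2) and the standard library are available. Lean on these libraries where they do the work, as an engineer would, in place of code of your own. Each camera call takes 0.05 s, during which the arm holds its last target. There are 200 camera calls.

## Working session

There is one attempt and no reset: what is moved stays moved. The work goes in short steps, Python scripts to look and compute and a shell command to move; the robot and the scene stay as the last step left them, time stands still between calls to the robot, and variables do not carry over. Pictures are saved under pics/ and viewed, about 12 in all and at most 16, crops included, and the job is handed in when it is done.

```bash
ls; mkdir -p pics
python3 - <<'E'
from cell import manip
import cv2
print(manip.read_state(), manip.tcp_to_grasp)
for n in("top","side"):
    c=manip.camera(n); cv2.imwrite(f"pics/{n}0.png",c["image"][:,:,::-1]); print(n,{k:v for k,v in c.items() if k!="image"})
E
```

```text
pics
{'clock': 0.0, 'joints': array([ 1.10339437e+00,  3.00488609e-01,  1.52154686e+00, -2.57705540e-05,
        1.32070855e+00, -6.66133359e-02]), 'qd': array([ 1.23034008e-03,  2.28073947e-03,  4.93428110e-04, -2.20506206e-03,
       -7.98522141e-05, -2.79404798e-04]), 'effort': array([ 1.18653523e-03, -5.31797898e+01, -3.52743816e+01,  7.08540785e-02,
        2.43704132e-02, -1.60644604e-04]), 'eef_pos': array([214.48149897, 506.18252141, 204.89120488]), 'eef_rot': array([ 3.0966559 ,  1.56964469, -2.01651531]), 'wrist_force': array([0.49660212, 0.31581287, 0.52036863]), 'moment': array([0.01407683, 0.0219851 , 0.06029178]), 'finger_gap': 94.19212483797358} 18.8
top {'fx': 605.905776197874, 'fy': 605.905776197874, 'cx': 319.4407943876191, 'cy': 241.53944521355515, 'eye': array([ 433.81646434,   40.71526676, 1473.91019826]), 'attitude': array([ 0.0993688 , -0.0097444 , -1.54983878])}
side {'fx': 507.87250711731997, 'fy': 507.87250711731997, 'cx': 327.8267843471297, 'cy': 230.8643363466652, 'eye': array([381.51633188, 734.23379636, 969.18656896]), 'attitude': array([ 7.09201203e-01,  1.23596686e-03, -2.89730765e+00])}
```

View pics/top0.png

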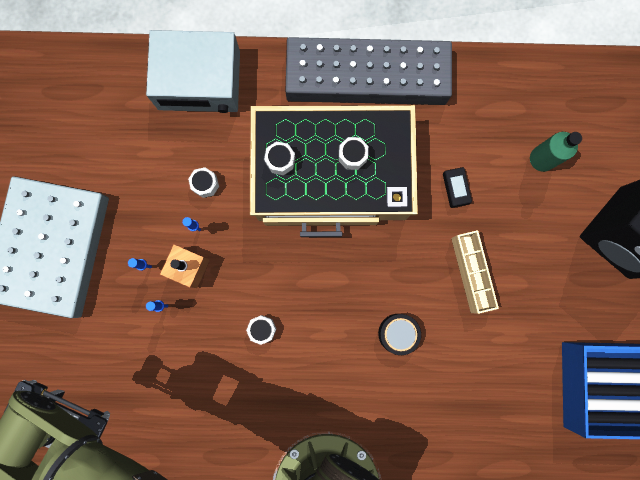

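View pics/side0.png

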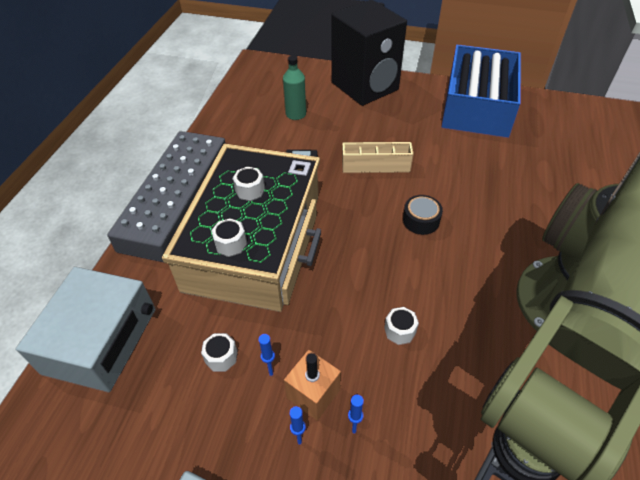

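```bash
cat > h.py <<'E'
import numpy as np, cv2
from scipy.spatial.transform import Rotation as Ro
from cell import manip
def rot(a): return Ro.from_euler('xyz',a).as_matrix()
def ray(c,u,v):
    d=rot(c["attitude"])@np.array([(u-c["cx"])/c["fx"],-(v-c["cy"])/c["fy"],-1]); return np.array(c["eye"]),d
def plane(c,u,v,z):
    e,d=ray(c,u,v); return e+d*(z-e[2])/d[2]
def proj(c,p):
    q=rot(c["attitude"]).T@(np.array(p,float)-c["eye"]); return np.array([c["cx"]-c["fx"]*q[0]/q[2],c["cy"]+c["fy"]*q[1]/q[2]])
def tri(c1,p1,c2,p2):
    (a,d),(b,e)=ray(c1,*p1),ray(c2,*p2); d=d/np.linalg.norm(d); e=e/np.linalg.norm(e)
    s=np.linalg.lstsq(np.c_[d,-e],b-a,rcond=None)[0]; P=a+s[0]*d; Q=b+s[1]*e
    return (P+Q)/2,np.linalg.norm(P-Q)
def go(p,jaw=None,grasp=True):
    """units to bring grasp point (or TCP) to world p, jaw axis to heading jaw deg (mod 180)"""
    s=manip.read_state(); R=rot(s["eef_rot"]); t=np.array(s["eef_pos"])
    g=t-(manip.tcp_to_grasp*R[:,0] if grasp else 0)
    d=R.T@(np.array(p,float)-g)/40
    h=np.degrees(np.arctan2(R[1,2],R[0,2])); out=dict(tx=round(d[0],3),ty=round(d[1],3),tz=round(d[2],3))
    if jaw is not None:
        a=(jaw-h+90)%180-90; out["turn"]=round(-a/6,2); out["alt"]=round(-(a-np.sign(a)*180)/6,2) # tool x is down: turn>0 lowers heading
    print("grasp",g.round(1),"jaw",round(h,1),"j6",round(s["joints"][5],2),"->",out); return out
def snap(name,fn=None):
    c=manip.camera(name)
    if fn: cv2.imwrite("pics/"+fn,c["image"][:,:,::-1])
    return c
def crop(c,x,y,w,h,k): return cv2.resize(c["image"][y:y+h,x:x+w,::-1],None,fx=k,fy=k,interpolation=cv2.INTER_CUBIC)
E
python3 - <<'E'
from h import *
import pickle
t=snap("top");s=snap("side");pickle.dump((t,s),open("c0.pkl","wb"))
a=np.hstack([crop(t,120,200,100,75,4),crop(t,370,170,100,75,4)])
b=np.hstack([crop(s,250,320,100,75,4),crop(s,270,140,100,75,4)])
cv2.imwrite("pics/m0.png",np.vstack([a,b]))
E
```

```text
(no output)
```

View pics/m0.png

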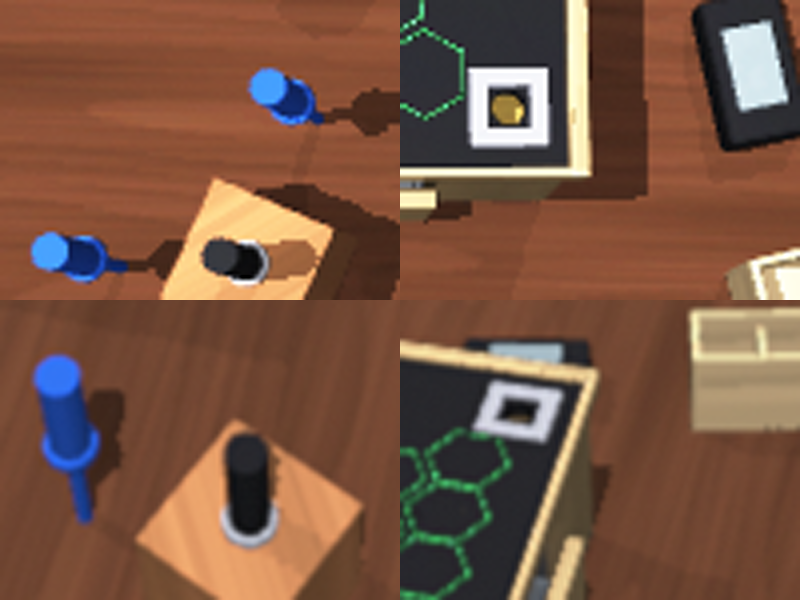

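Run:
```python
from h import *
import pickle
t,s=pickle.load(open("c0.pkl","rb"))
def cen(c,box,f,name):
    x,y,w,h=box; I=c["image"][y:y+h,x:x+w].astype(int); m=f(I).astype(np.uint8)
    cs=cv2.findContours(m,cv2.RETR_EXTERNAL,cv2.CHAIN_APPROX_NONE)[0]; k=max(cs,key=cv2.contourArea)
    r=cv2.minAreaRect(k); q=r[0]; print(name,np.array(q)+[x,y],r[1],(cv2.boxPoints(r)+[x,y]).round(1).tolist()); return np.array(q)+[x,y]
white=lambda I:(I.min(2)>170)
pt=cen(t,(380,180,30,35),white,"plate t"); ps=cen(s,(285,153,35,25),lambda I:I.min(2)>125,"plate s")
print("hole tri",tri(t,pt,s,ps),"top@136",plane(t,*pt,136),"side@136",plane(s,*ps,136))
adj=-0.375
kt=(120+220/4+adj,200+256/4+adj);ks=(250+246/4+adj,320+150/4+adj+1)
print("key top",tri(t,kt,s,ks),plane(t,*kt,157),plane(s,*ks,157))
ft=(120+249/4+adj,200+261/4+adj);fs=(250+249/4+adj,320+221/4+adj)
print("flange",tri(t,ft,s,fs),plane(t,*ft,90),plane(s,*fs,91))
# block top & console frame & caddy top
org=lambda I:(I[...,0]>190)&(I[...,2]<140)
cen(t,(155,240,55,50),org,"block t"); 
b=cen(s,(275,345,75,60),org,"block s")
wood=lambda I:(I[...,0]>170)&(I[...,2]>80)&(I[...,0]>I[...,2]+20)
for nm,px in dict(c1=(250.5,106.5),c2=(416,107),c3=(416.5,214),c4=(250,213.5)).items(): print(nm,plane(t,*px,135))
cen(t,(445,222,60,100),lambda I:(I[...,0]>150)&(I[...,2]>70),"caddy t")
cv2.imwrite("pics/m1.png",np.hstack([crop(t,440,220,70,100,5),crop(s,335,130,88,100,5)]))
```

```text
plate t [396.5 196.5] (19.0, 19.0) [[387.0, 187.0], [406.0, 187.0], [406.0, 206.0], [387.0, 206.0]]
plate s [298.67000008 167.30999947] (20.081832885742188, 13.152186393737793) [[287.8, 172.4], [289.7, 159.4], [309.5, 162.2], [307.7, 175.2]]
hole tri (array([ 672.99380134, -139.9212139 ,  135.22152475]), np.float64(0.6395204008750397)) top@136 [ 672.53564168 -139.86807226  136.        ] side@136 [ 673.04882872 -139.09674282  136.        ]
key top (array([510.08811595, 345.07995188, 152.0404755 ]), np.float64(0.9613031944975832)) [510.2767892 344.0137982 157.       ] [508.82984311 347.39628227 157.        ]
flange (array([511.18281043, 344.24782316,  82.82039952]), np.float64(1.7944064760049308)) [511.6691103  342.81692444  90.        ] [509.09753735 347.76115549  91.        ]
block t [181.08762741 265.42783356] (32.998748779296875, 33.40488815307617) [[159.2, 274.0], [172.8, 243.5], [202.9, 256.9], [189.4, 287.4]]
block s [311.89959717 375.26368904] (39.648868560791016, 40.34949493408203) [[283.9, 379.3], [308.3, 347.2], [339.9, 371.2], [315.5, 403.3]]
c1 [871.93907507 193.29679643 135.        ]
c2 [ 879.85995725 -182.6906766   135.        ]
c3 [ 634.13533548 -185.06865205  135.        ]
c4 [626.94381949 186.51079342 135.        ]
caddy t [474.60615921 272.37023926] (82.18144226074219, 27.952560424804688) [[450.5, 236.2], [477.6, 229.1], [498.7, 308.5], [471.6, 315.7]]
```

View pics/m1.png

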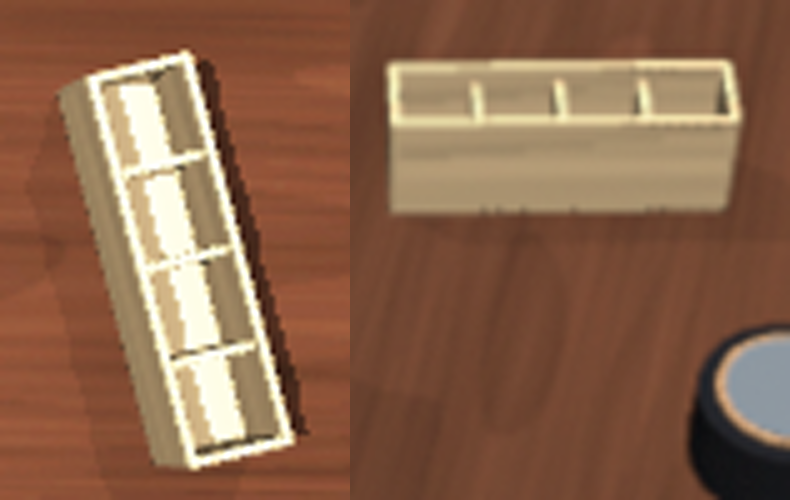

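Run:
```python
from h import *
go([510,345.5,240],0); go([510,345.5,132],90)
```

```text
grasp [214.5 506.3 223.9] jaw 67.0 j6 -0.07 -> {'tx': np.float64(-0.402), 'ty': np.float64(-8.37), 'tz': np.float64(-0.819), 'turn': np.float64(11.17), 'alt': np.float64(-18.83)}
grasp [214.5 506.3 223.9] jaw 67.0 j6 -0.07 -> {'tx': np.float64(2.298), 'ty': np.float64(-8.37), 'tz': np.float64(-0.817), 'turn': np.float64(-3.83), 'alt': np.float64(26.17)}
```

```bash
python3 -m jog '[{"grip":0.6,"tx":-0.4,"ty":-2,"tz":-0.2,"turn":-1},{"tx":-0.4,"ty":-8.37,"tz":-0.82,"turn":-3.8},{"tx":-0.4,"ty":-8.37,"tz":-0.82,"turn":-3.8},{"tx":-0.4,"ty":-8.37,"tz":-0.82,"turn":-3.8},{"tx":-0.4,"ty":-8.37,"tz":-0.82,"turn":-3.8},{"tx":-0.4,"ty":-8.37,"tz":-0.82,"turn":-3.8},{"tx":-0.4,"ty":-8.37,"tz":-0.82,"turn":-3.8},{"tx":-0.4,"ty":-8.37,"tz":-0.82,"turn":-3.8},{"tx":-0.4,"ty":-8.37,"tz":-0.82,"turn":-3.8},{"tx":-0.4,"ty":-8.37,"tz":-0.82,"turn":-3.8},{"tx":-0.4,"ty":-8.37,"tz":-0.82,"turn":-3.8},{"tx":-0.4,"ty":-8.37,"tz":-0.82,"turn":-3.8}]'
python3 - <<'E'
from h import *
go([510,345.5,132],90)
E
```

```text
grasp [214.5 506.3 223.9] jaw 67.0 j6 -0.07 -> {'tx': np.float64(2.298), 'ty': np.float64(-8.37), 'tz': np.float64(-0.817), 'turn': np.float64(-3.83), 'alt': np.float64(26.17)}$[1]: bad value
```

```bash
python3 -m jog '[{"grip":0.6,"tx":-0.4,"ty":-2,"tz":-0.2,"turn":-1},{"grip":0.6,"tx":-0.4,"ty":-8.37,"tz":-0.82,"turn":-3.8},{"grip":0.6,"tx":-0.4,"ty":-8.37,"tz":-0.82,"turn":-3.8},{"grip":0.6,"tx":-0.4,"ty":-8.37,"tz":-0.82,"turn":-3.8},{"grip":0.6,"tx":-0.4,"ty":-8.37,"tz":-0.82,"turn":-3.8},{"grip":0.6,"tx":-0.4,"ty":-8.37,"tz":-0.82,"turn":-3.8},{"grip":0.6,"tx":-0.4,"ty":-8.37,"tz":-0.82,"turn":-3.8},{"grip":0.6,"tx":-0.4,"ty":-8.37,"tz":-0.82,"turn":-3.8},{"grip":0.6,"tx":-0.4,"ty":-8.37,"tz":-0.82,"turn":-3.8},{"grip":0.6,"tx":-0.4,"ty":-8.37,"tz":-0.82,"turn":-3.8},{"grip":0.6,"tx":-0.4,"ty":-8.37,"tz":-0.82,"turn":-3.8},{"grip":0.6,"tx":-0.4,"ty":-8.37,"tz":-0.82,"turn":-3.8}]'
python3 - <<'E'
from h import *
go([510,345.5,132],90)
c=snap("side")
cv2.imwrite("pics/m2.png",crop(c,220,250,160,150,4))
E
```

```text
clock: 1.2
eef_pos: [509.0, 346.3, 221.4]
eef_rot: [1.546, 1.57, 3.115]
wrist_force: [-0.9, -0.2, 0.9]
finger_gap: 56.2
grasp [509.  346.3 240.2] jaw 89.9 j6 -1.03 -> {'tx': np.float64(2.704), 'ty': np.float64(-0.025), 'tz': np.float64(-0.021), 'turn': np.float64(-0.02), 'alt': np.float64(29.98)}
```

View pics/m2.png

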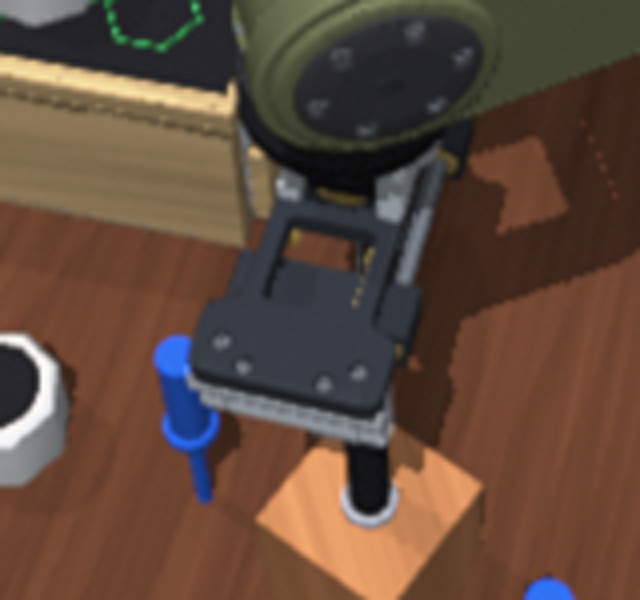

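```bash
python3 -m jog '[{"grip":0.6,"tx":0.9,"ty":-0.02,"tz":-0.02,"turn":0},{"grip":0.6,"tx":1.8,"ty":-0.02,"tz":-0.02,"turn":0},{"grip":0.6,"tx":2.65,"ty":-0.02,"tz":-0.02,"turn":0},{"grip":0.6,"tx":2.65,"ty":-0.02,"tz":-0.02,"turn":0},{"grip":0.6,"tx":2.65,"ty":-0.02,"tz":-0.02,"turn":0}]' 40; python3 -m jog '[{"grip":0.4,"tx":0,"ty":0,"tz":0,"turn":0},{"grip":0.3,"tx":0,"ty":0,"tz":0,"turn":0},{"grip":0.2,"tx":0,"ty":0,"tz":0,"turn":0},{"grip":0.1,"tx":0,"ty":0,"tz":0,"turn":0},{"grip":0,"tx":0,"ty":0,"tz":0,"turn":0},{"grip":0,"tx":0,"ty":0,"tz":0,"turn":0},{"grip":0,"tx":0,"ty":0,"tz":0,"turn":0},{"grip":0,"tx":0,"ty":0,"tz":0,"turn":0}]' 40
python3 - <<'E'
from h import *
go([510,345.5,300],90)
c=snap("side"); d=snap("top")
cv2.imwrite("pics/m3.png",np.hstack([crop(c,260,300,100,120,4),crop(d,130,210,100,120,4)]))
E
```

```text
clock: 1.67
eef_pos: [509.8, 345.3, 115.3]
eef_rot: [2.081, 1.569, -2.633]
wrist_force: [-0.2, 0.2, 0.4]
finger_gap: 56.6
clock: 2.33
eef_pos: [511.0, 344.9, 115.9]
eef_rot: [-0.982, 1.57, 0.586]
wrist_force: [-1.1, 0.2, 3.9]
finger_gap: 19.0
grasp [511.  344.9 134.7] jaw 89.8 j6 -1.03 -> {'tx': np.float64(-4.132), 'ty': np.float64(0.023), 'tz': np.float64(0.017), 'turn': np.float64(-0.03), 'alt': np.float64(29.97)}
```

View pics/m3.png

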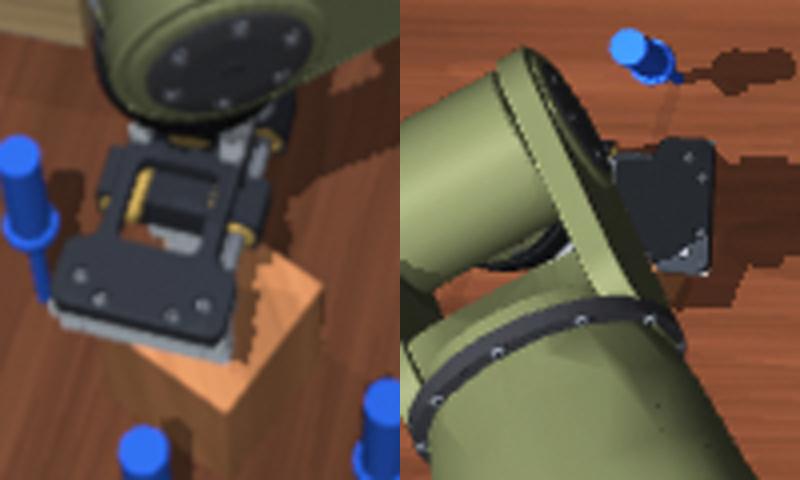

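```bash
python3 -m jog '[{"grip":0,"tx":-0.4,"ty":0,"tz":0,"turn":0},{"grip":0,"tx":-0.9,"ty":0,"tz":0,"turn":0},{"grip":0,"tx":-1.5,"ty":0,"tz":0,"turn":0},{"grip":0,"tx":-2.2,"ty":0,"tz":0,"turn":0},{"grip":0,"tx":-2.9,"ty":0,"tz":0,"turn":0},{"grip":0,"tx":-3.6,"ty":0,"tz":0,"turn":0},{"grip":0,"tx":-4.2,"ty":0,"tz":0,"turn":0},{"grip":0,"tx":-4.6,"ty":0,"tz":0,"turn":0},{"grip":0,"tx":-4.6,"ty":0,"tz":0,"turn":0},{"grip":0,"tx":-4.6,"ty":0,"tz":0,"turn":0}]'
python3 - <<'E'
from h import *
go([672.8,-139.5,320],91.3)
go([580,100,320],91.3)
E
```

```text
clock: 3.27
eef_pos: [510.9, 344.8, 298.9]
eef_rot: [-3.137, 1.571, -1.569]
wrist_force: [-0.0, 0.2, -2.0]
finger_gap: 19.4
grasp [510.9 344.8 317.7] jaw 89.8 j6 -1.03 -> {'tx': np.float64(-0.058), 'ty': np.float64(-4.083), 'tz': np.float64(-12.095), 'turn': np.float64(-0.24), 'alt': np.float64(29.76)}
grasp [510.9 344.8 317.7] jaw 89.8 j6 -1.03 -> {'tx': np.float64(-0.058), 'ty': np.float64(-1.746), 'tz': np.float64(-6.114), 'turn': np.float64(-0.24), 'alt': np.float64(29.76)}
```

```bash
python3 -m jog '[{"grip":0,"tx":0,"ty":-0.2,"tz":-0.5,"turn":0},{"grip":0,"tx":0,"ty":-0.5,"tz":-1.3,"turn":0},{"grip":0,"tx":0,"ty":-0.8,"tz":-2.2,"turn":0},{"grip":0,"tx":0,"ty":-1.1,"tz":-3.1,"turn":0},{"grip":0,"tx":0,"ty":-1.4,"tz":-4.0,"turn":-0.2},{"grip":0,"tx":0,"ty":-1.7,"tz":-4.9,"turn":-0.2},{"grip":0,"tx":0,"ty":-2.0,"tz":-5.8,"turn":-0.2},{"grip":0,"tx":0,"ty":-2.3,"tz":-6.7,"turn":-0.2},{"grip":0,"tx":0,"ty":-2.6,"tz":-7.6,"turn":-0.2},{"grip":0,"tx":0,"ty":-2.9,"tz":-8.4,"turn":-0.2},{"grip":0,"tx":0,"ty":-3.1,"tz":-9.0,"turn":-0.2},{"grip":0,"tx":0,"ty":-3.3,"tz":-9.4,"turn":-0.2}]'
python3 - <<'E'
from h import *
go([672.8,-139.5,318],91.3)
E
```

```text
clock: 4.27
eef_pos: [641.7, -34.4, 296.8]
eef_rot: [1.529, 1.567, 3.116]
wrist_force: [-0.3, -0.2, -1.3]
finger_gap: 19.5
grasp [641.8 -34.4 315.6] jaw 90.9 j6 -1.7 -> {'tx': np.float64(-0.064), 'ty': np.float64(-0.734), 'tz': np.float64(-2.64), 'turn': np.float64(-0.06), 'alt': np.float64(29.94)}
```

```bash
python3 -m jog '[{"grip":0,"tx":0,"ty":-0.1,"tz":-0.5,"turn":0},{"grip":0,"tx":0,"ty":-0.3,"tz":-1.1,"turn":0},{"grip":0,"tx":0,"ty":-0.5,"tz":-1.8,"turn":0},{"grip":0,"tx":0,"ty":-0.65,"tz":-2.4,"turn":0},{"grip":0,"tx":0.3,"ty":-0.735,"tz":-2.64,"turn":0},{"grip":0,"tx":0.6,"ty":-0.735,"tz":-2.64,"turn":0},{"grip":0,"tx":0.8,"ty":-0.735,"tz":-2.64,"turn":0},{"grip":0,"tx":0.8,"ty":-0.735,"tz":-2.64,"turn":0},{"grip":0,"tx":0.8,"ty":-0.735,"tz":-2.64,"turn":0}]'
python3 - <<'E'
from h import *
go([672.8,-139.5,235],91.3)
c=snap("side"); d=snap("top")
cv2.imwrite("pics/m4.png",np.hstack([crop(c,240,110,100,120,4),crop(d,340,150,100,120,4)]))
E
```

```text
clock: 5.02
eef_pos: [672.8, -135.8, 266.4]
eef_rot: [1.267, 1.569, 2.856]
wrist_force: [-0.1, 0.2, -1.0]
finger_gap: 19.5
grasp [ 672.9 -135.8  285.2] jaw 91.1 j6 -1.84 -> {'tx': np.float64(1.256), 'ty': np.float64(0.001), 'tz': np.float64(-0.093), 'turn': np.float64(-0.04), 'alt': np.float64(29.96)}
```

View pics/m4.png

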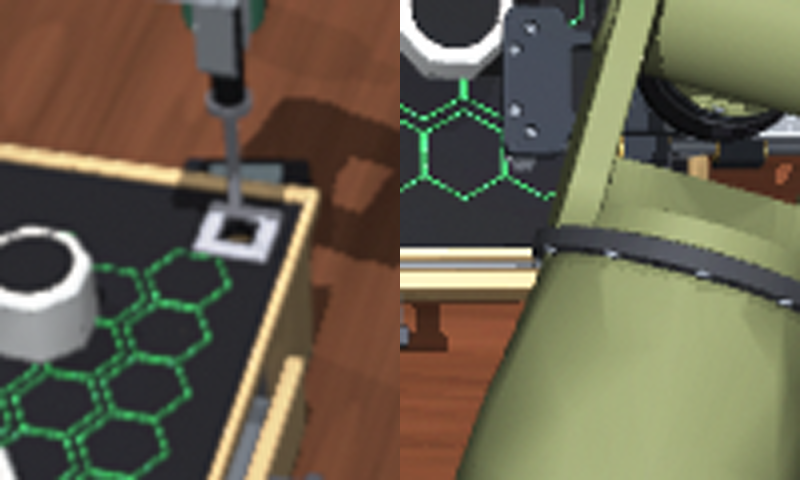

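```bash
python3 -m jog '[{"grip":0,"tx":0,"ty":0,"tz":0,"turn":0},{"grip":0,"tx":0,"ty":0,"tz":0,"turn":0},{"grip":0,"tx":0,"ty":0,"tz":0,"turn":0}]'
python3 - <<'E'
from h import *
c=snap("side"); d=c
go([672.8,-139.5,235],91.3)
tip=(240+235/4-.4,110+212/4-.4)
for z in(158,160.5,163): print(plane(d,*tip,z))
print(proj(c,[672.8,-139.5,160.5]),proj(c,[672.8,-139.5,236]),proj(c,[672.8,-139.5,136]))
cv2.imwrite("pics/m5.png",crop(c,270,120,60,65,9))
E
```

```text
clock: 5.37
eef_pos: [673.2, -136.5, 267.9]
eef_rot: [-1.85, 1.57, -0.261]
wrist_force: [-0.3, -0.3, -1.7]
finger_gap: 19.4
grasp [ 673.1 -136.6  286.5] jaw 91.0 j6 -1.84 -> {'tx': np.float64(1.288), 'ty': np.float64(0.01), 'tz': np.float64(-0.073), 'turn': np.float64(-0.04), 'alt': np.float64(29.96)}
[ 670.69201605 -131.75785015  158.        ]
[ 669.80080405 -129.08894611  160.5       ]
[ 668.90959204 -126.42004206  163.        ]
[298.357191   159.55357545] [296.85356362 134.38437989] [298.81502716 167.21728795]
```

View pics/m5.png

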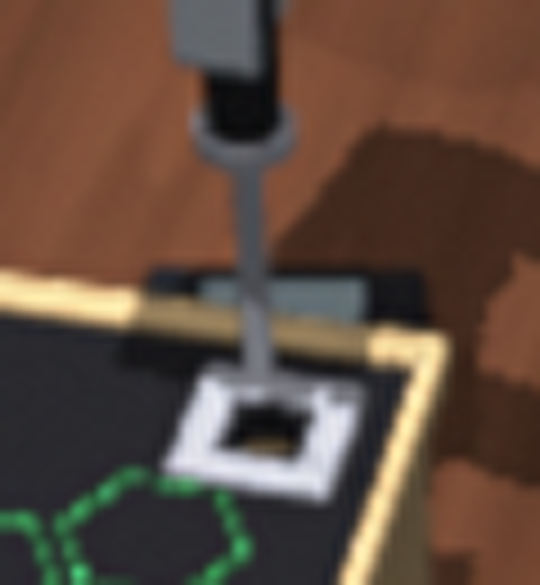

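```bash
python3 -m jog '[{"grip":0,"tx":0,"ty":0.01,"tz":-0.075,"turn":0},{"grip":0,"tx":0,"ty":0.01,"tz":-0.075,"turn":0},{"grip":0,"tx":0.2,"ty":0.01,"tz":-0.075,"turn":0},{"grip":0,"tx":0.4,"ty":0.01,"tz":-0.075,"turn":0},{"grip":0,"tx":0.6,"ty":0.01,"tz":-0.075,"turn":0},{"grip":0,"tx":0.8,"ty":0.01,"tz":-0.075,"turn":0},{"grip":0,"tx":1.0,"ty":0.01,"tz":-0.075,"turn":0},{"grip":0,"tx":1.0,"ty":0.01,"tz":-0.075,"turn":0}]';  python3 - <<'E'
from h import *
c=snap("side","m6f.png")
go([672.8,-139.5,200],91.3)
cv2.imwrite("pics/m6.png",crop(c,230,120,120,110,5))
E
```

```text
clock: 6.08
eef_pos: [672.2, -139.5, 225.0]
eef_rot: [1.288, 1.568, 2.877]
wrist_force: [0.0, -0.0, -1.8]
finger_gap: 19.5
grasp [ 672.4 -139.6  245. ] jaw 91.0 j6 -1.85 -> {'tx': np.float64(1.124), 'ty': np.float64(-0.011), 'tz': np.float64(0.0), 'turn': np.float64(-0.04), 'alt': np.float64(29.96)}
```

View pics/m6.png

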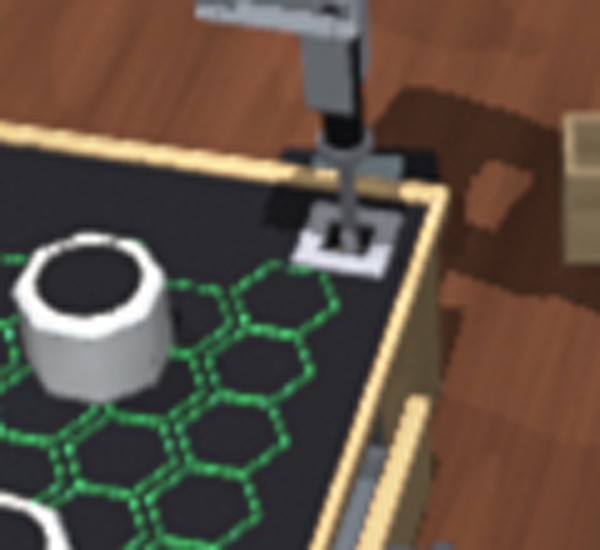

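```bash
python3 -m jog '[{"grip":0,"tx":0.2,"ty":0,"tz":0,"turn":0},{"grip":0,"tx":0.4,"ty":0,"tz":0,"turn":0},{"grip":0,"tx":0.6,"ty":0,"tz":0,"turn":0},{"grip":0,"tx":0.75,"ty":0,"tz":0,"turn":0},{"grip":0,"tx":0.85,"ty":0,"tz":0,"turn":0},{"grip":0,"tx":0.95,"ty":0,"tz":0,"turn":0},{"grip":0,"tx":1.02,"ty":0,"tz":0,"turn":0},{"grip":0,"tx":1.08,"ty":0,"tz":0,"turn":0},{"grip":0,"tx":1.1,"ty":0,"tz":0,"turn":0},{"grip":0,"tx":1.1,"ty":0,"tz":0,"turn":0},{"grip":0,"tx":1.1,"ty":0,"tz":0,"turn":0},{"grip":0,"tx":1.1,"ty":0,"tz":0,"turn":0}]';  python3 - <<'E'
from h import *
c=snap("side"); import pickle
go([672.8,-139.5,198],91.3)
w=cv2.imread("pics/side0.png")[:,:,::-1]; d=np.abs(c["image"].astype(int)-w).max(2)[190:330,260:420]>40
print(d.sum(), [cv2.boundingRect(d.astype(np.uint8))])
E
```

```text
clock: 7.13
eef_pos: [672.9, -139.7, 183.9]
eef_rot: [-1.857, 1.57, -0.268]
wrist_force: [-0.6, -0.3, 5.4]
finger_gap: 19.5
grasp [ 672.8 -139.7  202.6] jaw 91.0 j6 -1.85 -> {'tx': np.float64(0.116), 'ty': np.float64(0.001), 'tz': np.float64(0.004), 'turn': np.float64(-0.04), 'alt': np.float64(29.96)}
4715 [(20, 0, 140, 120)]
```

```bash
python3 -m jog '[{"grip":0,"tx":0.05,"ty":0,"tz":0,"turn":0},{"grip":0,"tx":0.07,"ty":0,"tz":0,"turn":0},{"grip":0,"tx":0.07,"ty":0,"tz":0,"turn":0},{"grip":0,"tx":0.07,"ty":0,"tz":0,"turn":0},{"grip":0,"tx":0.07,"ty":0,"tz":0,"turn":0},{"grip":0,"tx":0.07,"ty":0,"tz":0,"turn":0},{"grip":0,"tx":0.07,"ty":0,"tz":0,"turn":0},{"grip":0,"tx":0.07,"ty":0,"tz":0,"turn":0},{"grip":0,"tx":0.07,"ty":0,"tz":0,"turn":0},{"grip":0,"tx":0.07,"ty":0,"tz":0,"turn":0}]';  python3 - <<'E'
from h import *
c=snap("side","side7.png")
E
```

```text
clock: 8.02
eef_pos: [672.8, -139.7, 180.9]
eef_rot: [-1.853, 1.57, -0.264]
wrist_force: [-1.9, 0.2, 4.9]
finger_gap: 19.3
```

View pics/side7.png

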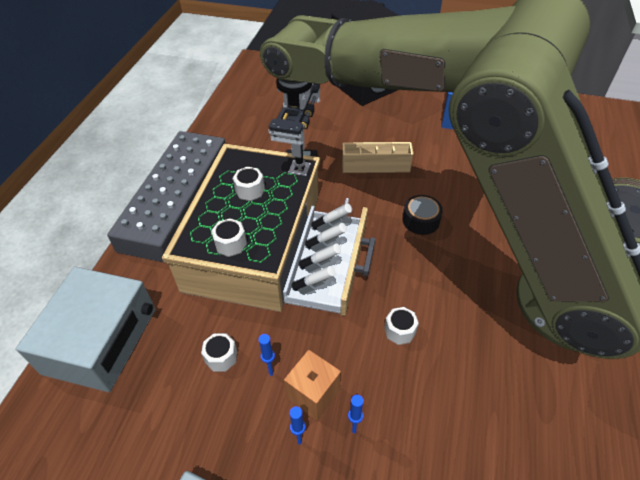

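```bash
python3 -m jog '[{"grip":0,"tx":-0.3,"ty":0,"tz":0,"turn":0},{"grip":0,"tx":-0.7,"ty":0,"tz":0,"turn":0},{"grip":0,"tx":-1.2,"ty":0,"tz":0,"turn":0},{"grip":0,"tx":-1.8,"ty":0,"tz":0,"turn":0},{"grip":0,"tx":-2.4,"ty":0,"tz":0,"turn":0},{"grip":0,"tx":-2.9,"ty":0,"tz":0,"turn":0},{"grip":0,"tx":-2.9,"ty":0.1,"tz":0.5,"turn":0},{"grip":0,"tx":-2.9,"ty":0.3,"tz":1.3,"turn":0},{"grip":0,"tx":-2.9,"ty":0.6,"tz":2.2,"turn":0},{"grip":0,"tx":-2.9,"ty":0.9,"tz":3.1,"turn":0},{"grip":0,"tx":-2.9,"ty":1.2,"tz":4.0,"turn":0},{"grip":0,"tx":-2.9,"ty":1.5,"tz":4.9,"turn":0}]';  python3 - <<'E'
from h import *
go([511,344.9,318],89.8)
t=snap("top");s=snap("side")
org=lambda I:(I[...,0]>190)&(I[...,2]<140)
for c,f,(x,y,w,h) in((t,"top",(140,225,80,80)),(s,"side",(265,335,95,80))):
    o=cv2.imread(f"pics/{f}0.png")[:,:,::-1]
    for I in(o,c["image"]):
        m=org(I[y:y+h,x:x+w].astype(int)).astype(np.uint8); k=max(cv2.findContours(m,0,1)[0],key=cv2.contourArea); r=cv2.minAreaRect(k)
        bp=cv2.boxPoints(r)+[x,y]; print(f,np.array(r[0])+[x,y],r[1:])
        cw=c; print("   ",plane(c,*(np.array(r[0])+[x,y]),85))
    # dark bore
    G=c["image"][y:y+h,x:x+w].astype(int).max(2); hull=np.zeros((h,w),np.uint8); cv2.fillConvexPoly(hull,np.int32(cv2.boxPoints(((r[0][0],r[0][1]),(r[1][0]-10,r[1][1]-10),r[2]))),1)
    m=((G<110)&(hull>0)).astype(np.uint8); k=max(cv2.findContours(m,0,1)[0],key=cv2.contourArea); q=np.array(cv2.minAreaRect(k)[0])+[x,y]; print("bore",f,q,cv2.minAreaRect(k)[1],plane(c,*q,85))
E
```

```text
clock: 9.07
eef_pos: [608.2, 56.7, 296.9]
eef_rot: [1.481, 1.57, 3.07]
wrist_force: [1.5, 0.4, -2.7]
finger_gap: 19.6
grasp [608.2  56.7 315.7] jaw 91.0 j6 -1.56 -> {'tx': np.float64(-0.057), 'ty': np.float64(2.301), 'tz': np.float64(7.246), 'turn': np.float64(0.2), 'alt': np.float64(-29.8)}
top [181.08763123 265.42783356] ((32.998748779296875, 33.40488815307617), 23.96249008178711)
    [510.64531452 345.65184939  85.        ]
top [199.46392059 271.2061882 ] ((33.100284576416016, 33.100284576416016), 23.96249008178711)
    [498.32315149 303.12879804  85.        ]
bore top [199.80000687 271.40000153] (5.366562843322754, 5.366562843322754) [497.89640106 302.34343458  85.        ]
side [311.89959717 375.26368713] ((39.648868560791016, 40.34949493408203), 37.23483657836914)
    [509.72635139 345.84314396  85.        ]
side [324.09983063 355.97354889] ((38.789730072021484, 38.996280670166016), 38.290164947509766)
    [497.42977423 302.91001324  85.        ]
bore side [322.5 356.5] (5.0, 3.0) [500.1007874  304.69072835  85.        ]
```

```bash
python3 -m jog '[{"grip":0,"tx":0,"ty":0.3,"tz":0.8,"turn":0},{"grip":0,"tx":0,"ty":0.7,"tz":1.7,"turn":0},{"grip":0,"tx":0,"ty":1.0,"tz":2.6,"turn":0},{"grip":0,"tx":0,"ty":1.4,"tz":3.5,"turn":0},{"grip":0,"tx":0,"ty":1.8,"tz":4.4,"turn":0},{"grip":0,"tx":0,"ty":2.2,"tz":5.2,"turn":0.2},{"grip":0,"tx":0,"ty":2.5,"tz":5.8,"turn":0.2},{"grip":0,"tx":0,"ty":2.6,"tz":6.1,"turn":0.2},{"grip":0,"tx":0,"ty":2.6,"tz":6.1,"turn":0.2},{"grip":0,"tx":0,"ty":2.6,"tz":6.1,"turn":0.2},{"grip":0,"tx":0,"ty":2.6,"tz":6.1,"turn":0.2},{"grip":0,"tx":0,"ty":2.6,"tz":6.1,"turn":0.2}]';  python3 - <<'E'
from h import *
go([498.7,302.2,318],89.8)
go([498.7,302.2,234],89.8)
E
```

```text
clock: 10.17
eef_pos: [501.6, 296.0, 296.6]
eef_rot: [2.986, 1.571, -1.73]
wrist_force: [0.3, -0.4, -1.4]
finger_gap: 19.3
grasp [501.6 296.  315.4] jaw 89.7 j6 -1.1 -> {'tx': np.float64(-0.065), 'ty': np.float64(0.073), 'tz': np.float64(0.154), 'turn': np.float64(-0.01), 'alt': np.float64(29.99)}
grasp [501.6 296.  315.4] jaw 89.7 j6 -1.1 -> {'tx': np.float64(2.035), 'ty': np.float64(0.073), 'tz': np.float64(0.155), 'turn': np.float64(-0.01), 'alt': np.float64(29.99)}
```

```bash
python3 -m jog '[{"grip":0,"tx":0.3,"ty":0.073,"tz":0.155,"turn":0},{"grip":0,"tx":0.8,"ty":0.073,"tz":0.155,"turn":0},{"grip":0,"tx":1.4,"ty":0.073,"tz":0.155,"turn":0},{"grip":0,"tx":1.9,"ty":0.073,"tz":0.155,"turn":0},{"grip":0,"tx":2.25,"ty":0.073,"tz":0.155,"turn":0},{"grip":0,"tx":2.25,"ty":0.073,"tz":0.155,"turn":0},{"grip":0,"tx":2.25,"ty":0.073,"tz":0.155,"turn":0},{"grip":0,"tx":2.25,"ty":0.073,"tz":0.155,"turn":0}]';  python3 - <<'E'
from h import *
g=go([498.7,302.2,134.7],89.8)
t=snap("top");s=snap("side")
org=lambda I:(I[...,0]>190)&(I[...,2]<140)
x,y,w,h=265,320,110,80
m=org(s["image"][y:y+h,x:x+w].astype(int)).astype(np.uint8); k=max(cv2.findContours(m,0,1)[0],key=cv2.contourArea); r=cv2.minAreaRect(k); print(np.array(r[0])+[x,y],r[1:])
cv2.imwrite("pics/m8.png",np.hstack([crop(s,285,300,80,90,6)]))
E
```

```text
clock: 10.83
eef_pos: [498.6, 303.2, 207.9]
eef_rot: [-1.104, 1.569, 0.463]
wrist_force: [0.1, 0.5, -1.3]
finger_gap: 19.6
grasp [498.6 303.2 226.7] jaw 89.8 j6 -1.08 -> {'tx': np.float64(2.3), 'ty': np.float64(0.0), 'tz': np.float64(-0.027), 'turn': np.float64(-0.0), 'alt': np.float64(30.0)}
[324.14000702 355.98000717] ((39.40000534057617, 38.200008392333984), 36.869895935058594)
```

View pics/m8.png

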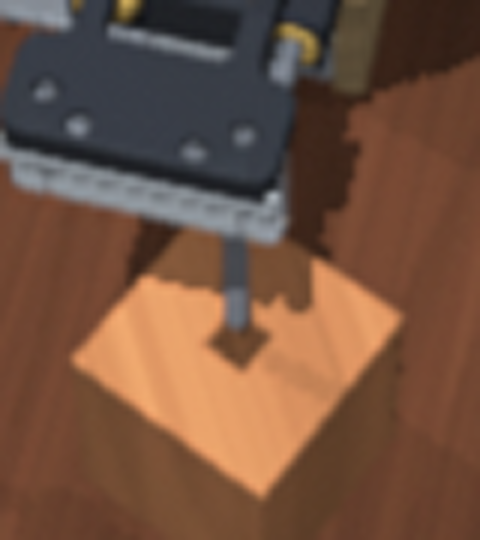

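Run:
```python
from h import *
s=snap("side")
h=(285+238.5/6-.42,300+345/6-.42); t=(285+237/6-.42,300+323/6-.42)
print(plane(s,*h,85),plane(s,*t,102),plane(s,*t,100), proj(s,[498.6,303,102]),t)
go([498.7,302.2,134.7],89.8)
```

```text
[496.44641453 305.0106311   85.        ] [496.51666166 306.18071994 102.        ] [496.78188793 305.19349737 100.        ] [323.41913274 351.65380078] (324.08, 353.4133333333333)
grasp [498.3 303.5 226.6] jaw 89.8 j6 -1.08 -> {'tx': np.float64(2.297), 'ty': np.float64(-0.007), 'tz': np.float64(-0.035), 'turn': np.float64(0.0), 'alt': np.float64(-30.0)}
```

```bash
python3 -m jog '[{"grip":0,"tx":0,"ty":0,"tz":-0.03,"turn":0},{"grip":0,"tx":0.2,"ty":0,"tz":-0.03,"turn":0},{"grip":0,"tx":0.4,"ty":0,"tz":-0.03,"turn":0},{"grip":0,"tx":0.6,"ty":0,"tz":-0.03,"turn":0},{"grip":0,"tx":0.8,"ty":0,"tz":-0.03,"turn":0},{"grip":0,"tx":0.8,"ty":0,"tz":-0.03,"turn":0},{"grip":0,"tx":0.8,"ty":0,"tz":-0.03,"turn":0}]'; python3 -m jog '[{"grip":0,"tx":0.2,"ty":0,"tz":0,"turn":0},{"grip":0,"tx":0.4,"ty":0,"tz":0,"turn":0},{"grip":0,"tx":0.6,"ty":0,"tz":0,"turn":0},{"grip":0,"tx":0.8,"ty":0,"tz":0,"turn":0},{"grip":0,"tx":1.0,"ty":0,"tz":0,"turn":0},{"grip":0,"tx":1.2,"ty":0,"tz":0,"turn":0},{"grip":0,"tx":1.2,"ty":0,"tz":0,"turn":0},{"grip":0,"tx":1.2,"ty":0,"tz":0,"turn":0}]'
python3 - <<'E'
from h import *
go([498.7,302.2,134.7],89.8)
E
```

```text
clock: 11.57
eef_pos: [497.7, 302.3, 174.0]
eef_rot: [2.059, 1.57, -2.656]
wrist_force: [-0.6, -0.6, -1.1]
finger_gap: 19.3
clock: 12.23
eef_pos: [497.8, 302.3, 126.2]
eef_rot: [2.061, 1.57, -2.655]
wrist_force: [-0.9, -0.6, -1.3]
finger_gap: 19.7
grasp [497.8 302.3 145. ] jaw 89.8 j6 -1.09 -> {'tx': np.float64(0.258), 'ty': np.float64(-0.023), 'tz': np.float64(-0.002), 'turn': np.float64(0.01), 'alt': np.float64(-29.99)}
```

Inserted without contact; lower the last 9 mm, release, and rise.

```bash
python3 -m jog '[{"grip":0,"tx":0.1,"ty":-0.01,"tz":0,"turn":0},{"grip":0,"tx":0.2,"ty":-0.01,"tz":0,"turn":0},{"grip":0,"tx":0.25,"ty":-0.01,"tz":0,"turn":0},{"grip":0,"tx":0.25,"ty":-0.01,"tz":0,"turn":0},{"grip":0.1,"tx":0.25,"ty":-0.01,"tz":0,"turn":0},{"grip":0.25,"tx":0.25,"ty":-0.01,"tz":0,"turn":0},{"grip":0.4,"tx":0.25,"ty":-0.01,"tz":0,"turn":0},{"grip":0.55,"tx":0.25,"ty":-0.01,"tz":0,"turn":0},{"grip":0.55,"tx":0.25,"ty":-0.01,"tz":0,"turn":0},{"grip":0.55,"tx":0.25,"ty":-0.01,"tz":0,"turn":0}]'; python3 -m jog '[{"grip":0.55,"tx":-0.5,"ty":0,"tz":0,"turn":0},{"grip":0.55,"tx":-1.4,"ty":0,"tz":0,"turn":0},{"grip":0.55,"tx":-2.3,"ty":0,"tz":0,"turn":0},{"grip":0.55,"tx":-3.2,"ty":0,"tz":0,"turn":0},{"grip":0.55,"tx":-4,"ty":0.2,"tz":0,"turn":0},{"grip":0.55,"tx":-4,"ty":0.8,"tz":0,"turn":0},{"grip":0.55,"tx":-4,"ty":1.6,"tz":0,"turn":0},{"grip":0.55,"tx":-4,"ty":2.4,"tz":0,"turn":0},{"grip":0.55,"tx":-4,"ty":2.4,"tz":0,"turn":0}]'
python3 - <<'E'
from h import *
import pickle
t=snap("top","top9.png");s=snap("side","side9.png");pickle.dump((t,s),open("c9.pkl","wb"))
a=crop(t,240,170,190,160,4)[:, :760]; b=crop(s,270,190,115,130,4)
cv2.imwrite("pics/m9.png",np.hstack([cv2.resize(crop(t,255,190,130,80,3),None,fx=1,fy=1), np.vstack([crop(s,280,195,110,120,3)[:240]])]))
go([600,0,250],91.3)
E
```

```text
clock: 13.07
eef_pos: [498.4, 302.4, 116.8]
eef_rot: [-1.047, 1.57, 0.521]
wrist_force: [-1.0, 0.0, -0.2]
finger_gap: 46.8
clock: 13.82
eef_pos: [398.7, 302.7, 277.4]
eef_rot: [-0.315, 1.57, 1.255]
wrist_force: [0.6, 0.4, 0.8]
finger_gap: 51.7
grasp [401.9 302.8 296.2] jaw 89.9 j6 -1.0 -> {'tx': np.float64(1.154), 'ty': np.float64(-4.965), 'tz': np.float64(-7.561), 'turn': np.float64(-0.23), 'alt': np.float64(29.77)}
```

View pics/top9.png

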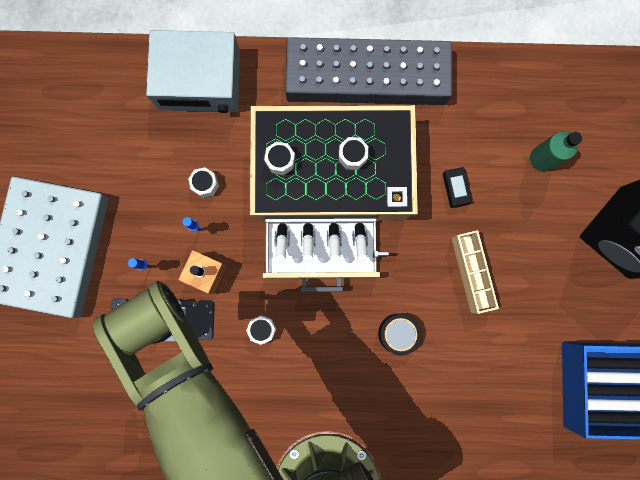

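View pics/m9.png

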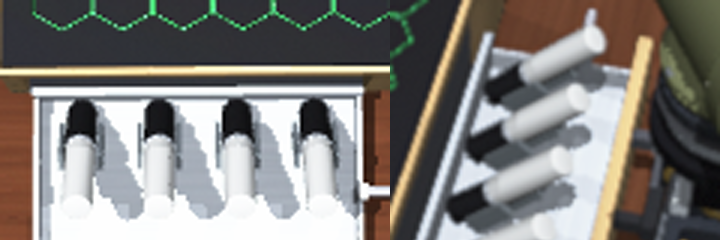

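Run:
```python
from h import *
import pickle
t,s=pickle.load(open("c9.pkl","rb"))
T=[(321,205),(239,205),(156,205)];S=[(595-390,40),(576-390,98),(559-390,160)]
for a,b in zip(T,S):
    p=(255+a[0]/3-.33,190+a[1]/3-.33);q=(280+b[0]/3-.33,195+b[1]/3-.33); print("tip",tri(t,p,s,q))
# black/white junction
T=[(313,137),(236,137),(157,138)];S=[(523-390,77),(506-390,135),(490-390,192)]
for a,b in zip(T,S):
    p=(255+a[0]/3-.33,190+a[1]/3-.33);q=(280+b[0]/3-.33,195+b[1]/3-.33); print("junc",tri(t,p,s,q))
# caddy rim corners
cor=[(458.5,235.5),(477.5,230.5),(498.7,307.9),(478.3,313.3)]
o=cv2.imread("pics/top0.png").astype(int);n=t["image"][:,:,::-1].astype(int);print("caddy diff",np.abs(o-n)[225:320,448:503].max(2).__gt__(40).sum())
P=np.array([plane(t,u-.4,v-.4,65) for u,v in cor]);print(P.round(1),P.mean(0),np.degrees(np.arctan2(*((P[0]+P[1]-P[2]-P[3])[[1,0]]))))
```

```text
tip (array([534.46674998, -66.48176292, 102.89418786]), np.float64(1.7129050315339807))
tip (array([534.20467915,  -4.3061601 , 103.22827184]), np.float64(0.5100897232759594))
tip (array([532.5906489 ,  58.3773915 , 105.01282493]), np.float64(0.2558282273178928))
junc (array([592.20031284, -63.79708131,  47.06550818]), np.float64(1.940493477486331))
junc (array([590.84591881,  -3.06087283,  44.85516487]), np.float64(2.4608706981154103))
junc (array([587.47979201,  59.22534795,  51.15575204]), np.float64(3.4798286905847373))
caddy diff 0
[[ 596.8 -294.8   65. ]
 [ 609.6 -339.5   65. ]
 [ 430.  -387.9   65. ]
 [ 416.6 -340.4   65. ]] [ 513.25696241 -340.65310783   65.        ] 14.636073266674398
```

```bash
python3 -m jog '[{"grip":0.5,"tx":0,"ty":-0.4,"tz":-0.8,"turn":0},{"grip":0.5,"tx":0,"ty":-0.8,"tz":-1.7,"turn":0},{"grip":0.5,"tx":0,"ty":-1.2,"tz":-2.6,"turn":0},{"grip":0.5,"tx":0,"ty":-1.6,"tz":-3.5,"turn":0},{"grip":0.5,"tx":0,"ty":-2,"tz":-4.4,"turn":0},{"grip":0.5,"tx":0,"ty":-2.4,"tz":-5.3,"turn":0},{"grip":0.5,"tx":0,"ty":-2.8,"tz":-6.2,"turn":-0.2},{"grip":0.5,"tx":0,"ty":-3.1,"tz":-7.1,"turn":-0.2},{"grip":0.5,"tx":0,"ty":-3.4,"tz":-8.0,"turn":-0.2},{"grip":0.5,"tx":0,"ty":-3.7,"tz":-8.9,"turn":-0.2},{"grip":0.5,"tx":0,"ty":-3.7,"tz":-9.2,"turn":-0.2},{"grip":0.5,"tx":0,"ty":-3.7,"tz":-9.2,"turn":-0.2}]';  python3 - <<'E'
from h import *
go([549,-65.6,180],91.3)
E
```

```text
clock: 14.92
eef_pos: [549.8, -69.1, 275.7]
eef_rot: [1.625, 1.569, -3.074]
wrist_force: [0.3, -0.1, 0.4]
finger_gap: 46.9
grasp [549.8 -69.1 294.5] jaw 90.8 j6 -1.78 -> {'tx': np.float64(2.863), 'ty': np.float64(0.016), 'tz': np.float64(0.087), 'turn': np.float64(-0.08), 'alt': np.float64(29.92)}
```

```bash
python3 -m jog '[{"grip":0.5,"tx":0.8,"ty":0.02,"tz":0.09,"turn":-0.08},{"grip":0.5,"tx":1.7,"ty":0.02,"tz":0.09,"turn":-0.08},{"grip":0.5,"tx":2.6,"ty":0.02,"tz":0.09,"turn":-0.08},{"grip":0.5,"tx":3.3,"ty":0.02,"tz":0.09,"turn":-0.08},{"grip":0.5,"tx":3.8,"ty":0.02,"tz":0.09,"turn":-0.08},{"grip":0.5,"tx":4.3,"ty":0.02,"tz":0.09,"turn":-0.08},{"grip":0.5,"tx":4.8,"ty":0.02,"tz":0.09,"turn":-0.08},{"grip":0.5,"tx":5.1,"ty":0.02,"tz":0.09,"turn":-0.08},{"grip":0.5,"tx":5.15,"ty":0.02,"tz":0.09,"turn":-0.08},{"grip":0.5,"tx":5.15,"ty":0.02,"tz":0.09,"turn":-0.08},{"grip":0.5,"tx":5.15,"ty":0.02,"tz":0.09,"turn":-0.08}]' 10; python3 -m jog '[{"grip":0.4,"tx":0,"ty":0,"tz":0,"turn":0},{"grip":0.3,"tx":0,"ty":0,"tz":0,"turn":0},{"grip":0.2,"tx":0,"ty":0,"tz":0,"turn":0},{"grip":0.1,"tx":0,"ty":0,"tz":0,"turn":0},{"grip":0.1,"tx":0,"ty":0,"tz":0,"turn":0},{"grip":0.1,"tx":0,"ty":0,"tz":0,"turn":0}]' 10; python3 -m jog '[{"grip":0.1,"tx":-0.2,"ty":0,"tz":0,"turn":0},{"grip":0.1,"tx":-0.5,"ty":0,"tz":0,"turn":0},{"grip":0.1,"tx":-0.9,"ty":0,"tz":0,"turn":0},{"grip":0.1,"tx":-1.4,"ty":0,"tz":0,"turn":0},{"grip":0.1,"tx":-2,"ty":0,"tz":0,"turn":0},{"grip":0.1,"tx":-2.6,"ty":0,"tz":0,"turn":0},{"grip":0.1,"tx":-3.2,"ty":0,"tz":0,"turn":0},{"grip":0.1,"tx":-3.5,"ty":0,"tz":0,"turn":0},{"grip":0.1,"tx":-3.5,"ty":0,"tz":0,"turn":0},{"grip":0.1,"tx":-3.5,"ty":0,"tz":0,"turn":0}]'
python3 - <<'E'
from h import *
t=snap("top","t10.png");s=snap("side","s10.png")
go([549,-65.6,180],91.3)
cv2.imwrite("pics/m10.png",np.vstack([crop(s,260,120,200,140,4)]))
E
```

```text
clock: 15.83
eef_pos: [549.0, -62.1, 71.7]
eef_rot: [-1.78, 1.569, -0.182]
wrist_force: [-0.8, -0.8, -0.3]
finger_gap: 46.9
clock: 16.33
eef_pos: [548.6, -62.6, 71.0]
eef_rot: [-2.234, 1.57, -0.637]
wrist_force: [-0.3, -3.5, 2.4]
finger_gap: 24.7
clock: 17.17
eef_pos: [548.3, -62.0, 211.2]
eef_rot: [-1.43, 1.57, 0.168]
wrist_force: [0.4, 1.5, -1.5]
finger_gap: 23.6
grasp [547.9 -62.  228.5] jaw 91.5 j6 -1.78 -> {'tx': np.float64(1.213), 'ty': np.float64(-0.027), 'tz': np.float64(-0.09), 'turn': np.float64(0.04), 'alt': np.float64(-29.96)}
```

View pics/m10.png

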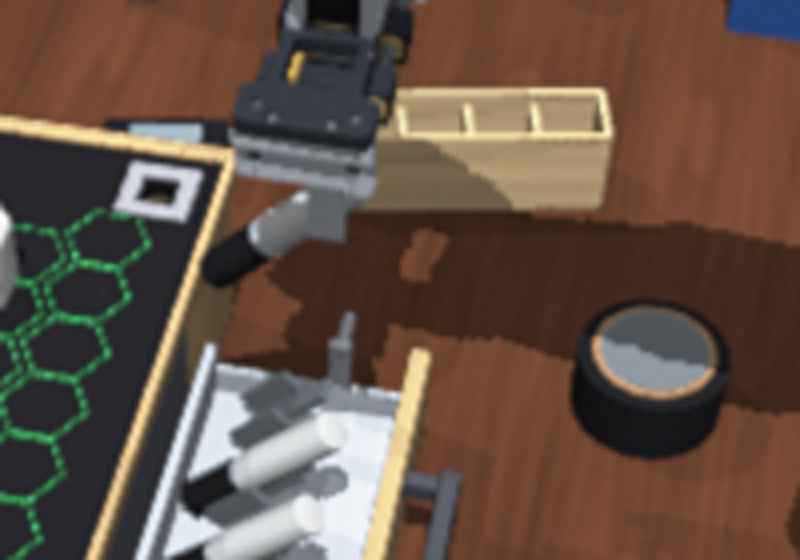

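Run:
```python
from h import *
s=snap("side","s11.png");t=snap("top","t11.png")
st=manip.read_state();g=np.array(st["eef_pos"])+[0,0,18.8];print(g)
for th in(20,30,40,45,50):
    a=np.radians(th);f=g+100.7*np.array([np.sin(a),.02,-np.cos(a)]); print(th,f.round(),proj(s,f).round(1),proj(t,f).round(1))
I=s["image"].astype(int); m=(I.max(2)<50)[170:200,305:335]; ys,xs=np.nonzero(m);print(xs.min()+305,xs.max()+305,ys.min()+170,ys.max()+170)
for r in range(170,196,2): print(r,''.join('#' if v<45 else '+' if v<90 else '.' for v in I.max(2)[r,300:350]))
```

```text
[547.94798351 -62.09680009 228.39025385]
20 [582. -60. 134.] [327.1 197.1] [360.2 235.9]
30 [598. -60. 141.] [320.3 193.6] [360.6 228.4]
40 [613. -60. 151.] [314.2 189.4] [361.  221.3]
45 [619. -60. 157.] [311.4 187.1] [361.3 218. ]
50 [625. -60. 164.] [308.8 184.6] [361.6 214.9]
305 326 170 191
170 .++......+##......................................
172 ........+##+....+..............................+++
174 .......+##+....++.............................++++
176 ###++++###.....++....+........................++++
178 #########+....++++++#+........................++++
180 #+######+....+++######+.........++++++++++++++++++
182 ###+###+....+###########+....+++++++++++++++++++++
184 ##+####....+###############+++++++++++++++++++++++
186 +#+#+#+...+##############++.++++++++++++++++++++++
188 #####+....+##########++...++++++++++++++++++++++++
190 #####.....++#######++......+++++++++++++++++++++++
192 ####+....+++++++++++.........+++++++++++++++++++++
194 ###+....+++++++++++..............+++++++++++++++++
```

```bash
python3 - <<'E'
from h import *
go([523.0,-338.2,190],104.6)
E
python3 -m jog '[{"grip":0.1,"tx":0,"ty":0,"tz":-0.5,"turn":0},{"grip":0.1,"tx":0,"ty":0.1,"tz":-1.3,"turn":-0.2},{"grip":0.1,"tx":0,"ty":0.2,"tz":-2.1,"turn":-0.6},{"grip":0.1,"tx":0,"ty":0.3,"tz":-2.9,"turn":-1},{"grip":0.1,"tx":0,"ty":0.4,"tz":-3.7,"turn":-1.4},{"grip":0.1,"tx":0,"ty":0.5,"tz":-4.5,"turn":-1.8},{"grip":0.1,"tx":0,"ty":0.6,"tz":-5.3,"turn":-2.2},{"grip":0.1,"tx":0,"ty":0.7,"tz":-6,"turn":-2.2},{"grip":0.1,"tx":0,"ty":0.8,"tz":-6.5,"turn":-2.2},{"grip":0.1,"tx":0,"ty":0.8,"tz":-6.8,"turn":-2.2},{"grip":0.1,"tx":0,"ty":0.8,"tz":-6.8,"turn":-2.2},{"grip":0.1,"tx":0,"ty":0.8,"tz":-6.8,"turn":-2.2}]'
python3 - <<'E'
from h import *
go([523.0,-338.2,180],104.6)
E
```

```text
grasp [548.  -62.1 228.4] jaw 91.5 j6 -1.78 -> {'tx': np.float64(0.958), 'ty': np.float64(0.806), 'tz': np.float64(-6.884), 'turn': np.float64(-2.18), 'alt': np.float64(27.82)}
clock: 18.37
eef_pos: [523.7, -334.5, 210.0]
eef_rot: [0.482, 1.57, 2.309]
wrist_force: [-0.1, 0.6, -0.7]
finger_gap: 23.6
grasp [ 523.7 -334.5  228.8] jaw 104.7 j6 -2.45 -> {'tx': np.float64(1.219), 'ty': np.float64(0.039), 'tz': np.float64(-0.086), 'turn': np.float64(0.02), 'alt': np.float64(-29.98)}
```

```bash
python3 -m jog '[{"grip":0.1,"tx":0.3,"ty":0.04,"tz":-0.085,"turn":0},{"grip":0.1,"tx":0.7,"ty":0.04,"tz":-0.085,"turn":0},{"grip":0.1,"tx":1.1,"ty":0.04,"tz":-0.085,"turn":0},{"grip":0.1,"tx":1.5,"ty":0.04,"tz":-0.085,"turn":0},{"grip":0.1,"tx":1.6,"ty":0.04,"tz":-0.085,"turn":0},{"grip":0.1,"tx":1.6,"ty":0.04,"tz":-0.085,"turn":0},{"grip":0.1,"tx":1.6,"ty":0.04,"tz":-0.085,"turn":0}]'
python3 - <<'E'
from h import *
go([523.0,-338.2,129],104.6)
s=snap("side");t=snap("top")
cv2.imwrite("pics/m12.png",np.hstack([crop(s,320,100,110,90,4),cv2.resize(crop(t,430,210,80,110,4),(288,360))]))
E
```

```text
clock: 18.95
eef_pos: [523.2, -338.2, 147.1]
eef_rot: [-2.453, 1.57, -0.625]
wrist_force: [0.6, -0.1, -0.5]
finger_gap: 24.0
grasp [ 523.2 -338.2  165.9] jaw 104.8 j6 -2.46 -> {'tx': np.float64(0.922), 'ty': np.float64(0.006), 'tz': np.float64(0.003), 'turn': np.float64(0.03), 'alt': np.float64(-29.97)}
```

View pics/m12.png

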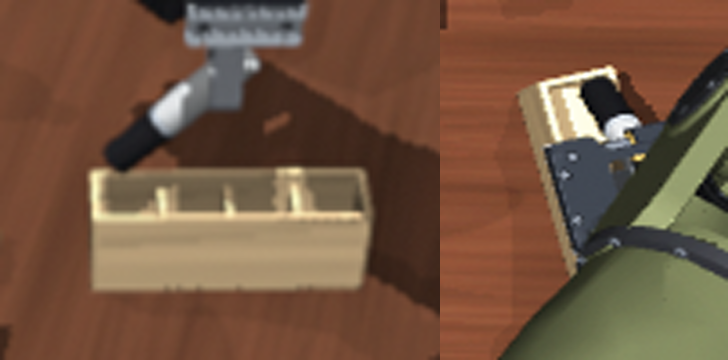

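Run:
```python
from h import *
s=snap("side");t=snap("top")
P=np.array([plane(s,320+u/4-.4,100+v/4-.4,65) for u,v in((94,172),(362,170),(369,216),(93,217))]);print(P.round(1),P.mean(0),P[0]-P[1],P[3]-P[2])
f1=(320+118/4-.4,100+157/4-.4);f2=(473.3,236.6)
print(tri(t,f2,s,f1),plane(s,*f1,92),plane(t,*f2,92))
for c,y in((np.array([513.3,-340.7]),14.6),):
    a=np.radians(y);R=np.array([[np.cos(a),np.sin(a)],[-np.sin(a),np.cos(a)]])
    for f in(plane(s,*f1,92),plane(t,*f2,92),tri(t,f2,s,f1)[0]): print("foot in caddy",R@(f[:2]-c))
```

```text
[[ 607.  -339.7   65. ]
 [ 428.  -386.2   65. ]
 [ 416.7 -339.4   65. ]
 [ 597.1 -293.7   65. ]] [ 512.20244446 -339.74926948   65.        ] [1.78951787e+02 4.65223246e+01 2.27373675e-13] [180.42385092  45.75059605   0.        ]
(array([ 588.95035092, -322.70017882,   95.30069995]), np.float64(3.3955416644003584)) [ 588.01716681 -326.74614437   92.        ] [ 591.01973049 -323.38931137   92.        ]
foot in caddy [75.82182694 -5.33063423]
foot in caddy [79.5735901  -2.83905045]
foot in caddy [77.74474171 -1.65054338]
```

```bash
python3 -m jog '[{"grip":0.1,"tx":0.3,"ty":0,"tz":0,"turn":0},{"grip":0.1,"tx":0.6,"ty":0,"tz":0,"turn":0},{"grip":0.1,"tx":0.9,"ty":0,"tz":0,"turn":0},{"grip":0.1,"tx":0.92,"ty":0,"tz":0,"turn":0},{"grip":0.1,"tx":0.86,"ty":-0.15,"tz":0,"turn":0},{"grip":0.1,"tx":0.8,"ty":-0.3,"tz":0,"turn":0},{"grip":0.1,"tx":0.72,"ty":-0.45,"tz":0,"turn":0},{"grip":0.1,"tx":0.68,"ty":-0.6,"tz":0,"turn":0},{"grip":0.1,"tx":0.64,"ty":-0.8,"tz":0,"turn":0},{"grip":0.1,"tx":0.6,"ty":-1.0,"tz":0,"turn":0}]'
python3 - <<'E'
from h import *
st=manip.read_state();print(st["wrist_force"],st["moment"]);go([523.0,-338.2,129],104.6)
s=snap("side","s13.png");t=snap("top","t13.png")
P=[(597,-294),(607,-340),(428,-386),(417,-339)]
I=s["image"].astype(int)
x0,y0=335,100
for r in range(100,160,2): print(''.join('#' if v.max()<50 else 'W' if v.min()>120 else 'w' if v[0]>150 else '.' for v in I[r,x0:x0+85]))
E
```

```text
clock: 19.98
eef_pos: [562.5, -328.3, 123.2]
eef_rot: [-2.371, 1.57, -0.543]
wrist_force: [-1.3, -1.0, 0.1]
finger_gap: 23.7
[-1.29476207 -0.95268841  0.05143704] [-0.05748794  0.424687   -0.03599197]
grasp [ 562.5 -328.3  142. ] jaw 104.7 j6 -2.41 -> {'tx': np.float64(0.325), 'ty': np.float64(1.019), 'tz': np.float64(0.012), 'turn': np.float64(0.02), 'alt': np.float64(-29.98)}
.....................................................................................
.....................................................................................
.....................................................................................
.....................................................................................
...............############################..........................................
..........................................W..........................................
..............WWWWW.WWWWWWWWWWWWWWWWWWWWWWW..........................................
.....................................................................................
...............WW.....WW.......
[... 1160 characters left out ...]
............
.......wWWWWw.########.................wWWWWWWw......................................
.......wWWW..########..................wWWWwwww......................................
........WW..########.....w.............wwWWWwwww.....................................
........WW.########......w.............w.WWWwwwww....................................
........WW.#######.....................w.wWWWWWWWw...................................
........WWWWWWWWWWWWWWWWWWWWWWWWWWWWWWWWWWWWWWWWWWWWWWWWWWWWWWw......................
........wwwwwwwwwwwwwwwwwwwwwwwwwwwwwwwwwwwwwwwwwwwwwwwwwwwwwwww.....................
........wwwwwwwwwwwwwwwwwwwwwwwwwwwwwwwwwwwwwwwwwwwwwwwwwwwwwwwww....................
```

```bash
python3 -m jog '[{"grip":0.1,"tx":-0.04,"ty":-0.2,"tz":0,"turn":0},{"grip":0.1,"tx":-0.08,"ty":-0.4,"tz":0,"turn":0},{"grip":0.1,"tx":-0.08,"ty":-0.6,"tz":0,"turn":0},{"grip":0.1,"tx":-0.08,"ty":-0.7,"tz":0,"turn":0},{"grip":0.1,"tx":-0.08,"ty":-0.78,"tz":0,"turn":0},{"grip":0.1,"tx":-0.08,"ty":-0.78,"tz":0,"turn":0},{"grip":0.1,"tx":-0.08,"ty":-0.78,"tz":0,"turn":0}]'
python3 - <<'E'
from h import *
st=manip.read_state();print(st["wrist_force"],st["moment"]);go([513+.968*69,-340.2+.252*69,108],104.6)
s=snap("side","s14.png");t=snap("top","t14.png")
I=s["image"].astype(int)
x0,y0=335,100
for r in range(110,160,2): print(''.join('#' if v.max()<50 else 'W' if v.min()>120 else 'w' if v[0]>150 else '.' for v in I[r,x0:x0+85]))
E
```

```text
clock: 20.67
eef_pos: [591.9, -320.5, 125.6]
eef_rot: [-0.254, 1.571, 1.574]
wrist_force: [-0.2, -0.2, -0.7]
finger_gap: 23.8
[-0.2312348  -0.16245333 -0.71515875] [ 0.07277359  0.026659   -0.00925221]
grasp [ 591.9 -320.5  144.4] jaw 104.7 j6 -2.38 -> {'tx': np.float64(0.909), 'ty': np.float64(0.307), 'tz': np.float64(0.02), 'turn': np.float64(0.02), 'alt': np.float64(-29.98)}
.WWW.........................W.......................................................
..WWWW.WWWWWW.WWW.WWWWWW....WW.......................................................
.....................................................................................
...WW..WWWWWW.WWWWWWWWWW..W.W........................................................
..WWWWWWWWWWWWWWWWWWWWWWWWWWW........................................................
..................WWW................................................................
..................WW.................................................................
...................W.................................................................
...............................
[... 730 characters left out ...]
............
........w..########.........wWWWWWWWWw.....................................w.........
........w..#######..........wwwwwwwwww.....................................w.........
........w..#######.......w...wwwwwwwwww..WW..........................................
........w..#######.......w..wwwwwwwwwwww.WWW................................w........
........WW.######........WW.wWWWWWWWWWWW.WWW.........................................
........WWWWWWWWWWWWWWWWWWWWWWWWWWWWWWWWWWWWWWWWWWWWWW...............................
........wwwwwwwwwwwwwwwwwwwwwwwwwwwwwwwwwwwwwwwwwwwwwww..............................
........wwwwwwwwwwwwwwwwwwwwwwwwwwwwwwwwwwwwwwwwwwwwwwww.............................
```

```bash
python3 -m jog '[{"grip":0.1,"tx":0.05,"ty":0.15,"tz":0.01,"turn":0},{"grip":0.1,"tx":0.2,"ty":0.25,"tz":0.02,"turn":0},{"grip":0.1,"tx":0.4,"ty":0.3,"tz":0.02,"turn":0},{"grip":0.1,"tx":0.6,"ty":0.3,"tz":0.02,"turn":0},{"grip":0.1,"tx":0.8,"ty":0.3,"tz":0.02,"turn":0},{"grip":0.1,"tx":0.92,"ty":0.3,"tz":0.02,"turn":0},{"grip":0.1,"tx":0.92,"ty":0.3,"tz":0.02,"turn":0}]'
python3 - <<'E'
from h import *
st=manip.read_state();print(st["wrist_force"],st["moment"]);go([513+.968*69,-340.2+.252*69,108],104.6)
E
```

```text
clock: 21.35
eef_pos: [579.5, -322.5, 87.3]
eef_rot: [0.735, 1.569, 2.563]
wrist_force: [-0.0, -0.6, -1.5]
finger_gap: 23.7
[-0.02086612 -0.64563861 -1.53576119] [ 0.07520728 -0.01983343 -0.01616777]
grasp [ 579.5 -322.5  106.1] jaw 104.7 j6 -2.39 -> {'tx': np.float64(-0.048), 'ty': np.float64(-0.004), 'tz': np.float64(-0.008), 'turn': np.float64(0.02), 'alt': np.float64(-29.98)}
```

```bash
python3 -m jog '[{"grip":0.2,"tx":0,"ty":0,"tz":0,"turn":0},{"grip":0.3,"tx":0,"ty":0,"tz":0,"turn":0},{"grip":0.45,"tx":0,"ty":0,"tz":0,"turn":0},{"grip":0.55,"tx":0,"ty":0,"tz":0,"turn":0},{"grip":0.55,"tx":-0.4,"ty":0,"tz":0,"turn":0},{"grip":0.55,"tx":-1.0,"ty":0,"tz":0,"turn":0},{"grip":0.55,"tx":-1.8,"ty":0,"tz":0,"turn":0},{"grip":0.55,"tx":-2.6,"ty":0,"tz":0,"turn":0},{"grip":0.55,"tx":-3.4,"ty":0,"tz":0,"turn":1},{"grip":0.55,"tx":-4.2,"ty":0,"tz":0,"turn":2},{"grip":0.55,"tx":-4.8,"ty":0,"tz":0,"turn":3},{"grip":0.55,"tx":-4.8,"ty":0,"tz":0,"turn":4}]'; python3 -m jog '[{"grip":0.5,"tx":0,"ty":0,"tz":0.5,"turn":1},{"grip":0.5,"tx":0,"ty":0,"tz":1,"turn":2},{"grip":0.5,"tx":0,"ty":0,"tz":1.5,"turn":3},{"grip":0.5,"tx":0,"ty":0,"tz":2,"turn":4},{"grip":0.5,"tx":0,"ty":0,"tz":2.5,"turn":5},{"grip":0.5,"tx":0,"ty":0,"tz":3,"turn":6},{"grip":0.5,"tx":0,"ty":0,"tz":3.5,"turn":7},{"grip":0.5,"tx":0,"ty":0,"tz":4,"turn":8},{"grip":0.5,"tx":0,"ty":0,"tz":4.5,"turn":9},{"grip":0.5,"tx":0,"ty":0,"tz":5,"turn":10},{"grip":0.5,"tx":0,"ty":0,"tz":5.5,"turn":11},{"grip":0.5,"tx":0,"ty":0,"tz":6,"turn":12}]'
python3 - <<'E'
from h import *
go([548,-4,230],91.3)
s=snap("side","s15.png");t=snap("top","t15.png")
I=s["image"].astype(int)
x0,y0=335,100
for r in range(100,160,2): print(''.join('#' if v.max()<50 else 'W' if v.min()>120 else 'w' if v[0]>150 else '.' for v in I[r,x0:x0+85]))
E
```

```text
clock: 22.35
eef_pos: [580.9, -323.4, 287.7]
eef_rot: [-1.971, 1.562, -0.568]
wrist_force: [0.1, -0.2, 1.1]
finger_gap: 51.9
clock: 23.35
eef_pos: [618.8, -85.0, 281.5]
eef_rot: [-0.362, 1.57, -0.215]
wrist_force: [0.1, 0.9, -0.3]
finger_gap: 47.0
grasp [618.8 -85.  300.3] jaw 8.4 j6 -0.34 -> {'tx': np.float64(1.756), 'ty': np.float64(2.263), 'tz': np.float64(-1.454), 'turn': np.float64(-13.81), 'alt': np.float64(16.19)}
WW...........WWWW....###################.............................................
.............WWWW.....#############..................................................
.............WWWW........######......................................................
.............WWWW....................................................................
.............WW......................................................................
..............WW.....................................................................
.....................................................................................
.........................................................................
[... 1204 characters left out ...]
WWW.........
........w................wwWWWWWWWWWWWWWWWWWWWWWWwwwwwwwwwwwwwwwwwwwwwwwwwWWW........
........w..................wwwwwwwwwwwwwwWWwwwwwwwwwwwwwwWWWwwwwwwwwwwwwww.WW........
........w................w....wwwwwwwwww.WWWwwwwwwwwwwwwwwWWWwwwwwwwwwwww..WWw.......
........WW...............w.....wwwwwwwww.WWWwwwwwwwwwwwww.WWWwwwwwwwwwwww..wWW.......
........WWw.....................wwwwwwww..WWwwwwwwwwwwwww.WWWWwwwWWWWWWWw...WWw......
........WWWWWWWWWW...............................................WWWWWWWWWWWWw.......
........wwwwwwwww.......................................................www..........
.........wwwwwww.....................................................................
```

```bash
python3 -m jog '[{"grip":0.5,"tx":0,"ty":0.5,"tz":-0.3,"turn":1.1},{"grip":0.5,"tx":0,"ty":1,"tz":-0.6,"turn":2.2},{"grip":0.5,"tx":0,"ty":1.5,"tz":-0.9,"turn":3.3},{"grip":0.5,"tx":0,"ty":2.0,"tz":-1.2,"turn":4.4},{"grip":0.5,"tx":0,"ty":2.2,"tz":-1.4,"turn":5.5},{"grip":0.5,"tx":0,"ty":2.2,"tz":-1.4,"turn":6.6},{"grip":0.5,"tx":0,"ty":2.2,"tz":-1.4,"turn":7.7},{"grip":0.5,"tx":0,"ty":2.2,"tz":-1.4,"turn":8.8},{"grip":0.5,"tx":0,"ty":2.2,"tz":-1.4,"turn":9.9},{"grip":0.5,"tx":0,"ty":2.2,"tz":-1.4,"turn":11},{"grip":0.5,"tx":0,"ty":2.2,"tz":-1.4,"turn":12.1},{"grip":0.5,"tx":0,"ty":2.2,"tz":-1.4,"turn":13.2}]';python3 - <<'E'
from h import *
go([548,-4,230],91.3)
E
```

```text
clock: 24.45
eef_pos: [550.0, -8.2, 281.4]
eef_rot: [0.855, 1.57, -0.379]
wrist_force: [-0.3, 0.5, -0.6]
finger_gap: 46.8
grasp [550.   -8.2 300.2] jaw -70.7 j6 1.15 -> {'tx': np.float64(1.754), 'ty': np.float64(-0.013), 'tz': np.float64(-0.117), 'turn': np.float64(3.0), 'alt': np.float64(-27.0)}
```

```bash
python3 -m jog '[{"grip":0.5,"tx":0.4,"ty":-0.01,"tz":-0.1,"turn":1},{"grip":0.5,"tx":1,"ty":-0.01,"tz":-0.1,"turn":2},{"grip":0.5,"tx":1.8,"ty":-0.01,"tz":-0.1,"turn":3},{"grip":0.5,"tx":2.6,"ty":-0.01,"tz":-0.1,"turn":3},{"grip":0.5,"tx":3,"ty":-0.01,"tz":-0.1,"turn":3},{"grip":0.5,"tx":3,"ty":-0.01,"tz":-0.1,"turn":3},{"grip":0.5,"tx":3,"ty":-0.01,"tz":-0.1,"turn":3}]';python3 - <<'E'
from h import *
go([548,-4,89.5],91.3)
s=snap("side","s16.png");t=snap("top","t16.png")
E
```

```text
clock: 25.03
eef_pos: [548.3, -4.4, 161.5]
eef_rot: [-1.437, 1.57, -2.98]
wrist_force: [1.2, 0.4, 0.9]
finger_gap: 46.7
grasp [548.4  -4.4 180.3] jaw -88.4 j6 1.47 -> {'tx': np.float64(2.269), 'ty': np.float64(-0.008), 'tz': np.float64(-0.01), 'turn': np.float64(0.05), 'alt': np.float64(-29.95)}
```

```bash
python3 -m jog '[{"grip":0.5,"tx":0.6,"ty":-0.01,"tz":-0.01,"turn":0},{"grip":0.5,"tx":1.2,"ty":-0.01,"tz":-0.01,"turn":0},{"grip":0.5,"tx":1.8,"ty":-0.01,"tz":-0.01,"turn":0},{"grip":0.5,"tx":2.27,"ty":-0.01,"tz":-0.01,"turn":0},{"grip":0.5,"tx":2.27,"ty":-0.01,"tz":-0.01,"turn":0},{"grip":0.5,"tx":2.27,"ty":-0.01,"tz":-0.01,"turn":0},{"grip":0.4,"tx":2.27,"ty":-0.01,"tz":-0.01,"turn":0},{"grip":0.3,"tx":2.27,"ty":-0.01,"tz":-0.01,"turn":0},{"grip":0.2,"tx":2.27,"ty":-0.01,"tz":-0.01,"turn":0},{"grip":0.1,"tx":2.27,"ty":-0.01,"tz":-0.01,"turn":0},{"grip":0.1,"tx":2.27,"ty":-0.01,"tz":-0.01,"turn":0},{"grip":0.1,"tx":2.27,"ty":-0.01,"tz":-0.01,"turn":0}]' 10; python3 -m jog '[{"grip":0.1,"tx":-0.2,"ty":0,"tz":0,"turn":0},{"grip":0.1,"tx":-0.5,"ty":0,"tz":0,"turn":0},{"grip":0.1,"tx":-0.9,"ty":0,"tz":0,"turn":0},{"grip":0.1,"tx":-1.4,"ty":0,"tz":0,"turn":0},{"grip":0.1,"tx":-2,"ty":0,"tz":0,"turn":0},{"grip":0.1,"tx":-2.6,"ty":0,"tz":0,"turn":0},{"grip":0.1,"tx":-3.2,"ty":0,"tz":0,"turn":0},{"grip":0.1,"tx":-3.6,"ty":0,"tz":0,"turn":0},{"grip":0.1,"tx":-3.8,"ty":0,"tz":0,"turn":0},{"grip":0.1,"tx":-3.8,"ty":0,"tz":0,"turn":0}]'
python3 - <<'E'
from h import *
s=snap("side","s17.png");t=snap("top","t17.png")
c=np.array([512.8,-340.2])
go([*(c+np.array([.968,.252])*(32-68)),205],104.6)
g=np.array(manip.read_state()["eef_pos"])+[0,0,18.8]
for th in(20,30,40,45,50):
    a=np.radians(th);f=g+100.7*np.array([np.sin(a),.02,-np.cos(a)]); print(th,f.round(),proj(s,f).round(1))
I=s["image"].astype(int)
u,v=proj(s,g+[68,0,-74]).astype(int)
print(u,v)
for r in range(v-20,v+20,2): print(r,''.join('#' if q<45 else '+' if q<90 else '.' for q in I.max(2)[r,u-20:u+30]))
E
```

```text
clock: 26.13
eef_pos: [548.3, -3.5, 70.9]
eef_rot: [1.507, 1.569, -0.037]
wrist_force: [0.1, 0.1, 3.0]
finger_gap: 23.7
clock: 26.97
eef_pos: [548.3, -3.5, 224.4]
eef_rot: [1.468, 1.568, -0.076]
wrist_force: [1.1, 0.8, -1.3]
finger_gap: 23.6
grasp [547.5  -3.5 240.4] jaw -88.5 j6 1.47 -> {'tx': np.float64(0.887), 'ty': np.float64(-1.967), 'tz': np.float64(8.596), 'turn': np.float64(-2.18), 'alt': np.float64(27.82)}
20 [582.  -1. 146.] [320.8 211.7]
30 [598.  -1. 153.] [313.8 208.1]
40 [612.  -1. 163.] [307.3 203.8]
45 [619.  -1. 169.] [304.4 201.4]
50 [625.  -1. 176.] [301.6 198.9]
306 201
181 ########++..+#########.....++++++.++..............
183 ######+..++##########+....+++++++++++.............
185 ++++..+++###########+.....++++++++................
187 .....+########+#####.....++++++...................
189 ###+.+#############+....++++++....................
191 ###+..+###+#######+....+++###.....................
193 ####+..+##########....+######+...........+++++++++
195 ##++..+##########+..+#########++.....++++.++++++++
197 +..++############################++++....+++++++++
199 .++#######+######################++....+++++++++++
201 #########+#####+.+############++.....+++++++++++++
203 +########+####+...+#######++++.......+++++++++++++
205 .+###########+....++#++++....+........++++++++++++
207 ..+##########.....++++.......+..........++++++++++
209 .+####+#####+....+++++......+............+++++++++
211 ###########+....++++++..................++++++++++
213 #####+#####.....++++++....................++++++++
215 #+########+....+++++++..................++++++++..
217 #########+....+++++++................+++++++++++++
219 ########+....++++++++....+.........+++++++++++++++
```

```bash
python3 -m jog '[{"grip":0.1,"tx":0,"ty":-0.1,"tz":0.5,"turn":0},{"grip":0.1,"tx":0,"ty":-0.3,"tz":1.3,"turn":-0.2},{"grip":0.1,"tx":0,"ty":-0.5,"tz":2.2,"turn":-0.5},{"grip":0.1,"tx":0,"ty":-0.7,"tz":3.1,"turn":-0.8},{"grip":0.1,"tx":0,"ty":-0.9,"tz":4.0,"turn":-1.1},{"grip":0.1,"tx":0,"ty":-1.1,"tz":4.9,"turn":-1.4},{"grip":0.1,"tx":0,"ty":-1.3,"tz":5.8,"turn":-1.7},{"grip":0.1,"tx":0,"ty":-1.5,"tz":6.7,"turn":-2},{"grip":0.1,"tx":0,"ty":-1.7,"tz":7.5,"turn":-2.2},{"grip":0.1,"tx":0,"ty":-1.9,"tz":8.2,"turn":-2.2},{"grip":0.1,"tx":0,"ty":-1.97,"tz":8.55,"turn":-2.2},{"grip":0.1,"tx":0,"ty":-1.97,"tz":8.55,"turn":-2.2}]'; python3 -m jog '[{"grip":0.1,"tx":0,"ty":0,"tz":0,"turn":0},{"grip":0.1,"tx":0.5,"ty":0,"tz":0,"turn":0},{"grip":0.1,"tx":1,"ty":0,"tz":0,"turn":0},{"grip":0.1,"tx":1.5,"ty":0,"tz":0,"turn":0},{"grip":0.1,"tx":1.8,"ty":0,"tz":0,"turn":0},{"grip":0.1,"tx":1.8,"ty":0,"tz":0,"turn":0},{"grip":0.1,"tx":1.8,"ty":0,"tz":0,"turn":0}]'
python3 - <<'E'
from h import *
c=np.array([512.8,-340.2])
go([*(c+np.array([.968,.252])*(32-68)),129],104.6)
s=snap("side","s18.png");t=snap("top","t18.png")
for f,a in(("top","t"),("side","s")): pass
o=cv2.imread("pics/s15.png").astype(int);n=s["image"][:,:,::-1].astype(int)
# caddy left wall / lower front edge check
print((np.abs(o-n)[156:175,340:415].max(2)>40).sum())
I=n[:,:,::-1]
for r in range(100,160,2): print(''.join('#' if v.max()<50 else 'W' if v.min()>120 else 'w' if v[0]>150 else '.' for v in I[r,335:420]))
E
```

```text
clock: 28.07
eef_pos: [477.0, -349.5, 220.6]
eef_rot: [-2.406, 1.568, 2.561]
wrist_force: [0.3, 0.2, -1.4]
finger_gap: 23.7
clock: 28.65
eef_pos: [478.5, -346.6, 150.4]
eef_rot: [-2.664, 1.57, 2.307]
wrist_force: [-0.0, 0.7, -0.5]
finger_gap: 23.6
grasp [ 478.5 -346.6  169.2] jaw -75.2 j6 0.62 -> {'tx': np.float64(1.006), 'ty': np.float64(-0.031), 'tz': np.float64(0.061), 'turn': np.float64(0.03), 'alt': np.float64(-29.97)}
1232
....................####################...............####################..........
......................#############.................WWW.WW......WW.....WW..WW.WWW....
.........................######......................................................
.......................................................#.............................
...................................................WWW..WWWWWWWWWWWWWWWWWWWWWWWW.....
....................................................WWW.WWWWWWWWWWWWWWWWWWW..WW......
.................................................................WW..................
.................................................................
[... 1212 characters left out ...]
W...........
.......wWWWWWWWWWWWWWW.wWWWw...........................................wwwwWw........
........WWWwww.WWWWWWW.wWWw...........................................wwww.WW........
........WWwwww.WWWWWWW.wWWW..............WWww.............w...........www..WW........
........WWWwwwWWWWWWWW.wWWWw.............WWWw.............ww..........www..wWW.......
........WWWwWWWWWWWWWWWwwWWW..........ww.WWWW.............WWW........wwWw...WW.......
........WWWWWWWWWWWWWWWWWWWWWWWWWWWWWWWWWWWWWWWWWWWWWWWWWWWWWWWWWWWWWWWWWWWWWw.......
........wwwwwwwwwwwwwwwwwwwwwwwwwwwwwwwwwwwwwwwwwwwwwwwwwwwwwwwwwwwwwwwwwwwww........
.........wwwwwwwwwwwwwwwwwwwwwwwwwwwwwwwwwwwwwwwwwwwwwwwwwwwwwwwwwwwwwwwwwwww........
```

```bash
python3 -m jog '[{"grip":0.1,"tx":0.3,"ty":-0.03,"tz":0.06,"turn":0},{"grip":0.1,"tx":0.7,"ty":-0.03,"tz":0.06,"turn":0},{"grip":0.1,"tx":0.98,"ty":-0.03,"tz":0.06,"turn":0},{"grip":0.1,"tx":1.0,"ty":-0.03,"tz":0.06,"turn":0},{"grip":0.1,"tx":0.94,"ty":0.12,"tz":0.06,"turn":0},{"grip":0.1,"tx":0.88,"ty":0.27,"tz":0.06,"turn":0},{"grip":0.1,"tx":0.8,"ty":0.42,"tz":0.06,"turn":0},{"grip":0.1,"tx":0.75,"ty":0.6,"tz":0.06,"turn":0},{"grip":0.1,"tx":0.7,"ty":0.8,"tz":0.06,"turn":0},{"grip":0.1,"tx":0.67,"ty":0.97,"tz":0.06,"turn":0}]'; python3 -m jog '[{"grip":0.1,"tx":-0.04,"ty":0.2,"tz":0,"turn":0},{"grip":0.1,"tx":-0.07,"ty":0.4,"tz":0,"turn":0},{"grip":0.1,"tx":-0.07,"ty":0.55,"tz":0,"turn":0},{"grip":0.1,"tx":-0.07,"ty":0.65,"tz":0,"turn":0},{"grip":0.1,"tx":-0.07,"ty":0.67,"tz":0,"turn":0},{"grip":0.1,"tx":-0.07,"ty":0.67,"tz":0,"turn":0}]'
python3 - <<'E'
from h import *
c=np.array([512.8,-340.2])
go([*(c+np.array([.968,.252])*23),107],104.6)
s=snap("side","s19.png");t=snap("top","t19.png")
I=s["image"].astype(int)
for r in range(110,160,2): print(''.join('#' if v.max()<50 else 'W' if v.min()>120 else 'w' if v[0]>150 else '.' for v in I[r,335:420]))
E
```

```text
clock: 29.58
eef_pos: [517.0, -340.1, 124.6]
eef_rot: [-0.356, 1.57, -1.67]
wrist_force: [-6.5, -1.4, 2.7]
finger_gap: 23.7
clock: 30.08
eef_pos: [542.7, -333.2, 127.0]
eef_rot: [-0.184, 1.57, -1.498]
wrist_force: [-3.8, -1.7, 1.5]
finger_gap: 23.6
grasp [ 542.7 -333.2  145.8] jaw -75.3 j6 0.71 -> {'tx': np.float64(0.971), 'ty': np.float64(-0.192), 'tz': np.float64(-0.021), 'turn': np.float64(0.02), 'alt': np.float64(-29.98)}
.......................WWW..WW.....WW..WW.WW..WW..WW.................................
.....................................................................................
.....................................................................................
.......................WWW.WWWWWWWWWWWWWWWWWWWWWWWW..................................
........................WW..W.WWWWWWWWWWW............................................
......................................WWWW...........................................
.........................................W...........................................
....................................................................
[... 779 characters left out ...]
............
WWWWWW..##########.............................wwww..................................
WWWWWW..########..............................WWWwwww................................
WWWWWWW..####.................ww..............wWWWwwww...............................
WWWWWWW.......w................w...............WWWwwwww..............................
.WWWWWWW......WW...............WW..............WWWWWWWWWwwwwwww.wWW..................
WWWWWWWWWWWWWWWWWWWWWWWWWWWWWWWWWWWWWWWWWWWWWWWWWWWWWWWWWWWWWWWwWWw..................
wwwwwwwwwwwwwwwwwwwwwwwwwwwwwwwwwwwwwwwwwwwwwwwwwwwwwwwwwwwwwwwwww...................
wwwwwwwwwwwwwwwwwwwwwwwwwwwwwwwwwwwwwwwwwwwwwwwwwwwwwwwwwwwwwwwwww...................
```

```bash
python3 -m jog '[{"grip":0.1,"tx":0,"ty":-0.15,"tz":0,"turn":0},{"grip":0.1,"tx":-0.1,"ty":-0.3,"tz":0,"turn":0},{"grip":0.1,"tx":-0.4,"ty":-0.4,"tz":0,"turn":0},{"grip":0.1,"tx":-0.8,"ty":-0.6,"tz":0,"turn":0},{"grip":0.1,"tx":-1.4,"ty":-1.0,"tz":0,"turn":0},{"grip":0.1,"tx":-2.2,"ty":-1.6,"tz":0,"turn":0},{"grip":0.1,"tx":-2.4,"ty":-1.8,"tz":0,"turn":0},{"grip":0.1,"tx":-2.4,"ty":-1.8,"tz":0,"turn":0}]'
python3 - <<'E'
from h import *
go([500,-340,200],104.6)
s=snap("side","s20.png");t=snap("top","t20.png")
I=s["image"].astype(int)
for r in range(90,180,2): print(r,''.join('#' if v.max()<50 else 'W' if v.min()>120 else 'w' if v[0]>150 else '.' for v in I[r,315:420]))
I=t["image"].astype(int)
for r in range(210,330,3): print(r,''.join('#' if v.max()<50 else 'W' if v.min()>150 else 'w' if v[0]>150 else 'o' if v[2]>65 else '.' for v in I[r,430:520]))
E
```

```text
clock: 30.85
eef_pos: [472.0, -352.6, 226.1]
eef_rot: [0.616, 1.565, -0.7]
wrist_force: [0.3, -0.4, -1.8]
finger_gap: 23.3
grasp [ 471.9 -352.6  244.9] jaw -75.4 j6 0.61 -> {'tx': np.float64(1.124), 'ty': np.float64(0.756), 'tz': np.float64(-0.132), 'turn': np.float64(0.0), 'alt': np.float64(-30.0)}
90 ...........................###############################...........##########..........................
92 ..............................###############################################...W........................
94 .................................########################################.....WWW........................
96 ...................................##################################....WWWWWW..........................
98 ......................................##########################.......WWWWW.............................
100 ........................................####################.........WWWWWW..............................
102 ..........................................#############.............WWWWWW...............................
104 ..............................
[... 7245 characters left out ...]
oooo#.##########owwwwwwwwwwwwoooooo
309 ......................................................#oo##########.oooowwwwwwwww.oooooooo
312 ......................................................o#######..####............oooooooooo
315 .....................................................oo####..o....######.........ooo...ooo
318 .....................................................######.........ooooo..####..ooooooooo
321 .....................................................####......ooooooooooooooooo.ooo.ooooo
324 .................................................#####......ooooooooooooooooooooooooo..#..
327 ...........................................w..#####.....oooooooooooooooooooooooooooooooooo
```

```bash
cat > cad.py <<'E'
from h import *
def caddy(side):
    """side: FL(+x,+y),FR(-x,+y) front rim outer corners px (side view), z=65"""
    a,b=[plane(C,*p,65)[:2] for p in side]; e=(a-b)/np.linalg.norm(a-b); n=np.array([e[1],-e[0]])
    return (a+b)/2+25*n, np.degrees(np.arctan2(e[1],e[0])), np.linalg.norm(a-b)
C=snap("side"); T=snap("top")
E
python3 - <<'E'
from cad import *
print("old",caddy([(343,155),(412.3,154.4)]))
print("new",caddy([(331.8,155),(403.8,154.4)]))
for p in((455,222),(474.5,218.5)): print(plane(T,*p,65))
for p in((458.5,235.5),(477.5,230.5)): print("o",plane(T,*p,65))
# refine: rows/cols of light mask in side view
I=C["image"].astype(int); m=(I[...,0]>150)&(I[...,2]>70)
for r in(155,157,160,165,170): x=np.nonzero(m[r,325:425])[0]+325; print(r,x.min(),x.max())
G=T["image"].astype(int)
for r in range(219,236): print(r,G[r,450:482,0].tolist())
E
```

```text
old (array([ 511.72382843, -337.03735329]), np.float64(14.6642760044178), np.float64(186.69176466942685))
new (array([ 537.44543026, -330.66511612]), np.float64(14.636275620377289), np.float64(193.94151737190313))
[ 627.65690337 -287.55412212   65.        ]
[ 636.98023232 -333.51564465   65.        ]
o [ 595.92036413 -295.73546678   65.        ]
o [ 608.71411286 -340.44597006   65.        ]
155 332 400
157 332 400
160 333 400
165 333 399
170 333 398
219 [131, 130, 131, 131, 129, 129, 128, 128, 130, 129, 129, 129, 129, 126, 126, 126, 135, 228, 231, 254, 254, 254, 254, 254, 226, 123, 123, 123, 123, 123, 123, 123]
220 [126, 126, 126, 126, 127, 126, 126, 126, 126, 126, 126, 125, 135, 227, 231, 254, 254, 254, 242, 243, 247, 209, 138, 250, 254, 122, 69, 72, 125, 126, 125, 125]
221 [123, 124, 123, 123, 123, 124, 124, 123, 133, 226, 231, 254, 254, 254, 254, 254, 211, 244, 254, 254, 254, 253, 224, 238, 254, 198, 64, 64, 71, 124, 123, 123]
222 [119, 118, 117, 117, 127, 225, 226, 248, 254, 254, 254, 254, 231, 228, 142, 193, 253, 254, 254, 254, 254, 254, 254, 249, 254, 197, 61, 61, 66, 118, 119,
[... 1369 characters left out ...]
5, 126, 129, 133, 134, 126, 102, 74, 68, 68, 79, 174, 254, 132, 66, 66, 66]
232 [148, 150, 156, 147, 141, 159, 239, 254, 79, 60, 117, 119, 120, 123, 124, 127, 129, 130, 126, 121, 96, 73, 73, 70, 64, 92, 236, 254, 198, 65, 64, 70]
233 [149, 149, 153, 150, 140, 154, 213, 254, 165, 25, 111, 120, 122, 123, 126, 127, 130, 125, 122, 124, 71, 71, 74, 76, 137, 146, 174, 254, 242, 66, 67, 71]
234 [150, 150, 152, 153, 144, 145, 174, 254, 235, 13, 68, 160, 123, 126, 127, 128, 123, 125, 158, 157, 71, 70, 80, 151, 144, 142, 159, 238, 254, 68, 68, 68]
235 [139, 149, 152, 155, 146, 141, 159, 239, 254, 6, 18, 47, 136, 122, 126, 129, 117, 132, 190, 187, 71, 76, 149, 155, 148, 140, 157, 237, 254, 201, 72, 71]
```

```bash
cat > rim.py <<'E'
from h import *
def rim(c,I):
    I=I.astype(int); m=(I[...,0]>215)
    L=[(448+np.argmax(m[r,448:500]),r) for r in range(242,272)]           # left rim outer edge
    U=[];
    for u in range(455,478):
        k=np.nonzero(m[212:240,u])[0]
        if len(k): U.append((u,212+k[0]))
    def line(p):
        w=np.array([plane(c,x,y,65)[:2] for x,y in p]); vx,vy,x0,y0=cv2.fitLine(w.astype(np.float32),cv2.DIST_HUBER,0,.01,.01).ravel(); return np.array([vx,vy]),np.array([x0,y0])
    d,p=line(L); e,q=line(U)
    if d[0]<0:d=-d
    s=np.linalg.solve(np.c_[d,-e],q-p); k=p+s[0]*d; n=np.array([d[1],-d[0]])
    return k, k-94*d+25*n, np.degrees(np.arctan2(d[1],d[0])), np.degrees(np.arctan2(e[1],e[0]))
if __name__=="__main__":
    c=snap("top")
    print("old",rim(c,cv2.imread("pics/top0.png")[:,:,::-1])); print("new",rim(c,c["image"]))
E
python3 rim.py
```

```text
old (array([ 596.36365, -292.60715], dtype=float32), array([ 512.0774 , -341.15424], dtype=float32), np.float32(15.047549), np.float32(-73.871254))
new (array([ 626.5585, -284.5346], dtype=float32), array([ 542.65607, -333.74222], dtype=float32), np.float32(15.497582), np.float32(-76.40228))
```

Run:
```python
from h import *
s=snap("side")
g=np.array(manip.read_state()["eef_pos"])+[0,0,18.8]
for th in(30,35,40,45,50):
    a=np.radians(th);f=g+100.7*np.array([np.sin(a)*.966,np.sin(a)*.259,-np.cos(a)]); print(th,f.round(),proj(s,f).round(1))
go([509.5,-341.7,170],105)
```

```text
30 [ 521. -338.  152.] [375.8 121.8]
35 [ 529. -336.  157.] [373.  120.4]
40 [ 535. -334.  162.] [370.5 118.7]
45 [ 542. -332.  168.] [368.1 116.9]
50 [ 547. -331.  175.] [365.9 114.8]
grasp [ 472.9 -350.9  239.5] jaw -75.2 j6 0.61 -> {'tx': np.float64(1.736), 'ty': np.float64(0.947), 'tz': np.float64(0.015), 'turn': np.float64(-0.04), 'alt': np.float64(29.96)}
```

```bash
python3 -m jog '[{"grip":0.1,"tx":0.2,"ty":0.3,"tz":0.01,"turn":0},{"grip":0.1,"tx":0.6,"ty":0.6,"tz":0.01,"turn":-0.04},{"grip":0.1,"tx":1.1,"ty":0.9,"tz":0.01,"turn":-0.04},{"grip":0.1,"tx":1.5,"ty":0.95,"tz":0.01,"turn":-0.04},{"grip":0.1,"tx":1.7,"ty":0.95,"tz":0.01,"turn":-0.04},{"grip":0.1,"tx":1.7,"ty":0.95,"tz":0.01,"turn":-0.04},{"grip":0.1,"tx":1.7,"ty":0.95,"tz":0.01,"turn":-0.04},{"grip":0.1,"tx":1.7,"ty":0.95,"tz":0.01,"turn":-0.04}]' 10
python3 - <<'E'
from h import *
go([509.5,-341.7,126],105)
s=snap("side","s21.png");t=snap("top","t21.png")
g=np.array(manip.read_state()["eef_pos"])+[0,0,18.8]
for th in(35,40,45):
    a=np.radians(th);f=g+100.7*np.array([np.sin(a)*.966,np.sin(a)*.259,-np.cos(a)]); print(th,f.round(),proj(s,f).round(1),proj(t,f).round(1))
I=s["image"].astype(int)
for r in range(122,158,1): print(r,''.join('#' if v.max()<50 else 'W' if v.min()>120 else 'w' if v[0]>150 else '.' for v in I[r,325:385]))
I=t["image"].astype(int)
for r in range(215,270,2): print(r,''.join('#' if v.max()<50 else 'W' if v.min()>150 else 'w' if v[0]>150 else 'o' if v[2]>65 else '.' for v in I[r,450:490]))
E
```

```text
clock: 31.82
eef_pos: [509.7, -342.4, 155.2]
eef_rot: [0.665, 1.569, -0.645]
wrist_force: [0.2, 0.7, -0.2]
finger_gap: 23.5
grasp [ 509.7 -342.4  174. ] jaw -75.1 j6 0.66 -> {'tx': np.float64(1.2), 'ty': np.float64(-0.002), 'tz': np.float64(-0.02), 'turn': np.float64(-0.01), 'alt': np.float64(29.99)}
35 [ 565. -328.   92.] [357.4 140. ] [475.1 247.7]
40 [ 572. -326.   97.] [354.8 138.5] [474.9 244.6]
45 [ 578. -324.  103.] [352.5 136.8] [474.9 241.6]
122 ...........................................WWWWW............
123 ..........................................WWWWW.............
124 .........................................WWWWWW.............
125 .........................................WWWWWW.............
126 .......................................#.WWWWWW.............
127 ...............wWWWWW.................##.WWWWWW.............
128 ..............WWWWWWWW..............####.WWWWW..............
129 ..............WWWWWWWWW............######.WWWW..............
130 ..............WWWWWWWWW............#######..W...............
131 ..............WWWWWWWWW...........#########.............
[... 2254 characters left out ...]
WWWWWWWWWWWwwWWw.........
241 ..oowwoowWWWWWWWWWWwwo..wwoowWW.........
243 ..ooowwowWWWwwwwwwwWWWWo.####oWw........
245 ...wowwoowWWwwwwWWWWWWo########.........
247 ....oowwowwWWwwwwWWWWw############......
249 ....ooowwowWWwwwwwWWWW#############.....
251 .....oowwoowWWwwwwWWWWW#############....
253 .....ooowwowWWWwwwwWWWWWw########ooo.#..
255 ......oowwoowWWwwwwWWWWWWw####oWWWWWoooo
257 ......ooowwowWWWwwwWWWWWWWW#.WWWWW.w.ooo
259 .......ooowoowWWwwoooooooowWoWoooooowwoo
261 ........oowwW#ooooooooooooooooWWWooooooW
263 ........ooow.ooooooo.ooooooooooooooooooo
265 .........ooo.#oooooooooooooooooooooooooo
267 .........ooow##ooooooooooooooooooooooo..
269 ..........ooo.#oooo.oooooooooooooooo....
```

```bash
python3 -m jog '[{"grip":0.1,"tx":0,"ty":0.1,"tz":-0.03,"turn":0},{"grip":0.1,"tx":0.4,"ty":0.1,"tz":-0.03,"turn":0},{"grip":0.1,"tx":0.8,"ty":0.1,"tz":-0.03,"turn":0},{"grip":0.1,"tx":1.0,"ty":0.1,"tz":-0.03,"turn":0},{"grip":0.1,"tx":1.09,"ty":0.1,"tz":-0.03,"turn":0},{"grip":0.1,"tx":1.09,"ty":0.1,"tz":-0.03,"turn":0},{"grip":0.1,"tx":1.09,"ty":0.1,"tz":-0.03,"turn":0}]' 6; python3 -c "
from h import *
s=manip.read_state();print(s['wrist_force']);go([509.5,-341.7,126],105)
I=snap('side','s22.png')['image'].astype(int)
for r in range(136,158,1): print(r,''.join('#' if v.max()<50 else 'W' if v.min()>120 else 'w' if v[0]>150 else '.' for v in I[r,325:385]))
"
```

```text
clock: 32.5
eef_pos: [513.3, -340.2, 111.4]
eef_rot: [0.659, 1.57, -0.651]
wrist_force: [-0.1, 0.0, -1.1]
finger_gap: 23.7
[-0.10200349  0.03519304 -1.11066731]
grasp [ 513.3 -340.1  130.2] jaw -75.0 j6 0.67 -> {'tx': np.float64(0.105), 'ty': np.float64(-0.101), 'tz': np.float64(0.013), 'turn': np.float64(-0.01), 'alt': np.float64(29.99)}
136 .............WWWWWWWW...................WWWWWW..............
137 .............WWWWWWWW..................WWWWWW...............
138 .............WWWWWWWW.................WWWWWW................
139 .............WWWWWWWW.................WWWWWW................
140 .............WWWWWWWW.................WWWWWW................
141 .............WWWWWWWW...............##.WWWWW................
142 .........ww..WWWWWWWW.wwwwwwwwwwW..###.WWWWW................
143 ......wWWWWWWWWWWWWWW.WWWWWWWWWWw..####.WWW.................
144 ......wWWWWWWWWWWWWWW.WWWWWWWWw..#######....................
145 ......wWWwww.WWWWWWWW.wwwwwww...##########..................
146 ......wWWwwwwWWWWWWWW.wWWwww...###########..................
147 ......wWWWww.WWWWWWWW.wWWWw...##########.................w..
148 ......wWWwww.WWWWWWWW.wWWWw..##########..................w..
149 ......wWWwww.WWWWWWWW..WWWw.###########..w...............ww.
150 .......WWwww.WWWWWWWW.wWWWw.#########....................ww.
151 .......WWWww.WWWWWWWW.wWWWw..#######.....Ww...............w.
152 .......WWWwwwWWWWWWWWwwwWWWw..##........wWW...............w.
153 .......WWWWWwWWWWWWWWWWWWWWWWw..wWWWWWWWWWWWWWWWWWWWWWWWWWWW
154 .......WWWWWWWWWWWWWWWWWWWWWWWWWWWWWWWWWWWWWWWWWWWWWWWWWWWWW
155 .......WWWWWWWWWWWWWWWWWWWWWWWWWWWWWWWWWWWwwwwwwwwwwwwwwwwww
156 .......wwwwwwwwwwwwwwwwwwwwwwwwwwwwwwwwwwwwwwwwwwwwwwwwwwwww
157 .......wwwwwwwwwwwwwwwwwwwwwwwwwwwwwwwwwwwwwwwwwwwwwwwwwwwww
```

```bash
python3 -m jog '[{"grip":0.1,"tx":0,"ty":0.1,"tz":0,"turn":0},{"grip":0.1,"tx":0.02,"ty":0.2,"tz":0,"turn":0},{"grip":0.1,"tx":0.02,"ty":0.3,"tz":0,"turn":0},{"grip":0.1,"tx":0.02,"ty":0.4,"tz":0,"turn":0},{"grip":0.1,"tx":0.02,"ty":0.5,"tz":0,"turn":0},{"grip":0.1,"tx":0.02,"ty":0.6,"tz":0,"turn":0},{"grip":0.1,"tx":0.02,"ty":0.6,"tz":0,"turn":0}]' 5; python3 -c "
from h import *
s=manip.read_state();print(s['wrist_force']);go([509.5,-341.7,126],105)
I=snap('side','s23.png')['image'].astype(int)
for r in range(126,158,1): print(r,''.join('#' if v.max()<50 else 'W' if v.min()>120 else 'w' if v[0]>150 else '.' for v in I[r,325:385]))
"
```

```text
clock: 33.13
eef_pos: [536.9, -333.8, 110.5]
eef_rot: [0.079, 1.57, -1.23]
wrist_force: [-3.0, -2.3, 3.4]
finger_gap: 23.9
[-2.982198   -2.31990104  3.40085529]
grasp [ 536.8 -333.8  129.3] jaw -75.0 j6 0.7 -> {'tx': np.float64(0.082), 'ty': np.float64(-0.711), 'tz': np.float64(0.014), 'turn': np.float64(-0.0), 'alt': np.float64(30.0)}
126 ............................................................
127 ............................................................
128 ..............WWWWWW........................................
129 .............WWWWWWWW.......................................
130 ............WWWWWWWWWW......................................
131 ............WWWWWWWWWW......................................
132 .............WWWWWWWWW......................................
133 .............WWWWWWWW.......................................
134 .............WWWWWWWW..................W....................
135 .............WWWWWWWW..................W....................
136 .............WWWWWWWW.................W.....................
137 .............WWWWWWWW.............WWW......
[... 617 characters left out ...]
ww.WWWWWWWWwwWw.###########....................www
148 ......wWWwww.WWWWWWWWww..###########....ww...............wWw
149 ......wWWwww.WWWWWWWW...###########......w...............wWw
150 .......WWwww.WWWWWWWW.w.#########........w...............wWw
151 .......WWWww.WWWWWWWWww.#########.........................WW
152 .......WWWwWWWWWWWWWWWw...#####...........................WW
153 .......WWWWWWWWWWWWWWWWWww.....wWWWWWWWWWWWWWWWWWWWWWWWWWWWW
154 .......WWWWWWWWWWWWWWWWWWWWWWWWWWWWWWWWWWWWWWWWWWWWWWWWWWWWW
155 .......WWWWWWWWWWWWWWWWWWWWWWWWWWWWWWWWWWWwwwwwwwwwwwwwwwwww
156 .......wwwwwwwwwwwwwwwwwwwwwwwwwwwwwwwwwwwwwwwwwwwwwwwwwwwww
157 .......wwwwwwwwwwwwwwwwwwwwwwwwwwwwwwwwwwwwwwwwwwwwwwwwwwwww
```

```bash
python3 -m jog '[{"grip":0.1,"tx":-0.05,"ty":0.1,"tz":0,"turn":0},{"grip":0.1,"tx":-0.1,"ty":0.2,"tz":0,"turn":0},{"grip":0.1,"tx":-0.12,"ty":0.3,"tz":0,"turn":0},{"grip":0.1,"tx":-0.14,"ty":0.4,"tz":0,"turn":0},{"grip":0.1,"tx":-0.15,"ty":0.5,"tz":0,"turn":0},{"grip":0.1,"tx":-0.15,"ty":0.6,"tz":0,"turn":0},{"grip":0.1,"tx":-0.15,"ty":0.6,"tz":0,"turn":0}]' 5; python3 -c "
from h import *
s=manip.read_state();print(s['wrist_force']);go([543.3+.966*23,-332.6+.259*23,107],105)
I=snap('side','s24.png')['image'].astype(int)
for r in range(122,158,1): print(r,''.join('#' if v.max()<50 else 'W' if v.min()>120 else 'w' if v[0]>150 else '.' for v in I[r,325:405]))
"
```

```text
clock: 33.77
eef_pos: [560.4, -327.4, 116.5]
eef_rot: [0.741, 1.57, -0.569]
wrist_force: [-3.4, -0.8, 5.7]
finger_gap: 23.9
[-3.4498022  -0.77231449  5.65018253]
grasp [ 560.3 -327.4  135.3] jaw -75.0 j6 0.72 -> {'tx': np.float64(0.708), 'ty': np.float64(0.129), 'tz': np.float64(0.014), 'turn': np.float64(-0.0), 'alt': np.float64(30.0)}
122 ..........................W......WWWWW.....WWW..................................
123 ................................................................................
124 ................................................................................
125 ................................................................................
126 ................................................................................
127 ................................................................................
128 ................................................................................
129 ...............WWWWWW...........................................................
130 ..............WWWWWWWW.......................................................
[... 1598 characters left out ...]
....................
150 .......WWwww..WWWWWWW...########.........w........wwwwww.WWw....................
151 .......WWWwwwWWWWWWWW...#######..........w........wwwwww.WWw....................
152 .......WWWwwwWWWWWWWW.w..#####...................wWWWWWwwWWWww..wwwww...........
153 .......WWWWWWWWWWWWWWWWww.....wwWWWWWWWWWWWWWWWWWWWWWWWWWWWWWWWWWWWWWWWW........
154 .......WWWWWWWWWWWWWWWWWWWWWWWWWWWWWWWWWWWWWWWWWWWWWWWWWWWWWWWWWWWWWWWWw........
155 .......WWWWWWWWWWWWWWWWWWWWWWWWWWWWWWWWWWWwwwwwwwwwwwwwwwwwwwwwwwwwwwwww........
156 .......wwwwwwwwwwwwwwwwwwwwwwwwwwwwwwwwwwwwwwwwwwwwwwwwwwwwwwwwwwwwwwwwww.......
157 .......wwwwwwwwwwwwwwwwwwwwwwwwwwwwwwwwwwwwwwwwwwwwwwwwwwwwwwwwwwwwwwwwwww......
```

```bash
python3 -c "
from h import *
s=snap('side','s25.png');t=snap('top','t25.png')
cv2.imwrite('pics/v16.png',np.hstack([crop(s,320,100,60,75,7)[:525],crop(t,440,205,54,75,7)]))
"
```

```text
(no output)
```

View pics/v16.png

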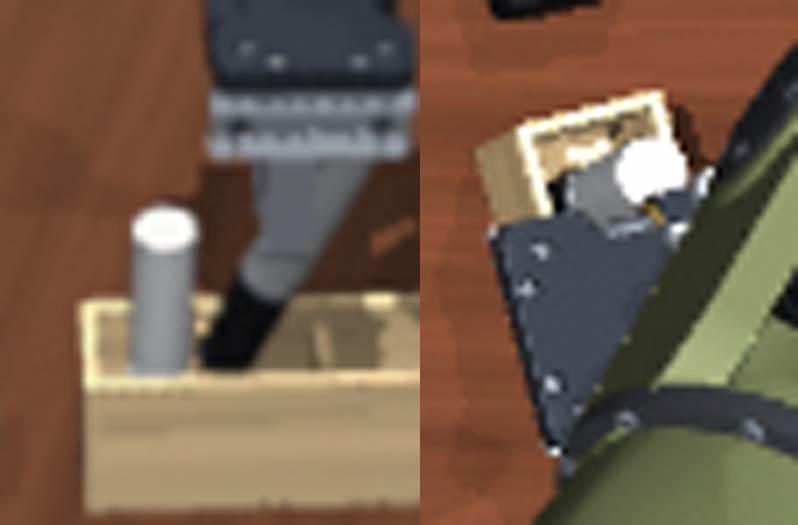

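Run:
```python
from h import *
from scipy.optimize import fsolve
s=snap("side");g=np.array(manip.read_state()["eef_pos"])+[0,0,18.8]
e=np.array([.966,.259,0])
def P(x): return g+x[0]*(np.sin(x[1])*e-np.array([0,0,np.cos(x[1])]))
for q in((357.9,141.7),(356.5,141.2),(359,142)):
    x=fsolve(lambda x:proj(s,P(x))-q,[60,.5]); print("junction dist",x[0],np.degrees(x[1]),P(x), "foot",P([x[0]+40,x[1]]))
# top end of wand px
q=(320+372/7,100+168/7); x=fsolve(lambda x:proj(s,P(x))-q,[-30,.5]);print("right edge near body",x)
```

```text
junction dist 48.07904810831854 4.543277046868609 [ 563.55930514 -326.56461826   87.18570393] foot [ 566.6200596  -325.7439812    47.31139245]
junction dist 46.782723493769275 9.419424957736878 [ 567.27651142 -325.567976     88.96173791] foot [ 573.60035043 -323.87245395   49.50106861]
junction dist 49.01282867723315 0.9282147622530682 [ 560.64734825 -327.34536033   86.1072804 ] foot [ 561.27330447 -327.17753149   46.11252935]
right edge near body [-34.97971962   1.2711318 ]
```

```bash
python3 -m jog '[{"grip":0.1,"tx":-0.06,"ty":0.08,"tz":0,"turn":0},{"grip":0.1,"tx":-0.12,"ty":0.16,"tz":0,"turn":0},{"grip":0.1,"tx":-0.17,"ty":0.24,"tz":0,"turn":0},{"grip":0.1,"tx":-0.21,"ty":0.32,"tz":0,"turn":0},{"grip":0.1,"tx":-0.24,"ty":0.4,"tz":0,"turn":0},{"grip":0.1,"tx":-0.25,"ty":0.42,"tz":0,"turn":0},{"grip":0.1,"tx":-0.25,"ty":0.42,"tz":0,"turn":0}]' 5; python3 -c "
from h import *
s=manip.read_state();print(s['wrist_force']);go([543.3+.966*23,-332.6+.259*23,107],105)
I=snap('side','s26.png')['image'].astype(int)
for r in range(118,158,1): print(r,''.join('#' if v.max()<50 else 'W' if v.min()>120 else 'w' if v[0]>150 else '.' for v in I[r,325:385]))
"
```

```text
clock: 34.55
eef_pos: [575.8, -323.1, 125.8]
eef_rot: [-2.592, 1.571, 2.382]
wrist_force: [-0.0, 0.8, -1.2]
finger_gap: 23.6
[-0.03606933  0.7894004  -1.19107975]
grasp [ 575.8 -323.1  144.6] jaw -75.0 j6 0.74 -> {'tx': np.float64(0.939), 'ty': np.float64(-0.272), 'tz': np.float64(0.02), 'turn': np.float64(-0.0), 'alt': np.float64(30.0)}
118 ..................WWWWWWWWWWWWWWWWWWWWWWWWWWWW..............
119 ...................WW..............WWWWW....................
120 ............................................................
121 ............................................................
122 ............................................................
123 ............................................................
124 ............................................................
125 ............................................................
126 ............................................................
127 ............................................................
128 ........WWWW................................................
129 ......WWWWWWW............................
[... 1139 characters left out ...]
WWWWWWW..########..................wwwwwwwww......
148 ......wWWWWWWWWWW..#######..............ww..wwwwwwwwww......
149 ......wWW.WWWWWWW..#######...............w.wwwwwwwwwww...WW.
150 .......WW.WWWWWWWW..#####................w..wwwwwwwwww...WW.
151 .......WW.WWWWWWWW...###.................w..wwwwwwwwwww..WWw
152 .......WWwWWWWWWWW......................ww..wWWWWWWWWWWw.WWW
153 .......WWWWWWWWWWW..wWwwWWWWWWwwWWWWWWWWWWWWWWWWWWWWWWWWWWWW
154 .......WWWWWWWWWWWWWWWWWWWWWWWWWWWWWWWWWWWWWWWWWWWWWWWWWWWWW
155 .......WWWWWWWWWWWWWWWWWWWWWWWWWWWWWWWWWWWwwwwwwwwwwwwwwwwww
156 .......wwwwwwwwwwwwwwwwwwwwwwwwwwwwwwwwwwwwwwwwwwwwwwwwwwwww
157 .......wwwwwwwwwwwwwwwwwwwwwwwwwwwwwwwwwwwwwwwwwwwwwwwwwwwww
```

```bash
python3 -m jog '[{"grip":0.1,"tx":-0.2,"ty":0,"tz":0,"turn":0},{"grip":0.1,"tx":-0.6,"ty":-0.1,"tz":0,"turn":0},{"grip":0.1,"tx":-0.9,"ty":-0.3,"tz":0,"turn":0},{"grip":0.1,"tx":-1,"ty":-0.5,"tz":0,"turn":0},{"grip":0.1,"tx":-1,"ty":-0.5,"tz":0,"turn":0},{"grip":0.1,"tx":-1,"ty":-0.5,"tz":0,"turn":0},{"grip":0.1,"tx":-1,"ty":-0.5,"tz":0,"turn":0}]' 10
cat > look.py <<'E'
from rim import *
import sys
s=snap("side");t=snap("top")
st=manip.read_state();g=np.array(st["eef_pos"])+[0,0,18.8];print("g",g.round(1),"F",st["wrist_force"].round(1))
try: k,c,y1,y2=rim(t,t["image"]);print("caddy(top)",c,y1,y2)
except Exception as x: print(x)
r0,r1,c0,c1=map(int,sys.argv[1:5])
I=s["image"].astype(int)
for r in range(r0,r1): print(r,''.join('#' if v.max()<50 else 'W' if v.min()>120 else 'w' if v[0]>150 else '.' for v in I[r,c0:c1]))
if len(sys.argv)>5:
    r0,r1,c0,c1=map(int,sys.argv[5:9]); I=t["image"].astype(int)
    for r in range(r0,r1): print(r,''.join('#' if v.max()<50 else 'W' if v.min()>150 else 'w' if v[0]>150 else 'o' if v[2]>65 else '.' for v in I[r,c0:c1]))
E
python3 look.py 105 156 325 385 215 262 450 490
```

```text
clock: 35.18
eef_pos: [556.0, -328.3, 165.3]
eef_rot: [-2.465, 1.57, 2.509]
wrist_force: [-0.7, 0.6, -1.9]
finger_gap: 23.4
g [ 556.2 -328.2  183.9] F [ 0.8  0.1 -0.7]
caddy(top) [ 523.01    -296.06174] -0.00762637 -63.165325
105 .............................W...W........WWWWWWWWWW........
106 ............................................................
107 ............................................................
108 ............................................................
109 ............................................................
110 ............................................................
111 ............................................................
112 ............................................................
113 ............................................................
114 ............................................................
115 ............................................................
116 ............................................................
117 ............................................................
118 .........................
[... 3855 characters left out ...]
oooooooooooooo.........#.
247 ....ooww.#ooooooooooooooooooo..........o
248 ....ooww.#oooooooooooooooooo..........ow
249 ....ooowo#oooooooooooooooooo..........ow
250 ....ooowo##oooooooooooooooo.....#....oww
251 .....ooww.#oooooooooooooooo.#....#...www
252 .....ooow.#ooooooooooooooo.#....#...owww
253 .....ooowo#ooooooooooooooo.#.......owwww
254 ......oowo##ooooooooooooo..........wwwww
255 ......ooww.#oooooooooooo..........owwwww
256 ......ooow.#ooooooooooo.........#owwwwww
257 ......ooowo#ooooooooooo.........owwwwwww
258 .......oowo.#o...ooooo.......#..wwwwwwww
259 .......ooow.#ooWoooooo.#.......owwwwwwww
260 .......ooowo#ooWooooo.........owwwwwwwww
261 ........oowo#ooo.ooo.........owwwwwwwwww
```

```bash
cat > lean.py <<'E'
from h import *
from scipy.optimize import fsolve
import sys
s=snap("side");g=np.array(manip.read_state()["eef_pos"])+[0,0,18.8]
e=np.array([.966,.259,0])
P=lambda x:g+x[0]*e-np.array([0,0,x[1]])
r=[]
for i in range(1,len(sys.argv),2):
    q=(float(sys.argv[i]),float(sys.argv[i+1])); x=fsolve(lambda x:proj(s,P(x))-q,[50,60]); r.append(x); print("along",x[0].round(1),"down",x[1].round(1),P(x).round(1))
if len(r)>1: d=r[0]-r[1]; print("theta",np.degrees(np.arctan2(d[0],d[1])),"len",np.hypot(*d))
E
python3 lean.py 352.8 138 359.3 127.5
```

```text
along 21.7 down 83.7 [ 577.2 -322.6  100.3]
along 5.9 down 49.1 [ 562.  -326.6  134.9]
theta 24.54560718684629 len 38.04739219625459
```

```bash
python3 -m jog '[{"grip":0.1,"tx":0,"ty":-0.1,"tz":0,"turn":0},{"grip":0.1,"tx":0.1,"ty":-0.18,"tz":0.02,"turn":0},{"grip":0.1,"tx":0.4,"ty":-0.18,"tz":0.02,"turn":0},{"grip":0.1,"tx":0.7,"ty":-0.18,"tz":0.02,"turn":0},{"grip":0.1,"tx":1.0,"ty":-0.18,"tz":0.02,"turn":0},{"grip":0.1,"tx":1.1,"ty":-0.18,"tz":0.02,"turn":0},{"grip":0.1,"tx":1.1,"ty":-0.18,"tz":0.02,"turn":0}]'; python3 look.py 125 156 325 385 | grep -v addy;python3 -m jog '[{"grip":0.1,"tx":0.15,"ty":0,"tz":0,"turn":0},{"grip":0.1,"tx":0.3,"ty":0,"tz":0,"turn":0},{"grip":0.1,"tx":0.4,"ty":0,"tz":0,"turn":0},{"grip":0.1,"tx":0.4,"ty":0,"tz":0,"turn":0}]'; python3 look.py 125 156 325 385 | grep -v addy
```

```text
clock: 35.92
eef_pos: [548.9, -330.6, 119.8]
eef_rot: [-2.425, 1.568, 2.549]
wrist_force: [0.4, 0.3, -1.9]
finger_gap: 23.3
g [ 549.6 -331.   140.6] F [-0.2 -0.1 -1.2]
125 ............................................................
126 ............................................................
127 ............................................................
128 .......WWWWWW...............................................
129 .....WWWWWWWW...............................................
130 .....WWWWWWWWW..............................................
131 ....WWWWWWWWWW..............................................
132 ....WWWWWWWWWW..............................................
133 .....WWWWWWWWW..............................................
134 ......WWWWWWWW..............................................
135 .......WWWWWWW..............................................
136 .......WWWWWWWW.............................................
137 .......WWWWWWWW.............................................
138 .......WWWWWWWW..................#..........................
139 ........WWWWWWW...
[... 2567 characters left out ...]
WWWWWWWwwwwwwwwwwwww..###................www......
146 ......ww.WWWWWWWWWwwwwwWWwwwww..######..............wwwwwWw.
147 ......wWWWWWWWWWWWwwwwwWWWwww..#########............wwwwWWW.
148 ......wWWWWWWWWWWWwwwwwWWWww..#########..w...........wwwwWW.
149 ......wWW.WWWWWWWWwwwwwWWWww..#########..w...........www.WWW
150 .......WW.WWWWWWWWwwwwwWWWww.#########...............www.WWW
151 .......WW.WWWWWWWWwwwwwWWWw..########................www.WWW
152 .......WW..WWWWWW..wWwwWWWw..#####...................wWwwWWW
153 .......WWWWWWWWWW..WWWWWWWWw......wWw.Ww.Ww.Ww.WWWWWWWWWWWWW
154 .......WWWWWWWWWWWWWWWWWWWWWWWWWWWWWWWWWWWWwWW.WWWWWWWWWWWWW
155 .......WWWWWWWWWWWWWWWWWWWWWWWWWWWWWWWWWWWwwwwwwwwwwwwwwwwww
```

```bash
python3 -m jog '[{"grip":0.1,"tx":0.1,"ty":0.1,"tz":0,"turn":0},{"grip":0.1,"tx":0.2,"ty":0.2,"tz":0,"turn":0},{"grip":0.1,"tx":0.3,"ty":0.3,"tz":0,"turn":0},{"grip":0.1,"tx":0.3,"ty":0.4,"tz":0,"turn":0},{"grip":0.1,"tx":0.3,"ty":0.5,"tz":0,"turn":0},{"grip":0.1,"tx":0.3,"ty":0.5,"tz":0,"turn":0}]' 5; python3 look.py 140 156 325 385 | grep -v addy
```

```text
clock: 36.95
eef_pos: [569.6, -325.5, 93.8]
eef_rot: [1.595, 1.571, 0.286]
wrist_force: [0.9, 0.4, -1.5]
finger_gap: 23.5
g [ 569.  -325.8  112.7] F [-0.7  0.5 -1.3]
140 ........WWWWWWW.............................................
141 ........WWWWWWWW............................................
142 ........WWWWWWWW............................................
143 ........WWWWWWWWWWWWWWw.....................................
144 .........WWWWWWWWWWWWWw.....................w...............
145 ......w..WWWWWWWWwwwwww....................ww...............
146 ......ww.WWWWWWWWWwwwww.....................ww..............
147 ......wWWWWWWWWWWWwwwwww....................www.............
148 ......wWWWWWWWWWWWwwww..w...#...........ww..wwwwww..........
149 ......wWW.WWWWWWWWwwww..w...##.............wwwwwww..........
150 .......WW.WWWWWWWWwwww..w...#######..........wwwwww......WW.
151 .......WW.WWWWWWWWwwww..w..########..........wwwwwwww....WWw
152 .......WW.WWWWWWW..ww...w..########...........wWWWWWWww..WWW
153 .......WWwWWWWWWW..WWw........................wWWWWWWWWWWWWW
154 .......WWWWWWWWWWWWWWw..ww...........ww........WWWWWWWWWWWWW
155 .......WWWWWWWWWWWWWWw.wWww.ww..w.wwwwww.ww....wwwwwwwwwwwww
```

```bash
python3 -m jog '[{"grip":0.2,"tx":0.1,"ty":0,"tz":0,"turn":0},{"grip":0.3,"tx":0.1,"ty":0,"tz":0,"turn":0},{"grip":0.4,"tx":0.1,"ty":0,"tz":0,"turn":0},{"grip":0.5,"tx":0.1,"ty":0,"tz":0,"turn":0},{"grip":0.5,"tx":0.1,"ty":0,"tz":0,"turn":0},{"grip":0.5,"tx":0,"ty":0,"tz":0,"turn":0},{"grip":0.5,"tx":-0.4,"ty":0,"tz":0,"turn":0},{"grip":0.5,"tx":-1.2,"ty":0,"tz":0,"turn":0},{"grip":0.5,"tx":-2.2,"ty":0,"tz":0,"turn":0},{"grip":0.5,"tx":-3.2,"ty":0,"tz":0,"turn":0},{"grip":0.5,"tx":-4,"ty":0,"tz":0,"turn":0},{"grip":0.5,"tx":-4.4,"ty":0,"tz":0,"turn":0}]'; python3 -m jog '[{"grip":0.5,"tx":0,"ty":0,"tz":-0.8,"turn":0},{"grip":0.5,"tx":0,"ty":0,"tz":-1.7,"turn":0.3},{"grip":0.5,"tx":0,"ty":0,"tz":-2.6,"turn":0.6},{"grip":0.5,"tx":0,"ty":0,"tz":-3.5,"turn":0.9},{"grip":0.5,"tx":0,"ty":0,"tz":-4.4,"turn":1.2},{"grip":0.5,"tx":0,"ty":0,"tz":-5.3,"turn":1.5},{"grip":0.5,"tx":0,"ty":0,"tz":-6.2,"turn":1.8},{"grip":0.5,"tx":0,"ty":0.6,"tz":-7.1,"turn":2.1},{"grip":0.5,"tx":0,"ty":1.2,"tz":-8.0,"turn":2.3},{"grip":0.5,"tx":0,"ty":1.5,"tz":-8.9,"turn":2.3},{"grip":0.5,"tx":0,"ty":1.5,"tz":-9.3,"turn":2.3},{"grip":0.5,"tx":0,"ty":1.5,"tz":-9.3,"turn":2.3}]'; python3 look.py 118 175 325 410 212 300 450 500; python3 -c "
from h import *
go([547,58.2,180],91.3)"
```

```text
clock: 38.05
eef_pos: [569.3, -326.2, 275.6]
eef_rot: [0.733, 1.564, -0.577]
wrist_force: [1.2, 0.4, -0.2]
finger_gap: 46.8
clock: 39.05
eef_pos: [530.4, 52.2, 270.3]
eef_rot: [2.424, 1.57, 0.877]
wrist_force: [0.1, 0.6, 0.8]
finger_gap: 47.1
g [530.7  49.1 289. ] F [ 0.1 -0.2 -0.1]
caddy(top) [ 539.13574 -334.69928] 15.748911 -62.288216
118 ##########.............##################............................................
119 #########################################............................................
120 ###################################.####.............................................
121 ##################################...................................................
122 .################################....................................................
123 W.############################.......................................................
124 WWW...######################.........................................................
125 WWWWWWW..################....WWWW....................................................
126 WWWWWWWWW...................WWWWW...
[... 8686 characters left out ...]
wWWwwwwWWWWWWWoowwwowWW.....
291 ................ooowwwwWWwwwwWWWWWWWwowwwowWWw....
292 ................owowwowWWWwwwWWWWWWWWoowwowwWw....
293 .................wowwwwwWWwwwWWWWWWWWwowwwwwWW....
294 .................oowwwwwWWwwwwWWWWWWwoooo.oWWWo...
295 .................owowwowWWwwwwWWWwwo.owWWWWWWWw...
296 .................owowwwwWWWwwooooowWWWWWWWwwo.....
297 ..................oowwwwwWW...owWWWWWWWWwo........
298 ..................ooowwwwWWWWWWWWWWWow............
299 ..................oooooowWWWWWWwwo................
grasp [530.7  49.1 289. ] jaw -88.8 j6 1.57 -> {'tx': np.float64(2.725), 'ty': np.float64(0.411), 'tz': np.float64(-0.218), 'turn': np.float64(-0.01), 'alt': np.float64(29.99)}
```

```bash
python3 -m jog '[{"grip":0.5,"tx":0.4,"ty":0.3,"tz":-0.1,"turn":0},{"grip":0.5,"tx":1,"ty":0.4,"tz":-0.15,"turn":0},{"grip":0.5,"tx":1.8,"ty":0.4,"tz":-0.15,"turn":0},{"grip":0.5,"tx":2.5,"ty":0.4,"tz":-0.15,"turn":0},{"grip":0.5,"tx":2.7,"ty":0.4,"tz":-0.15,"turn":0},{"grip":0.5,"tx":2.7,"ty":0.4,"tz":-0.15,"turn":0},{"grip":0.5,"tx":2.7,"ty":0.4,"tz":-0.15,"turn":0}]'; python3 -c "
from h import *
go([547,58.2,89.5],91.3)
T=snap('top')
f=plane(T,463,235.5,12);p=plane(T,474,218,124);print('wand1 tilt',np.degrees(np.arctan2(np.linalg.norm((p-f)[:2]),112)))
I=T['image']; cv2.imwrite('pics/t30.png',I[:,:,::-1])
for q in((362,259),(334.5,259),(307,259),(280,259)): print(plane(T,*q,103))
"
```

```text
clock: 39.73
eef_pos: [547.2, 54.5, 163.2]
eef_rot: [1.518, 1.57, -0.034]
wrist_force: [-0.5, 0.3, 1.6]
finger_gap: 46.9
grasp [547.2  54.6 182. ] jaw -88.9 j6 1.58 -> {'tx': np.float64(2.313), 'ty': np.float64(-0.007), 'tz': np.float64(-0.091), 'turn': np.float64(-0.03), 'alt': np.float64(29.97)}
wand1 tilt 13.7719679347089
[533.06151952 -67.15690792 103.        ]
[531.71059353  -4.75737495 103.        ]
[530.36086477  57.58685836 103.        ]
[529.03683975 118.74383058 103.        ]
```

```bash
python3 -m jog '[{"grip":0.5,"tx":0.2,"ty":0,"tz":-0.085,"turn":0},{"grip":0.5,"tx":0.8,"ty":0,"tz":-0.085,"turn":0},{"grip":0.5,"tx":1.4,"ty":0,"tz":-0.085,"turn":0},{"grip":0.5,"tx":2,"ty":0,"tz":-0.085,"turn":0},{"grip":0.5,"tx":2.31,"ty":0,"tz":-0.085,"turn":0},{"grip":0.5,"tx":2.31,"ty":0,"tz":-0.085,"turn":0},{"grip":0.4,"tx":2.31,"ty":0,"tz":-0.085,"turn":0},{"grip":0.3,"tx":2.31,"ty":0,"tz":-0.085,"turn":0},{"grip":0.2,"tx":2.31,"ty":0,"tz":-0.085,"turn":0},{"grip":0.1,"tx":2.31,"ty":0,"tz":-0.085,"turn":0},{"grip":0.1,"tx":2.31,"ty":0,"tz":-0.085,"turn":0},{"grip":0.1,"tx":2.31,"ty":0,"tz":-0.085,"turn":0}]' 12; python3 -m jog '[{"grip":0.1,"tx":-0.2,"ty":0,"tz":0,"turn":0},{"grip":0.1,"tx":-0.5,"ty":0,"tz":0,"turn":0},{"grip":0.1,"tx":-0.9,"ty":0,"tz":0,"turn":0},{"grip":0.1,"tx":-1.4,"ty":0,"tz":0,"turn":0},{"grip":0.1,"tx":-2,"ty":0,"tz":0,"turn":0},{"grip":0.1,"tx":-2.4,"ty":0,"tz":0,"turn":0},{"grip":0.1,"tx":-2.4,"ty":0,"tz":0,"turn":0},{"grip":0.1,"tx":-2.4,"ty":0,"tz":0,"turn":0}]'; python3 -c "
from h import *
go([557.6,58.2,188],91.3);go([613,58.2,214],91.3)"
```

```text
clock: 40.78
eef_pos: [547.2, 58.8, 70.3]
eef_rot: [1.616, 1.569, 0.065]
wrist_force: [0.6, 0.5, 4.8]
finger_gap: 23.7
clock: 41.45
eef_pos: [546.7, 58.7, 166.1]
eef_rot: [1.571, 1.569, 0.02]
wrist_force: [-0.9, -1.2, -2.0]
finger_gap: 23.5
grasp [546.6  58.7 184.9] jaw -88.8 j6 1.59 -> {'tx': np.float64(-0.076), 'ty': np.float64(0.274), 'tz': np.float64(0.019), 'turn': np.float64(-0.02), 'alt': np.float64(29.98)}
grasp [546.6  58.7 184.9] jaw -88.8 j6 1.59 -> {'tx': np.float64(-0.725), 'ty': np.float64(1.659), 'tz': np.float64(0.047), 'turn': np.float64(-0.02), 'alt': np.float64(29.98)}
```

```bash
python3 -m jog '[{"grip":0.1,"tx":0,"ty":0.15,"tz":0.02,"turn":0},{"grip":0.1,"tx":0,"ty":0.27,"tz":0.02,"turn":0},{"grip":0.1,"tx":-0.1,"ty":0.38,"tz":0.02,"turn":0},{"grip":0.1,"tx":-0.19,"ty":0.49,"tz":0.02,"turn":0},{"grip":0.1,"tx":-0.26,"ty":0.62,"tz":0.02,"turn":0},{"grip":0.1,"tx":-0.34,"ty":0.75,"tz":0.02,"turn":0},{"grip":0.1,"tx":-0.41,"ty":0.87,"tz":0.02,"turn":0},{"grip":0.1,"tx":-0.41,"ty":0.87,"tz":0.02,"turn":0}]'; python3 -c "
from h import *
print(manip.read_state()['wrist_force'])"; python3 -m jog '[{"grip":0.1,"tx":-0.05,"ty":0.13,"tz":0,"turn":0},{"grip":0.1,"tx":-0.1,"ty":0.27,"tz":0,"turn":0},{"grip":0.1,"tx":-0.15,"ty":0.41,"tz":0,"turn":0},{"grip":0.1,"tx":-0.18,"ty":0.55,"tz":0,"turn":0},{"grip":0.1,"tx":-0.2,"ty":0.69,"tz":0,"turn":0},{"grip":0.1,"tx":-0.22,"ty":0.82,"tz":0,"turn":0},{"grip":0.1,"tx":-0.22,"ty":0.94,"tz":0,"turn":0},{"grip":0.1,"tx":-0.22,"ty":0.94,"tz":0,"turn":0}]'
python3 - <<'E'
from h import *
st=manip.read_state();g=np.array(st["eef_pos"])+[0,0,18.8];print(g,st["wrist_force"])
s=snap("side","s31.png");t=snap("top","t31.png")
for th in(0,10,20,40): 
    a=np.radians(th);print(th,proj(s,g+100*np.array([np.sin(a),0,-np.cos(a)])).round())
u,v=proj(s,g-[0,0,60]).astype(int);print(u,v)
I=s["image"].astype(int)
for r in range(v-24,v+30,2): print(r,''.join('#' if q.max()<50 else 'W' if q.min()>110 else '.' for q in I[r,u-30:u+30]))
E
```

```text
clock: 42.12
eef_pos: [582.3, 58.6, 182.4]
eef_rot: [1.547, 1.57, -0.004]
wrist_force: [-1.9, 0.7, -0.9]
finger_gap: 24.0
[-1.90002213  0.69115966 -0.85057097]
clock: 42.78
eef_pos: [619.7, 59.4, 190.4]
eef_rot: [1.717, 1.571, 0.166]
wrist_force: [-1.2, 0.3, -0.8]
finger_gap: 23.7
[619.72981384  59.38562911 209.22396893] [-1.19078065  0.30974795 -0.79176006]
0 [297. 240.]
10 [290. 238.]
20 [282. 235.]
40 [269. 227.]
296 227
203 .....WWWWWWWWWWWWW.........###....WWWWW.....................
205 WW.WW............WWWWWWWWWWW..WWW.WWWWW.....................
207 WWWWWWWWWWWWWWW...............WW..............W.............
209 .......WWWWWWWWWWWWWWWWWW....................W...##.........
211 ....#######........WWWWWWWWWWWWWWW...........W..............
213 .................####........WWWWW..........W...............
215 .####.........########.....................WW...............
217 ############...#######..................#..W................
219 #############...######....................W.....WWWWW.......
221 #############...##########................W.....WWWWWWW.....
223 #############...##
[... 382 characters left out ...]
##############....#########......WWWWWWW..W.......
237 ########...###########.WW...#########......WWWW.............
239 ######.....###########.WW...########......WWWWWW............
241 ####....#############.WW...########......WWWWWWWWWW.........
243 #.....##############.WWW...######........WWWWWWWWWWW........
245 ...#################.WW...###.#...W.....WWWWWWWWWW..........
247 ...################.WW...###.....W.....WWWWW................
249 ...###############.WWW...##..#..WW.....WWWWWW............WWW
251 #....############..WW....##.#.WWWW....WWWWWWWWWWW....WWWWWWW
253 ##...############.WW....#.###.WWWW...WWWWWWWWWWWWWWW..WWWWWW
255 .....###########.WWW...#..##.WWWW...WWWWWWWWWW...........WWW
```

```bash
python3 -m jog '[{"grip":0.1,"tx":0,"ty":-0.2,"tz":0,"turn":0},{"grip":0.1,"tx":-0.1,"ty":-0.6,"tz":0,"turn":0},{"grip":0.1,"tx":-0.6,"ty":-0.9,"tz":0.3,"turn":0},{"grip":0.1,"tx":-0.9,"ty":-1.1,"tz":0.9,"turn":0},{"grip":0.1,"tx":-0.9,"ty":-1.3,"tz":1.6,"turn":-0.3},{"grip":0.1,"tx":-0.9,"ty":-1.5,"tz":2.4,"turn":-0.6},{"grip":0.1,"tx":-0.9,"ty":-1.7,"tz":3.2,"turn":-0.9},{"grip":0.1,"tx":-0.9,"ty":-1.9,"tz":4.0,"turn":-1.2},{"grip":0.1,"tx":-0.9,"ty":-2.1,"tz":4.8,"turn":-1.5},{"grip":0.1,"tx":-0.9,"ty":-2.3,"tz":5.6,"turn":-1.8},{"grip":0.1,"tx":-0.9,"ty":-2.5,"tz":6.3,"turn":-2.1},{"grip":0.1,"tx":-0.9,"ty":-2.6,"tz":6.8,"turn":-2.3}]'
python3 - <<'E'
from h import *
go([521.1,-338.6,245],105)
E
python3 look.py 100 101 320 321
```

```text
clock: 43.88
eef_pos: [519.5, -216.9, 226.8]
eef_rot: [0.485, 1.57, -0.825]
wrist_force: [0.5, -0.1, -0.6]
finger_gap: 23.9
grasp [ 519.5 -216.9  245.6] jaw -75.0 j6 0.85 -> {'tx': np.float64(0.018), 'ty': np.float64(-0.749), 'tz': np.float64(2.949), 'turn': np.float64(-0.0), 'alt': np.float64(30.0)}
g [ 519.7 -217.2  245.4] F [ 0.8 -0.  -1.8]
caddy(top) [ 519.5549  -296.06128] -0.00762637 -61.06425
100 .
```

```bash
python3 -m jog '[{"grip":0.1,"tx":0,"ty":-0.2,"tz":0.7,"turn":0},{"grip":0.1,"tx":0,"ty":-0.4,"tz":1.5,"turn":0},{"grip":0.1,"tx":0,"ty":-0.6,"tz":2.2,"turn":0},{"grip":0.1,"tx":0.3,"ty":-0.75,"tz":2.8,"turn":0},{"grip":0.1,"tx":0.9,"ty":-0.75,"tz":2.9,"turn":0},{"grip":0.1,"tx":1.5,"ty":-0.75,"tz":2.9,"turn":0},{"grip":0.1,"tx":1.6,"ty":-0.75,"tz":2.9,"turn":0},{"grip":0.1,"tx":1.6,"ty":-0.75,"tz":2.9,"turn":0},{"grip":0.1,"tx":1.6,"ty":-0.75,"tz":2.9,"turn":0}]'; python3 -c "
from h import *
go([521.1,-338.6,107],105)"; python3 look.py 122 158 325 405 | grep -v addy
```

```text
clock: 44.73
eef_pos: [522.1, -334.1, 164.0]
eef_rot: [0.717, 1.569, -0.592]
wrist_force: [-0.2, 0.1, -1.1]
finger_gap: 23.7
grasp [ 522.1 -334.   182.8] jaw -75.0 j6 0.68 -> {'tx': np.float64(1.896), 'ty': np.float64(-0.054), 'tz': np.float64(0.102), 'turn': np.float64(-0.0), 'alt': np.float64(30.0)}
g [ 522.2 -334.3  183.4] F [ 0.7 -0.5 -1.1]
122 ................................................................................
123 ................................................................................
124 ................................................................................
125 ................................................................................
126 ................................................................................
127 ........WWW.....................................................................
128 ......WWWWWWW...................................................................
129 .....WWWWWWWWW.............WWWWWWW..............................................
130 ....WWWWWWWWWW.............WWWWWWWW..................................
[... 1606 characters left out ...]
....wwwwwwww..WWw...
150 .......WW.WWWWWWWWWwwwwWWWWWWWWWWW.wwww.WWw..............WW.....wwwwwwww..wWW...
151 .......WWWWWWWWWWWWwwwwWWWWWWWWWWW.wwww.WWW..............WWw....wwWWWwWw..wWW...
152 .......WWWWWWWWWWW.wwwwwWWWWWWWWWWWWWWw.wWW..............WWWw..wWWWWWWWWwwWWW...
153 .......WWwWWWWWWWW.WWWWWWWWWWWWWWWWWWWWWWWWWWWWWWWWWWWWWWWWWWWWWWWWWWWWWWWWWW...
154 .......WWWWWWWWWWWWWWWWWWWWWWWWWWWWWWWWWWWWWWWWWWWWWWWWWWWWWWWWWWWWWWWWWWWWWw...
155 .......WWWWWWWWWWWWWWWWWWWWWWWWWWWWWWWWWWWwwwwwwwwwwwwwwwwwwwwwwwwwwwwwwwwww....
156 .......wwwwwwwwwwwwwwwwwwwwwwwwwwwwwwwwwwwwwwwwwwwwwwwwwwwwwwwwwwwwwwwwwwwww....
157 .......wwwwwwwwwwwwwwwwwwwwwwwwwwwwwwwwwwwwwwwwwwwwwwwwwwwwwwwwwwwwwwwwwwwww....
```

```bash
python3 -m jog '[{"grip":0.1,"tx":0,"ty":-0.05,"tz":0.1,"turn":0},{"grip":0.1,"tx":0.1,"ty":-0.05,"tz":0.1,"turn":0},{"grip":0.1,"tx":0.5,"ty":-0.05,"tz":0.1,"turn":0},{"grip":0.1,"tx":0.9,"ty":-0.05,"tz":0.1,"turn":0},{"grip":0.1,"tx":1.3,"ty":-0.05,"tz":0.1,"turn":0},{"grip":0.1,"tx":1.6,"ty":-0.05,"tz":0.1,"turn":0},{"grip":0.1,"tx":1.8,"ty":-0.05,"tz":0.1,"turn":0},{"grip":0.1,"tx":1.86,"ty":-0.05,"tz":0.1,"turn":0},{"grip":0.1,"tx":1.86,"ty":-0.05,"tz":0.1,"turn":0}]'; python3 look.py 148 154 325 405 | grep -v addy
```

```text
clock: 45.58
eef_pos: [520.5, -338.9, 88.1]
eef_rot: [-2.518, 1.57, 2.455]
wrist_force: [-0.4, 0.4, -1.6]
finger_gap: 23.4
g [ 520.9 -339.1  107.9] F [ 0.2 -0.3 -1.4]
148 ......wWWWWWWWWWWWwwwwwWWWWWWWWWWW.wwww.WW...............w...ww.................
149 ......wWW.WWWWWWWWwwwwwWWWWWWWWWWW.wwww.ww...................wwww..........w....
150 .......WW.WWWWWWWWWwwwwWWWWWWWWWWW.wwww..w...................wwww..........Ww...
151 .......WW.WWWWWWWWWwwwwWWWWWWWWWWW.wwww..w....................wwwww........WW...
152 .......WWwWWWWWWWW.wwwwwWWWWWWWWWWWWWWW........................wwWWWWwwww.wWW...
153 .......WWWWWWWWWWW.WWWWWWWWWWWWWWWWWWWWw.........................WWWWWWWWWWWW...
```

```bash
python3 -m jog '[{"grip":0.2,"tx":0,"ty":0,"tz":0,"turn":0},{"grip":0.3,"tx":0,"ty":0,"tz":0,"turn":0},{"grip":0.4,"tx":0,"ty":0,"tz":0,"turn":0},{"grip":0.5,"tx":0,"ty":0,"tz":0,"turn":0},{"grip":0.5,"tx":0,"ty":0,"tz":0,"turn":0},{"grip":0.5,"tx":-0.4,"ty":0,"tz":0,"turn":0},{"grip":0.5,"tx":-1.2,"ty":0,"tz":0,"turn":0},{"grip":0.5,"tx":-2.2,"ty":0,"tz":0,"turn":0},{"grip":0.5,"tx":-3.2,"ty":0,"tz":0,"turn":0},{"grip":0.5,"tx":-4,"ty":0,"tz":0,"turn":0},{"grip":0.5,"tx":-4.2,"ty":0,"tz":-0.4,"turn":0},{"grip":0.5,"tx":-4.2,"ty":0.2,"tz":-1.2,"turn":0}]'; python3 -m jog '[{"grip":0.5,"tx":0,"ty":0.3,"tz":-0.9,"turn":0.3},{"grip":0.5,"tx":0,"ty":0.6,"tz":-1.8,"turn":0.6},{"grip":0.5,"tx":0,"ty":0.9,"tz":-2.7,"turn":0.9},{"grip":0.5,"tx":0,"ty":1.2,"tz":-3.6,"turn":1.2},{"grip":0.5,"tx":0,"ty":1.5,"tz":-4.5,"turn":1.5},{"grip":0.5,"tx":0,"ty":1.8,"tz":-5.4,"turn":1.8},{"grip":0.5,"tx":0,"ty":2.1,"tz":-6.3,"turn":2.1},{"grip":0.5,"tx":0,"ty":2.4,"tz":-7.2,"turn":2.3},{"grip":0.5,"tx":0,"ty":2.7,"tz":-8.1,"turn":2.3},{"grip":0.5,"tx":0,"ty":3.0,"tz":-9.0,"turn":2.3},{"grip":0.5,"tx":0,"ty":3.2,"tz":-9.6,"turn":2.3},{"grip":0.5,"tx":0,"ty":3.2,"tz":-9.6,"turn":2.3}]'; python3 -c "
from h import *
go([545.5,119.8,180],91.3)"; python3 look.py 124 154 325 405 | grep -v addy
```

```text
clock: 46.68
eef_pos: [515.9, -292.5, 259.2]
eef_rot: [0.639, 1.566, -0.674]
wrist_force: [1.0, -0.3, -0.2]
finger_gap: 46.7
clock: 47.68
eef_pos: [540.2, 117.7, 256.2]
eef_rot: [3.118, 1.57, 1.572]
wrist_force: [-0.3, 0.1, -0.2]
finger_gap: 46.6
grasp [540.2 117.7 275. ] jaw -88.6 j6 1.69 -> {'tx': np.float64(2.376), 'ty': np.float64(0.134), 'tz': np.float64(-0.048), 'turn': np.float64(0.01), 'alt': np.float64(-29.99)}
g [540.3 114.2 275. ] F [-0.2  1.3  0.1]
124 #########.....##..........................................................######
125 ##########...###..........................................................######
126 ##########..####..........................................................######
127 ################...........................................................#####
128 ################...........................................................#####
129 ################...........................................................#####
130 ###############............................................................#####
131 ###############.....................
[... 1214 characters left out ...]
wwwwwwwwwwwwwwWW....
146 ................############.WWWWW.wwwwwWWwww.WWWWWWW...WWWwwwwwwwwwwwwww.WW....
147 ..............##############.WWWWW.wwwwwWWWww.WWWWWWW..wWWWwwwwwwwwwwwww..WWw...
148 ............###############..WWWWW..www.WWWww.WWWWWWW..wwWWwwwwwwwwwwwww..WWw...
149 .........##############......WWWWW..www.WWWww.WWWWWWW..w.WWWwwwwwwwwwwww..WWw...
150 ......###############........WWWWW.wwww.WWWww.WWWWWWW.ww.WWWwwwwwwwwwwww..wWW...
151 ####################.........WWWWW.wwww.WWWwWWWWWWWW..ww.WWWwwwwwwwwwwww..wWW...
152 ###################..........WWWWWwwwww.wWWWWWWWWWWWW.ww.WWWWWWWWWWWWWWWwwwWWw..
153 ##################.........WWWWWWWWWWWWWWWWWWWWWWWWWWWWWWWWWWWWWWWWWWWWWWWWWW...
```

```bash
python3 -m jog '[{"grip":0.5,"tx":0.4,"ty":0.13,"tz":0,"turn":0},{"grip":0.5,"tx":1.2,"ty":0.13,"tz":0,"turn":0},{"grip":0.5,"tx":2,"ty":0.13,"tz":0,"turn":0},{"grip":0.5,"tx":2.37,"ty":0.13,"tz":0,"turn":0},{"grip":0.5,"tx":2.37,"ty":0.13,"tz":0,"turn":0},{"grip":0.5,"tx":2.37,"ty":0.13,"tz":0,"turn":0},{"grip":0.5,"tx":2.37,"ty":0.13,"tz":0,"turn":0}]'; python3 -c "
from h import *
go([545.5,119.8,89.5],91.3)"
```

```text
clock: 48.37
eef_pos: [546.4, 113.1, 163.1]
eef_rot: [1.662, 1.569, 0.11]
wrist_force: [0.4, -0.7, 0.6]
finger_gap: 47.0
grasp [546.4 113.1 181.9] jaw -88.9 j6 1.69 -> {'tx': np.float64(2.311), 'ty': np.float64(-0.024), 'tz': np.float64(-0.167), 'turn': np.float64(-0.03), 'alt': np.float64(29.97)}
```

```bash
python3 -m jog '[{"grip":0.5,"tx":0.1,"ty":-0.01,"tz":-0.165,"turn":0},{"grip":0.5,"tx":0.5,"ty":-0.01,"tz":-0.165,"turn":0},{"grip":0.5,"tx":1.2,"ty":-0.01,"tz":-0.165,"turn":0},{"grip":0.5,"tx":1.9,"ty":-0.01,"tz":-0.165,"turn":0},{"grip":0.5,"tx":2.31,"ty":-0.01,"tz":-0.165,"turn":0},{"grip":0.5,"tx":2.31,"ty":-0.01,"tz":-0.165,"turn":0},{"grip":0.4,"tx":2.31,"ty":-0.01,"tz":-0.165,"turn":0},{"grip":0.3,"tx":2.31,"ty":-0.01,"tz":-0.165,"turn":0},{"grip":0.2,"tx":2.31,"ty":-0.01,"tz":-0.165,"turn":0},{"grip":0.1,"tx":2.31,"ty":-0.01,"tz":-0.165,"turn":0},{"grip":0.1,"tx":2.31,"ty":-0.01,"tz":-0.165,"turn":0},{"grip":0.1,"tx":2.31,"ty":-0.01,"tz":-0.165,"turn":0}]' 12; python3 -m jog '[{"grip":0.1,"tx":-0.2,"ty":0,"tz":0,"turn":0},{"grip":0.1,"tx":-0.5,"ty":0,"tz":0,"turn":0},{"grip":0.1,"tx":-0.9,"ty":0,"tz":0,"turn":0},{"grip":0.1,"tx":-1.4,"ty":0,"tz":0,"turn":0},{"grip":0.1,"tx":-2,"ty":0,"tz":0,"turn":0},{"grip":0.1,"tx":-2.4,"ty":0,"tz":0,"turn":0},{"grip":0.1,"tx":-2.4,"ty":0,"tz":0,"turn":0},{"grip":0.1,"tx":-2.4,"ty":0,"tz":0,"turn":0}]'; python3 -c "
from h import *
go([619,119.5,209],91.3)"
```

```text
clock: 49.37
eef_pos: [545.8, 120.4, 70.1]
eef_rot: [1.712, 1.569, 0.162]
wrist_force: [0.8, 1.1, 6.4]
finger_gap: 23.9
clock: 50.03
eef_pos: [545.2, 120.3, 165.9]
eef_rot: [1.696, 1.569, 0.145]
wrist_force: [-0.2, 0.3, -1.5]
finger_gap: 23.8
grasp [545.2 120.3 184.7] jaw -88.8 j6 1.7 -> {'tx': np.float64(-0.606), 'ty': np.float64(1.845), 'tz': np.float64(0.058), 'turn': np.float64(-0.02), 'alt': np.float64(29.98)}
```

Same upright pivot against the console face.

```bash
python3 -m jog '[{"grip":0.1,"tx":0,"ty":0.15,"tz":0.02,"turn":0},{"grip":0.1,"tx":0,"ty":0.27,"tz":0.02,"turn":0},{"grip":0.1,"tx":-0.1,"ty":0.38,"tz":0.02,"turn":0},{"grip":0.1,"tx":-0.19,"ty":0.49,"tz":0.02,"turn":0},{"grip":0.1,"tx":-0.26,"ty":0.62,"tz":0.02,"turn":0},{"grip":0.1,"tx":-0.34,"ty":0.75,"tz":0.02,"turn":0},{"grip":0.1,"tx":-0.41,"ty":0.87,"tz":0.02,"turn":0},{"grip":0.1,"tx":-0.41,"ty":0.87,"tz":0.02,"turn":0}]'; python3 -m jog '[{"grip":0.1,"tx":-0.05,"ty":0.13,"tz":0,"turn":0},{"grip":0.1,"tx":-0.1,"ty":0.27,"tz":0,"turn":0},{"grip":0.1,"tx":-0.15,"ty":0.41,"tz":0,"turn":0},{"grip":0.1,"tx":-0.18,"ty":0.55,"tz":0,"turn":0},{"grip":0.1,"tx":-0.2,"ty":0.69,"tz":0,"turn":0},{"grip":0.1,"tx":-0.22,"ty":0.82,"tz":0,"turn":0},{"grip":0.1,"tx":-0.22,"ty":0.95,"tz":0,"turn":0},{"grip":0.1,"tx":-0.22,"ty":0.95,"tz":0,"turn":0}]'
python3 - <<'E'
from h import *
st=manip.read_state();g=np.array(st["eef_pos"])+[0,0,18.8];print(g,st["wrist_force"])
go([498.7,-344.6,245],105)
E
```

```text
clock: 50.7
eef_pos: [580.9, 120.2, 182.0]
eef_rot: [1.693, 1.57, 0.143]
wrist_force: [-0.9, 0.2, -0.6]
finger_gap: 24.0
clock: 51.37
eef_pos: [618.7, 121.0, 190.0]
eef_rot: [1.699, 1.571, 0.149]
wrist_force: [-1.2, 1.0, -0.5]
finger_gap: 23.7
[618.72681932 120.95146062 208.82937993] [-1.16627416  1.02226635 -0.45783652]
grasp [618.7 121.  208.8] jaw -88.9 j6 1.69 -> {'tx': np.float64(-0.905), 'ty': np.float64(-3.233), 'tz': np.float64(11.576), 'turn': np.float64(-2.31), 'alt': np.float64(27.69)}
```

```bash
python3 -m jog '[{"grip":0.1,"tx":0,"ty":-0.3,"tz":0,"turn":0},{"grip":0.1,"tx":-0.3,"ty":-0.8,"tz":0.2,"turn":0},{"grip":0.1,"tx":-0.9,"ty":-1.2,"tz":0.7,"turn":0},{"grip":0.1,"tx":-0.9,"ty":-1.5,"tz":1.5,"turn":0},{"grip":0.1,"tx":-0.9,"ty":-1.8,"tz":2.4,"turn":-0.3},{"grip":0.1,"tx":-0.9,"ty":-2.1,"tz":3.3,"turn":-0.6},{"grip":0.1,"tx":-0.9,"ty":-2.4,"tz":4.2,"turn":-0.9},{"grip":0.1,"tx":-0.9,"ty":-2.7,"tz":5.1,"turn":-1.2},{"grip":0.1,"tx":-0.9,"ty":-3.0,"tz":6,"turn":-1.5},{"grip":0.1,"tx":-0.9,"ty":-3.2,"tz":6.9,"turn":-1.8},{"grip":0.1,"tx":-0.9,"ty":-3.4,"tz":7.6,"turn":-2.1},{"grip":0.1,"tx":-0.9,"ty":-3.5,"tz":8.2,"turn":-2.3}]'; python3 -c "
from h import *
go([476.6,-350.5,180],105)"
```

```text
clock: 52.37
eef_pos: [483.7, -211.9, 226.5]
eef_rot: [0.595, 1.57, -0.714]
wrist_force: [0.5, 0.6, -0.4]
finger_gap: 23.4
grasp [ 483.7 -211.9  245.3] jaw -75.0 j6 0.83 -> {'tx': np.float64(1.634), 'ty': np.float64(-1.068), 'tz': np.float64(3.299), 'turn': np.float64(-0.0), 'alt': np.float64(30.0)}
```

```bash
python3 look.py 124 156 330 420|grep -v addy
```

```text
g [ 483.9 -212.6  245. ] F [ 0.3  1.  -1.1]
124 ..........................................................................................
125 ..........................................................................................
126 ..........................................................................................
127 ...WWW....................................................................................
128 .WWWWWWW..................................................................................
129 WWWWWWWWW.............WWWWWWW.............WWWWWW..........................................
130 WWWWWWWWW.............WWWWWWWW............WWWWWWW.........................................
131 WWWWWWWWW............WWWWWWWWWW..........WWWWWWWW.........................................
132 WWWWWWWWW............WWWWWWWWWW...........WWWWWWW.........................................
133 .WWWWWWWW.............WWWWWWWWW............WWWWW..........................................
134 ..WWWWWWW..............WWWWWWW............................................................
135 ..WWWWW
[... 1283 characters left out ...]
###.......ww.......................
149 .wWW.WWWWWWWW.wwwwWWWWWWWWWWW..ww..WW............#########......ww........................
150 ..WW.WWWWWWWWwwwwwWWWWWWWWWWW.wwww.WWw...........#########......ww........................
151 ..WW.WWWWWWWWWwwwwWWWWWWWWWWW.wwww.WWW...........#########......w.........................
152 ..WW.WWWWWWWW.wwwwwWWWWWWWWWWwwwww.wWW..........#########.............w...................
153 ..WWwWWWWWWW..WWWWWWWWWWWWWWWWWWWWWWWWWWw.......#########.................................
154 ..WWWWWWWWWWWWWWWWWWWWWWWWWWWWWWWWWWWWWWw.......#########.................................
155 ..WWWWWWWWWWWWWWWWWWWWWWWWWWWWWwwwwwwww.........#########.................................
```

```bash
python3 -m jog '[{"grip":0.1,"tx":0,"ty":-0.3,"tz":0.7,"turn":0},{"grip":0.1,"tx":0,"ty":-0.6,"tz":1.5,"turn":0},{"grip":0.1,"tx":0,"ty":-0.9,"tz":2.3,"turn":0},{"grip":0.1,"tx":0,"ty":-1.07,"tz":2.9,"turn":0},{"grip":0.1,"tx":0.5,"ty":-1.07,"tz":3.25,"turn":0},{"grip":0.1,"tx":1.2,"ty":-1.07,"tz":3.25,"turn":0},{"grip":0.1,"tx":1.6,"ty":-1.07,"tz":3.25,"turn":0},{"grip":0.1,"tx":1.6,"ty":-1.07,"tz":3.25,"turn":0},{"grip":0.1,"tx":1.6,"ty":-1.07,"tz":3.25,"turn":0}]'; python3 -c "
from h import *
go([476.6,-350.5,107],105)"; python3 look.py 128 156 330 420|grep -v addy
```

```text
clock: 53.22
eef_pos: [477.1, -345.8, 162.3]
eef_rot: [-2.593, 1.57, 2.381]
wrist_force: [-0.4, 0.2, -0.2]
finger_gap: 23.5
grasp [ 477.1 -345.8  181.1] jaw -75.0 j6 0.62 -> {'tx': np.float64(1.852), 'ty': np.float64(-0.041), 'tz': np.float64(0.111), 'turn': np.float64(-0.0), 'alt': np.float64(30.0)}
g [ 477.6 -346.3  182.7] F [0.3 0.3 0.2]
128 .WWWWWWW..................w................WWWW...........................................
129 WWWWWWWWW.............WWWWWWW............WWWWWWWW.........................................
130 WWWWWWWWW.............WWWWWWWW...........WWWWWWWWW........................................
131 WWWWWWWWW............WWWWWWWWWW..........WWWWWWWWW........................................
132 WWWWWWWWW............WWWWWWWWWW..........WWWWWWWWW.........##.............................
133 .WWWWWWWW.............WWWWWWWWW..........WWWWWWWW..........#####..##......................
134 ..WWWWWWW.............WWWWWWWW............WWWWWWW.........##########......................
135 ..WWWWWWW..............WWWWWWW............WWWWWWW.........##########....................
[... 1202 characters left out ...]
..............WW...................
149 .wWW.WWWWWWWWwwwwwWWWWWWWWWWW.wwwwwWWWw.WWWWWWW.www.ww...............WWw..................
150 ..WW.WWWWWWWWwwwwwWWWWWWWWWWW.wwww.WWWw.WWWWWWW.ww..WW...............wWw..................
151 ..WW.WWWWWWWWWwwwwWWWWWWWWWWW.wwww.WWWwWWWWWWWW.www.WWw...............WW..................
152 ..WW.WWWWWWWW.wwwwwWWWWWWWWWWwWWWw.wWWWWWWWWWWWWWWw.WWww....wwwwwwwwwwWW..................
153 ..WWWWWWWWWWW.WWWWWWWWWWWWWWWWWWWWWWWWWWWWWWWWWWWWWWWWWWWWWWWWWWWWWWWWWW..................
154 ..WWWWWWWWWWWWWWWWWWWWWWWWWWWWWWWWWWWWWWWWWWWWWWWWWWWWWWWWWWWWWWWwwwWwWw..................
155 ..WWWWWWWWWWWWWWWWWWWWWWWWWWWWWWWWWWwwwwwwwwwwwwwwwwwwwwwwwwwwwwwwwwwww...................
```

```bash
python3 -m jog '[{"grip":0.1,"tx":0,"ty":-0.04,"tz":0.1,"turn":0},{"grip":0.1,"tx":0.1,"ty":-0.04,"tz":0.1,"turn":0},{"grip":0.1,"tx":0.5,"ty":-0.04,"tz":0.1,"turn":0},{"grip":0.1,"tx":0.9,"ty":-0.04,"tz":0.1,"turn":0},{"grip":0.1,"tx":1.3,"ty":-0.04,"tz":0.1,"turn":0},{"grip":0.1,"tx":1.6,"ty":-0.04,"tz":0.1,"turn":0},{"grip":0.1,"tx":1.8,"ty":-0.04,"tz":0.1,"turn":0},{"grip":0.1,"tx":1.86,"ty":-0.04,"tz":0.1,"turn":0},{"grip":0.1,"tx":1.86,"ty":-0.04,"tz":0.1,"turn":0}]'; python3 -m jog '[{"grip":0.2,"tx":0,"ty":0,"tz":0,"turn":0},{"grip":0.3,"tx":0,"ty":0,"tz":0,"turn":0},{"grip":0.4,"tx":0,"ty":0,"tz":0,"turn":0},{"grip":0.5,"tx":0,"ty":0,"tz":0,"turn":0},{"grip":0.5,"tx":0,"ty":0,"tz":0,"turn":0},{"grip":0.5,"tx":-0.4,"ty":0,"tz":0,"turn":0},{"grip":0.5,"tx":-1.2,"ty":0,"tz":0,"turn":0},{"grip":0.5,"tx":-2.2,"ty":0,"tz":0,"turn":0},{"grip":0.5,"tx":-3.2,"ty":0,"tz":0,"turn":0},{"grip":0.3,"tx":-3.6,"ty":0,"tz":-0.6,"turn":0},{"grip":0.2,"tx":-3.6,"ty":-0.2,"tz":-1.5,"turn":0},{"grip":0,"tx":-3.6,"ty":-0.4,"tz":-2.4,"turn":0.3}]'; python3 -m jog '[{"grip":0,"tx":0,"ty":-0.1,"tz":-0.9,"turn":0.3},{"grip":0,"tx":0,"ty":-0.2,"tz":-1.8,"turn":0.6},{"grip":0,"tx":0,"ty":-0.3,"tz":-2.7,"turn":0.9},{"grip":0,"tx":0,"ty":-0.3,"tz":-3.6,"turn":1.2},{"grip":0,"tx":0,"ty":-0.3,"tz":-4.5,"turn":1.5},{"grip":0,"tx":0,"ty":-0.3,"tz":-5.4,"turn":1.8},{"grip":0,"tx":0,"ty":-0.3,"tz":-6.2,"turn":2},{"grip":0,"tx":0,"ty":-0.3,"tz":-6.5,"turn":2},{"grip":0,"tx":0,"ty":-0.3,"tz":-6.5,"turn":2}]'
python3 - <<'E'
from h import *
T=snap("top","t40.png");s=snap("side","s40.png")
o=cv2.imread("pics/top9.png")[:,:,::-1]
for q in((303,290),(343,290)): print("bar",plane(T,*q,66))
go([430,27,200],91.3)
E
python3 look.py 124 153 330 420|grep -v addy
```

```text
clock: 54.07
eef_pos: [476.3, -350.7, 87.7]
eef_rot: [-2.551, 1.57, 2.422]
wrist_force: [-0.2, 0.9, -0.7]
finger_gap: 23.8
clock: 55.07
eef_pos: [435.6, -261.4, 232.6]
eef_rot: [0.749, 1.569, -0.592]
wrist_force: [-0.2, 0.1, -0.6]
finger_gap: 30.4
clock: 55.82
eef_pos: [364.7, -9.8, 232.3]
eef_rot: [1.563, 1.569, 0.016]
wrist_force: [-0.0, 0.7, 0.8]
finger_gap: 0.2
bar [460.83383532  65.64907921  66.        ]
bar [462.79384915 -27.01726427  66.        ]
grasp [365.3 -11.7 250.9] jaw -88.8 j6 1.42 -> {'tx': np.float64(1.274), 'ty': np.float64(1.636), 'tz': np.float64(-0.933), 'turn': np.float64(-0.01), 'alt': np.float64(29.99)}
g [365.4 -12.4 250.7] F [ 0.5 -0.1  0.1]
124 ..........................................................................................
125 ..........................................................................................
126 ..........................................................................................
127 ...WWW....................................................................................
128 .WWWWWWW................................
[... 1630 characters left out ...]
..WWWWWWW.wwwwWW.................##
146 .wWWWWWWWWWWwwwwwwWWw.WWWWWWW.wwwwwWWww..WWWWWWW.wwWWWw..WWWWWWW.ww..WW.................##
147 ..WWWWWWWWWWWwwwwwWWw.WWWWWWW.wwwwwWWww..WWWWWWWwwwWWW...WWWWWWW.ww..WW.................##
148 ..WW.WWWWWWWWwwwwwWWW.WWWWWWW..www.WWWw..WWWWWW..wwwWW...WWWWWWW.ww..WWw................##
149 ..WW.WWWWWWWW.wwwwWWW.WWWWWW...www.WWWw.WWWWWWW..ww.WWw..WWWWWWWwww..wWw................##
150 ..WW.WWWWWWWWwwwwwWWWWWWWWWWW.wwww.WWWw.WWWWWWW.www.WWW..WWWWWWWwww..wWw...............###
151 ..WW..WWWWWWWwwwwwWWWWWWWWWW..wwww.WWWwWWWWWWWW.www.WWW..WWWWWWWwww...WW...............###
152 ..WW..WWWWWWW.wwwwwWWWWWWWWWWwwwww.wWWwWWWWWWWWWwWw.WWWWWWWWWWWWWWWw.wWWw..............###
```

```bash
python3 -m jog '[{"grip":0,"tx":0,"ty":0.6,"tz":-0.3,"turn":0},{"grip":0,"tx":0.4,"ty":1.3,"tz":-0.7,"turn":0},{"grip":0,"tx":1.2,"ty":1.6,"tz":-0.87,"turn":0},{"grip":0,"tx":2,"ty":1.6,"tz":-0.87,"turn":0},{"grip":0,"tx":2.8,"ty":1.6,"tz":-0.87,"turn":0},{"grip":0,"tx":3.6,"ty":1.6,"tz":-0.87,"turn":0},{"grip":0,"tx":4.3,"ty":1.6,"tz":-0.87,"turn":0},{"grip":0,"tx":4.65,"ty":1.6,"tz":-0.87,"turn":0},{"grip":0,"tx":4.65,"ty":1.6,"tz":-0.87,"turn":0},{"grip":0,"tx":4.65,"ty":1.6,"tz":-0.87,"turn":0}]' 20; python3 -m jog '[{"grip":0,"tx":0,"ty":0.2,"tz":0,"turn":0},{"grip":0,"tx":0,"ty":0.4,"tz":0,"turn":0},{"grip":0,"tx":0,"ty":0.6,"tz":0,"turn":0},{"grip":0,"tx":0,"ty":0.8,"tz":0,"turn":0},{"grip":0,"tx":0,"ty":1.0,"tz":0,"turn":0},{"grip":0,"tx":0,"ty":1.2,"tz":0,"turn":0},{"grip":0,"tx":0,"ty":1.4,"tz":0,"turn":0}]'; python3 -c "
from h import *
print(manip.read_state()['wrist_force']); go([582,24,60],91.3)"
```

```text
clock: 56.85
eef_pos: [428.5, 23.7, 45.7]
eef_rot: [-1.591, 1.569, 3.141]
wrist_force: [0.6, 0.1, 0.7]
finger_gap: 0.5
clock: 57.43
eef_pos: [485.2, 25.7, 45.9]
eef_rot: [-1.718, 1.57, 3.015]
wrist_force: [-4.9, -0.1, 3.8]
finger_gap: 0.2
[-4.86573186 -0.05842992  3.81843776]
grasp [485.2  25.7  64.7] jaw -88.8 j6 1.53 -> {'tx': np.float64(0.116), 'ty': np.float64(2.42), 'tz': np.float64(0.091), 'turn': np.float64(-0.02), 'alt': np.float64(29.98)}
```

```bash
python3 -m jog '[{"grip":0,"tx":0,"ty":0.2,"tz":0.02,"turn":0},{"grip":0,"tx":0,"ty":0.4,"tz":0.03,"turn":0},{"grip":0,"tx":0,"ty":0.6,"tz":0.04,"turn":0},{"grip":0,"tx":0,"ty":0.8,"tz":0.05,"turn":0},{"grip":0,"tx":0,"ty":1.0,"tz":0.06,"turn":0},{"grip":0,"tx":0,"ty":1.2,"tz":0.07,"turn":0},{"grip":0,"tx":0,"ty":1.4,"tz":0.08,"turn":0},{"grip":0,"tx":0,"ty":1.6,"tz":0.08,"turn":0},{"grip":0,"tx":0,"ty":1.8,"tz":0.08,"turn":0},{"grip":0,"tx":0,"ty":2.0,"tz":0.08,"turn":0},{"grip":0,"tx":0,"ty":2.15,"tz":0.08,"turn":0},{"grip":0,"tx":0,"ty":2.15,"tz":0.08,"turn":0}]'; python3 -m jog '[{"grip":0,"tx":0,"ty":0.08,"tz":0,"turn":0},{"grip":0,"tx":0,"ty":0.16,"tz":0,"turn":0},{"grip":0,"tx":0,"ty":0.22,"tz":0,"turn":0},{"grip":0,"tx":0,"ty":0.22,"tz":0,"turn":0}]'
```

```text
clock: 58.43
eef_pos: [571.1, 24.6, 45.4]
eef_rot: [-1.979, 1.57, 2.754]
wrist_force: [-2.1, 0.8, -0.6]
finger_gap: 0.3
clock: 58.77
eef_pos: [579.5, 24.7, 45.4]
eef_rot: [-1.983, 1.57, 2.75]
wrist_force: [-4.9, 3.8, 0.8]
finger_gap: 0.3
```

```bash
python3 -m jog '[{"grip":0,"tx":0,"ty":0.05,"tz":0,"turn":0},{"grip":0,"tx":0,"ty":0.1,"tz":0,"turn":0},{"grip":0,"tx":0,"ty":0.1,"tz":0,"turn":0}]';python3 -m jog '[{"grip":0,"tx":0,"ty":0.05,"tz":0,"turn":0},{"grip":0,"tx":0,"ty":0.1,"tz":0,"turn":0},{"grip":0,"tx":0,"ty":0.1,"tz":0,"turn":0}]'
```

```text
clock: 59.02
eef_pos: [583.3, 24.7, 45.4]
eef_rot: [-1.911, 1.57, 2.822]
wrist_force: [-5.1, 3.6, 0.6]
finger_gap: 0.5
clock: 59.27
eef_pos: [584.6, 24.8, 45.3]
eef_rot: [-1.626, 1.562, 3.107]
wrist_force: [-27.8, 1.7, 15.8]
finger_gap: 0.5
```

```bash
python3 -m jog '[{"grip":0,"tx":0,"ty":-0.1,"tz":0,"turn":0},{"grip":0,"tx":0,"ty":-0.4,"tz":0,"turn":0},{"grip":0,"tx":0,"ty":-1,"tz":0,"turn":0},{"grip":0,"tx":0,"ty":-1.8,"tz":0,"turn":0},{"grip":0,"tx":-0.5,"ty":-2.6,"tz":0,"turn":0},{"grip":0,"tx":-1.4,"ty":-3.2,"tz":0,"turn":0},{"grip":0,"tx":-2.3,"ty":-3.8,"tz":0,"turn":0},{"grip":0,"tx":-3.2,"ty":-4.2,"tz":0,"turn":0},{"grip":0,"tx":-4,"ty":-4.4,"tz":0,"turn":0},{"grip":0,"tx":-4.5,"ty":-4.4,"tz":0,"turn":0},{"grip":0,"tx":-4.5,"ty":-4.4,"tz":0,"turn":0},{"grip":0,"tx":-4.5,"ty":-4.4,"tz":0,"turn":0}]'
python3 - <<'E'
from h import *
t=snap("top","t50.png");s=snap("side","s50.png")
for c,n,(x,y,w,h),k,l in((t,"top",(245,200,175,100),"top0","top9"),(s,"side",(270,190,120,130),"side0","side9")):
    for f in(k,l):
        o=cv2.imread(f"pics/{f}.png")[:,:,::-1].astype(int); d=np.abs(o-c["image"].astype(int)).max(2)[y:y+h,x:x+w]>40; print(n,"vs",f,d.sum())
# key block: orange + handle
d9=np.abs(cv2.imread("pics/side9.png")[:,:,::-1].astype(int)-s["image"]).max(2)>40
d9t=np.abs(cv2.imread("pics/top9.png")[:,:,::-1].astype(int)-t["image"]).max(2)>40
print("keyblock change side",d9[320:400,285:355].sum(),"top",d9t[245:300,175:230].sum())
o=np.abs(cv2.imread("pics/top0.png")[:,:,::-1].astype(int)-t["image"]).max(2)>40
for nm,(x,y) in dict(p1=(280,157),p2=(353,152),p3=(203,181),p4=(261,330),tape=(401,334),adapt=(458,187)).items(): print(nm,o[y-20:y+20,x-20:x+20].sum())
print(manip.read_state()["eef_pos"],manip.read_state()["clock"])
E
python3 look.py 126 154 330 420|grep -v addy
```

```text
clock: 60.27
eef_pos: [412.2, 20.8, 226.7]
eef_rot: [1.482, 1.567, -0.068]
wrist_force: [0.2, 0.2, -0.7]
finger_gap: 0.6
top vs top0 1286
top vs top9 9264
side vs side0 783
side vs side9 9172
keyblock change side 16 top 7
p1 0
p2 0
p3 0
p4 111
tape 792
adapt 0
[411.35145197  20.88110612 224.9053103 ] 60.3667
g [411.2  20.9 243.5] F [0.6 0.4 0.2]
126 .............................................................######.....##....##########..
127 ...WWWW......................................................######......#################
128 .WWWWWWW...................................WWWW..............###.######.....##############
129 WWWWWWWWW.............WWWWWWW............WWWWWWWW..........WW###..#####.........######.#..
130 WWWWWWWWW.............WWWWWWWW...........WWWWWWWWW........WWW####...####..................
131 WWWWWWWWW............WWWWWWWWWW..........WWWWWWWWW........WWW####....######...##..........
132 WWWWWWWWW............WWWWWWWWWW..........WWWWWWWWW........WW.####......############.......
133 .WWWWWWWW.............WWWWWWWWW..........WWWWWWWWW...........#####.......##########
[... 1207 characters left out ...]
w...WWWWWWWWWWWWWW.....############
147 .wWWWWWWWWWWWwwwwwWWWWWWWWWWW.wwwwwWWWw.WWWWWWWWwwwWWWww...WWWWWWWWWWWWWWWWWWWW...........
148 .wWW.WWWWWWWWwwwwwWWWWWWWWWWW..www.WWWw.WWWWWWWWwwwwWWww.W..WWWWWWWWWWWWWWWWWWWWWWWWWWWWWW
149 .wWW.WWWWWWWWwwwwwWWWWWWWWWWW..wwwwWWWw.WWWWWWW.www.WWWw.W..WWWWWWWWWWWWWWWWWWWWWWWWWWWWWW
150 ..WW.WWWWWWWWwwwwwWWWWWWWWWWW.wwww.WWWw.WWWWWWW.www.WWW..WWWWWWWWWWWWWWWWWWWWWWWWWWWWWWWWW
151 ..WW.WWWWWWWWWwwwwWWWWWWWWWWW.wwww.WWWwWWWWWWWW.www.WWW..WWWWWWWWWWWWWWWWWWWWWWWWWWWWWWWWW
152 ..WW.WWWWWWWW.wwwwwWWWWWWWWWWwwwWw.wWWWWWWWWWWWWWWw.WWWwWWWWWW....WWWWWWWWWWWWWWWWWWWWWWWW
153 ..WWwWWWWWWWW.WWWWWWWWWWWWWWWWWWWWWWWWWWWWWWWWWWWWWWWWWWWWWWw......WWWWWWWWWWWWWWWWWWWWWWW
```

```bash
python3 -m jog '[{"grip":0,"tx":-0.5,"ty":-0.2,"tz":-0.8,"turn":0},{"grip":0,"tx":-0.5,"ty":-0.5,"tz":-1.7,"turn":0},{"grip":0,"tx":-0.5,"ty":-0.9,"tz":-2.6,"turn":0},{"grip":0,"tx":-0.5,"ty":-1.3,"tz":-3.5,"turn":0},{"grip":0,"tx":-0.5,"ty":-1.7,"tz":-4.4,"turn":0},{"grip":0,"tx":-0.5,"ty":-2.1,"tz":-5.3,"turn":0},{"grip":0,"tx":-0.5,"ty":-2.5,"tz":-6.2,"turn":0},{"grip":0,"tx":-0.5,"ty":-2.9,"tz":-7.1,"turn":0},{"grip":0,"tx":-0.5,"ty":-3.3,"tz":-8,"turn":0},{"grip":0,"tx":-0.5,"ty":-3.7,"tz":-8.9,"turn":0},{"grip":0,"tx":-0.5,"ty":-4.1,"tz":-9.6,"turn":0},{"grip":0,"tx":-0.5,"ty":-4.1,"tz":-9.6,"turn":0}]'
python3 - <<'E'
from h import *
t=snap("top","t51.png");s=snap("side","s51.png")
D=lambda a,c:np.abs(cv2.imread(f"pics/{a}.png")[:,:,::-1].astype(int)-c["image"]).max(2)>40
o=D("top0",t);q=D("side0",s)
print("tray region vs initial: top",o[205:245,255:390].sum(),"side",q[200:300,280:325].sum())
for nm,(x,y) in dict(p1=(280,157),p2=(353,152),p3=(203,181),p4=(261,330),tape=(401,334),adapt=(458,187)).items(): print(nm,o[y-22:y+22,x-22:x+22].sum())
print("key vs after replacing: top",D("top9",t)[245:300,175:230].sum(),"side",D("side9",s)[320:400,285:355].sum())
# tray front panel / bar: row profile at bar centre column in both images
a=cv2.imread("pics/top0.png")[:,322,1].astype(int)[212:242];b=t["image"][212:242,322,1].astype(int);print(a.tolist());print(b.tolist())
# wand tops tilt from top+side views
I=t["image"];m=(I.min(2)>235).astype(np.uint8)[205:320,445:510]
n,lab,st,ce=cv2.connectedComponentsWithStats(m); print([(int(st[i,4]),(ce[i]+[445,205]).round(1).tolist()) for i in range(1,n) if st[i,4]>35])
print(manip.read_state()["eef_pos"])
E
```

```text
clock: 61.47
eef_pos: [237.0, 404.8, 244.3]
eef_rot: [-0.96, 1.569, -2.507]
wrist_force: [0.3, -0.5, -0.5]
finger_gap: 0.5
tray region vs initial: top 2 side 0
p1 0
p2 0
p3 0
p4 188
tape 0
adapt 0
key vs after replacing: top 7 side 16
[244, 250, 188, 107, 172, 131, 243, 243, 243, 241, 90, 83, 80, 58, 68, 68, 69, 69, 77, 58, 107, 110, 112, 106, 40, 37, 77, 76, 75, 68]
[244, 249, 188, 106, 172, 119, 242, 243, 243, 240, 90, 85, 81, 59, 68, 68, 69, 70, 78, 57, 107, 110, 112, 106, 40, 37, 77, 76, 75, 69]
[(70, [473.9, 217.8]), (111, [475.6, 241.5]), (87, [483.7, 264.0]), (77, [489.4, 285.6])]
[238.98426308 401.89352311 244.6081284 ]
```

Run:
```python
from h import *
t=snap("top");s=snap("side")
d=np.abs(cv2.imread("pics/side0.png")[:,:,::-1].astype(int)-s["image"]).max(2)>40
print("p4 side",d[305:345,382:422].sum())
for n,c in(("top0",cv2.imread("pics/top0.png")[:,:,::-1]),("now",t["image"])):
    m=((c.min(2)>180)).astype(np.uint8)[308:352,240:283]; k=np.vstack(cv2.findContours(m,0,1)[0]); print(n,cv2.minEnclosingCircle(k))
a=np.radians(15);R=np.array([[np.cos(a),np.sin(a)],[-np.sin(a),np.cos(a)]])
for q in((473.9,217.8),(475.6,241.5),(483.7,264),(489.4,285.6)):
    print("wand top in caddy",(R@(plane(t,*q,122)[:2]-[543.3,-332.6])).round(1))
```

```text
p4 side 123
top0 ((20.033761978149414, 21.532154083251953), 14.500174522399902)
now ((20.024940490722656, 21.523752212524414), 14.500140190124512)
wand top in caddy [88.1 -7.5]
wand top in caddy [35.3  2.9]
wand top in caddy [-17.9  -1.4]
wand top in caddy [-67.5  -1. ]
```

```bash
python3 -c "
from cell import manip
print(manip.sign_off(), manip.read_state()['clock'])"
```

```text
the job is handed in; nothing more can be done
the job is handed in; nothing more can be done
```

The whole sequence is done, and I handed the job in at about 62 s on the robot's clock. No verdict was reported.

**What I did**
- **Latch and key:** I tripped the latch with the key and the tray sprang out. I then put the key back in its block, which had been knocked about 44 mm aside meanwhile.
- **Wands:** All four wands were in the tray, and I stood one in each caddy cell before touching the tray. The last two I first turned upright against the console's front face.
- **Tray:** I pushed it in until it hit its stop. The wrist force reached about 28 N along the push (the brief says up to 15 N), so I backed off at once.

**Last checks**
- **Tray:** it looks the same as the latched view at the start in both cameras.
- **Wands and caddy:** all four wands are in their cells, white end up. The first leans about 14°, under the 23° limit.
- **Key and block:** unchanged since I put the key back. I did not measure its seating separately.
- **Other objects:** pucks 1–3, the tape roll and the adapter show no change. Puck 4's area changed in both images. Its outline from above is in the same place, so I take the change to be the arm's shadow.

**What went wrong**
- **Second wand:** its foot caught on a cell divider. This shoved the caddy about 31 mm and tipped the first wand to its lean, so I measured the caddy again and reinserted the wand.
- **Caddy finder:** my top-view finder gave wrong positions whenever the arm covered the caddy. I used the side view then.

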